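# Set the jar-height stop and load the pasteuriser crate

### The arm

A 7-joint arm with a two-finger parallel gripper is mounted at the origin on the work surface. World frame = base frame: x ahead of the robot, y to its left, z up, the work surface at z = 0. Lengths are in m, angles in rad, forces in N, time in s.
With the tool pointing down it reaches from about 0.4 to 0.875 m from the base axis. Payload 19.3 kg.
Tool frame: the origin (TCP) lies at the very end of the fingers, on their centre line; the grasp point (between the pads) lies 19 mm behind it; y points along the fingers, x is the direction in which the jaws open and shut, and the axes are right-handed (so a half turn about y gives the same grasp; the last joint's range is limited). The gripper opens to 85 mm and grips with 20 to 120 N. Pads are 22 mm wide; open, the fingers measure 114 mm over their backs; the gripper's body (76 mm by 85 mm) begins 54 mm behind the grasp point. The pads swing forward as they close: fully open they stand 13 mm farther back than shut.
Start: joints at [-1.304, 0.521, -0.036, 1.599, 0.021, 1.021, -0.113], TCP at [0.207, 0.59, 0.195] pointing down, gripper open.
Joint ranges: [-2.91, 2.91], [-0.3, 2.13], [-1.5, 1.42], [0.17, 2.43], [-1.26, 4.41], [0.16, 1.93], [-2.52, 2.52]. Speed limits (rad/s): [1.89, 1.89, 2.39, 2.39, 3.01, 3.01, 3.01].

### API

Orientations are given as [roll, pitch, yaw] about the fixed x, y, z axes, in that order (R = Rz(yaw) Ry(pitch) Rx(roll)).
In Python, from workcell import bot gives the robot as it stands. The module is installed in compiled form; this text tells all that it offers.
- The arm moves only by the shell command python3 -m crank 'ROWS' [FORCE]. ROWS is JSON, a list of rows, each an object of numbers: "hand": the closure, from 0 (fully open) to 1 (shut); "dx", "dy", "dz": the shift along the tool's x, y, z in mm; "yaw": the turn about the tool's y in rad. In form: [{"hand": .., "dx": .., "dy": .., "dz": .., "yaw": ..}, ...]. A call has 1 to 12 rows; each row is the pose to reach, as a shift and turn from the pose commanded when the call began, along the tool's axes at that moment; what a row does not reach only later rows make up. A row lasts 1/12 s, in which the tool goes at most 41.7 mm and 7.16 degrees, less where a joint would pass 70% of its speed; a pose out of reach is approached as far as the arm can. A call with a gripper value outside its range is refused whole. The fingers move at their own pace and stop on an object; FORCE is the grip in N (left out, the last holds). Time passes only in rows, so rows that repeat a pose let the fingers close. It gives the time, the measured TCP pose, the force and the opening at its end, in the units of the state.
- bot.observe(): the state, without advancing time (a new reading comes with each control period).
- bot.grab_frame(name): name is "scene" or "top" or "wrist"; returns the picture (384x512x3 uint8, red, green, blue); there is no depth.
- bot.camera_info(name): a dict with "fx", "fy", "cx", "cy" (pixels), "dist" ([k1, k2, p1, p2, k3] as OpenCV has them; the pictures are not rectified), "rvec" (rotation vector, rad) and "tvec" (3), from world to camera coordinates, as OpenCV has them. Camera axes: x right, y down, z forward; pixel columns grow to the right and rows downward; lengths in m; the calibration is good to about 2 mm. A picture is of the moment at which its call begins: read the wrist's pose just before it. camera_info takes no time and is no camera call; for the wrist camera it gives the pose at the moment of the call.
- bot.job_done(): hands the job in, once; it reports no verdict.
The state is a dict: "clock": time; "qpos": joint angles; "qd": joint speeds; "joint_efforts": joint torques, N m; "position": TCP position; "tool_rot": TCP orientation; "force": force on the tool from outside, world axes, zero at the start; "moment": the same for the moment, N m; "grip_width": finger opening in m.
Only numpy, scipy, OpenCV 4.12 (cv2) and the standard library are available. Lean on these libraries where they do the work, as an engineer would, in place of code of your own. Each camera call takes 0.05 s, during which the arm holds its last target.

### The job

Get the bench ready for the next pasteuriser batch: slide the yellow setting block under the stop screw, its post on the open side, and turn the screw down with the driver, never with the fingers, until the block just drags beneath it. Draw the block out again and lay it flat in its own yellow-tagged tray, hang the driver upright in its stand, and stand every red-lidded jar upright in the wire crate, one to a cell (the jars may go in at any time). Leave the blue and white blocks where they are and the black-lidded jar standing outside the crate.

Things in the scene. Friction and masses are not known exactly. Their poses are not given: they have to be found in the camera images.
- stop_seat (a point): Jar-height stop, fixed: aluminium plate 80 mm wide, top 8 mm above bench, with blue column and a 34 mm wide blue arm holding a vertical brass screw. Point on plate top, on the screw's axis; x to the column, z up. Plate x -102 to +74 mm, column x +38 to +72, arm from x -17 to the column at 42 to 56 mm above the plate. Block slides in along +x from the open side.
- screw_slot (a point): Brass screw head, 30 mm across: point on its axis at the slot's mouth (83 mm above bench when fully up, sinking as the screw goes down); x along the slot, z up. Straight slot open at both ends, 7 mm wide, 24 mm long, floor 9 mm below this point; flared lips rise 3 mm above it and widen the entry to about 10 mm. Turn it with the driver only.
- stop_screw (a joint): Turn of the stop screw, rad: 0 fully up (slot along y of stop_seat), grows clockwise seen from above, to 5.8; starts 0.8 to 2.3. Coarse thread, 12 mm a turn: gap from its flat 16 mm foot to the plate = 39 mm - 1.91 mm x value. Turns with 0.06 N m, more once the foot presses on something (too far and the block is clamped); stays as left, also under 25 N of push.
- driver_grip (a point): Driver: centre of its green handle, 32 (x) x 22 (y) x 62 mm tall; z up along the driver, x along the blade. Below: black collar 38 mm across, 5 mm thick, underside 36 mm under this point; shank 10 mm thick; flat blade 16 mm wide (x), 4 mm thick, 16 mm long, tip 80 mm under this point. 120 g. Starts hanging upright in its stand, collar on the rim.
- stand_mouth (a point): The driver's stand, a grey square cup fixed to the bench: centre of its mouth, 50 mm above the bench. Opening 26 mm square, cup 46 mm square outside, hollow down to the bench. The driver is home when it hangs upright in it with the collar on the rim, turned any way.
- yellow_grip (a point): Yellow setting block: aluminium bar 110 (x) x 30 (y) x 32 mm high, with an upright yellow post 24 x 24 mm near one end, top 82 mm above the underside. Point in the post, 62 mm above the underside; z up. The bar runs from x -15 to +95 mm of this point (gauging end +x, clear of the post from +12). 200 g. Starts in its yellow tray.
- slot_yellow (a point): Yellow-tagged tray, home of the yellow block: centre of its inner floor, 4 mm above the bench; x along it, z up. Inside 120 x 40 mm, rim 14 mm above the bench. One of three trays side by side about 75 mm apart, in changing order. The block lies flat in it, either way round (at the start its post is towards -x).
- blue_grip (a point): Blue setting block (as the yellow one but 26 mm high) in its blue-tagged tray: point in its post, 62 mm above its underside. Leave it alone.
- white_grip (a point): White setting block (as the yellow one but 38 mm high) in its white-tagged tray: point in its post, 62 mm above its underside. Leave it alone.
- crate_in (a point): White wire crate, fixed to the bench, empty at the start: centre of its inner floor, 4 mm above the bench; z up. 3 cells along x by 2 along y, centres at x -77, 0, +77 and y -39, +39 mm, each about 73 mm square inside; walls and dividers rise to 55 mm above the bench.
- jar1_mid (a point): A red-lidded jar (two to four are there; an absent one reads None from the start): point half-way up on its axis, z up. Cream body 46 mm across, heavy base, red lid 48 mm across and 20 mm tall at the top; 90 mm tall in all, its top 45 mm above this point. 100 to 200 g.
- jar2_mid (a point): A red-lidded jar (two to four are there; an absent one reads None from the start): point half-way up on its axis, z up. Cream body 46 mm across, heavy base, red lid 48 mm across and 20 mm tall at the top; 90 mm tall in all, its top 45 mm above this point. 100 to 200 g.
- jar3_mid (a point): A red-lidded jar (two to four are there; an absent one reads None from the start): point half-way up on its axis, z up. Cream body 46 mm across, heavy base, red lid 48 mm across and 20 mm tall at the top; 90 mm tall in all, its top 45 mm above this point. 100 to 200 g.
- jar4_mid (a point): A red-lidded jar (two to four are there; an absent one reads None from the start): point half-way up on its axis, z up. Cream body 46 mm across, heavy base, red lid 48 mm across and 20 mm tall at the top; 90 mm tall in all, its top 45 mm above this point. 100 to 200 g.
- spare_mid (a point): The black-lidded jar, same shape as the red-lidded ones: point half-way up on its axis. It stays standing outside the crate.
Not all that is in view belongs to the job. What is shaped like the part that bears yellow_grip but orange is not meant.

How it is judged:
On the way, in this order (a step that is already met when the one before it is completed fails the run):
1. the yellow block lies flat on the stop's plate with its gauging end beneath the screw, the post on the open side, while the screw is still clear of it (x of yellow_grip in the frame of stop_seat between -0.088 and -0.04 m and y of yellow_grip in the frame of stop_seat between -0.011 and 0.011 m and z of yellow_grip in the frame of stop_seat between 0.057 and 0.066 m and angle between the x axis of yellow_grip and the x axis of stop_seat, either way round below 0.35 rad and angle between yellow_grip's own z axis and vertical below 0.06 rad and value of joint stop_screw below 3.3 rad), for 0.2 s.
2. with the block beneath it, the screw is down to where the block just drags (gap 31.25 to 32.54 mm, that is 3.38 to 4.06 rad) (x of yellow_grip in the frame of stop_seat between -0.088 and -0.04 m and y of yellow_grip in the frame of stop_seat between -0.011 and 0.011 m and z of yellow_grip in the frame of stop_seat between 0.057 and 0.066 m and angle between the x axis of yellow_grip and the x axis of stop_seat, either way round below 0.35 rad and angle between yellow_grip's own z axis and vertical below 0.06 rad and value of joint stop_screw between 3.38 and 4.06 rad), for 0.3 s.
At the end, for the whole second after the job is handed in: Screw gap between 31.25 and 32.54 mm (3.38 to 4.06 rad); yellow block flat in its own tray; driver hanging upright in its stand, collar on the rim (12 mm, 7 mm in height); every red-lidded jar upright (0.15 rad) on the floor of a crate cell; black-lidded jar standing outside the crate (value of joint stop_screw between 3.38 and 4.06 rad and z of yellow_grip in the frame of slot_yellow between 0.058 and 0.066 m and angle between the x axis of yellow_grip and the x axis of slot_yellow, either way round below 0.2 rad and angle between yellow_grip's own z axis and vertical below 0.08 rad and y of yellow_grip in the frame of slot_yellow between -0.012 and 0.012 m and x of yellow_grip in the frame of slot_yellow between -0.052 and 0.052 m and horizontal distance between driver_grip and stand_mouth below 0.012 m and z of driver_grip in the frame of stand_mouth between 0.028 and 0.042 m and angle between driver_grip's own z axis and vertical below 0.12 rad and x of jar1_mid in the frame of crate_in between -0.112 and 0.112 m and y of jar1_mid in the frame of crate_in between -0.074 and 0.074 m and z of jar1_mid in the frame of crate_in between 0.038 and 0.052 m and angle between each of jar1_mid, jar2_mid, jar3_mid, jar4_mid, spare_mid's own z axis and vertical below 0.15 rad and x of jar2_mid in the frame of crate_in between -0.112 and 0.112 m and y of jar2_mid in the frame of crate_in between -0.074 and 0.074 m and z of jar2_mid in the frame of crate_in between 0.038 and 0.052 m and x of jar3_mid in the frame of crate_in between -0.112 and 0.112 m and y of jar3_mid in the frame of crate_in between -0.074 and 0.074 m and z of jar3_mid in the frame of crate_in between 0.038 and 0.052 m and x of jar4_mid in the frame of crate_in between -0.112 and 0.112 m and y of jar4_mid in the frame of crate_in between -0.074 and 0.074 m and z of jar4_mid in the frame of crate_in between 0.038 and 0.052 m and not (x of spare_mid in the frame of crate_in between -0.14 and 0.14 m and y of spare_mid in the frame of crate_in between -0.1 and 0.1 m)); the robot touches nothing.
It fails at once if the blue or white block is moved more than 15 mm (distance of any of blue_grip, white_grip from where it was at the start of the episode above 0.015 m).
It fails at once if the fingers push on or turn the screw (more than 3 N) (contact force between the fingers and stop_screw above 3 N).
Of jar1, jar2, jar3, jar4 only 2 to 4 are there at a start; the rules pass over those that are not, and their reading is None.
At some moment in a run one of jar1, jar2, jar3, jar4 may be knocked a few centimetres aside while the robot is not near it.
It also fails if it takes over 210 s, if anything falls off the work surface, if the arm or the gripper's body presses on something with over 40 N, if the wrist force passes 120 N, or if a joint passes its speed limit or range.

## Working session

There is one attempt and no reset: what is moved stays moved. The work goes in short steps, Python scripts to look and compute and a shell command to move; the robot and the scene stay as the last step left them, time stands still between calls to the robot, and variables do not carry over. Pictures are saved under pics/ and viewed, and the job is handed in when it is done.

```bash
mkdir -p pics; ls; python3 - <<'E'
from workcell import bot
import cv2
s=bot.observe()
for k,v in s.items(): print(k,v)
for n in ["scene","top","wrist"]:
    print(n,bot.camera_info(n))
    im=bot.grab_frame(n); cv2.imwrite(f"pics/a_{n}.png",im[:,:,::-1])
E
```

```text
pics
clock 0.0
qpos [-1.30416577  0.52203856 -0.03629628  1.60003252  0.02121161  1.02107003
 -0.11281162]
qd [-4.79930238e-04  1.06694898e-03  2.81978714e-03  7.51258707e-04
 -1.36439893e-03 -7.36840955e-04 -3.04977936e-05]
joint_efforts [-1.53287678e-03 -9.27125001e+01  1.97875321e+00 -3.69916821e+01
  1.76579825e-02  8.36444960e-03 -2.35725798e-05]
position [0.20649236 0.58949324 0.19490202]
tool_rot [-1.57090450e+00  1.15831297e-03  1.23392363e+00]
force [-1.04164632 -0.27218616  0.72471768]
moment [-0.00234481 -0.00014719 -0.02104541]
grip_width 0.08528833766826627
scene {'fx': 497.2756816739197, 'fy': 497.2756816739197, 'cx': 254.3337946315006, 'cy': 195.63355584105187, 'dist': array([-0.21597375,  0.        ,  0.        ,  0.        ,  0.        ]), 'rvec': array([ 2.03126539,  0.94702669, -0.49070665]), 'tvec': array([-0.23945819, -0.14638333,  1.72549159])}
top {'fx': 384.269883249892, 'fy': 384.269883249892, 'cx': 249.3879963716059, 'cy': 192.06728355901174, 'dist': array([-0.10286001,  0.        ,  0.        ,  0.        ,  0.        ]), 'rvec': array([ 2.14318866, -2.1883706 ,  0.11048559]), 'tvec': array([-0.04730004,  0.45588123,  0.96234795])}
wrist {'fx': 274.8766677959839, 'fy': 274.8766677959839, 'cx': 254.2849851894702, 'cy': 194.84200039069447, 'dist': array([-0.00241313,  0.        ,  0.        ,  0.        ,  0.        ]), 'rvec': array([-2.37263468, -1.68426606, -0.23084972]), 'tvec': array([-0.62462725, -0.03588376,  0.37799066])}
```

View pics/a_scene.png

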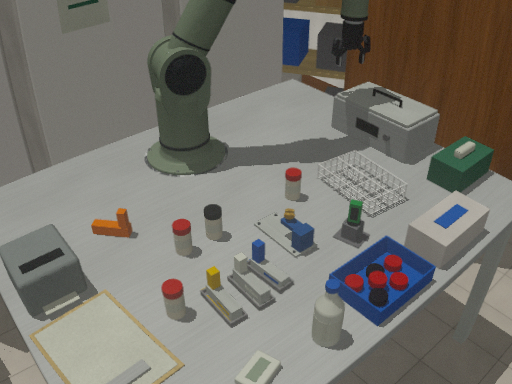

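View pics/a_top.png

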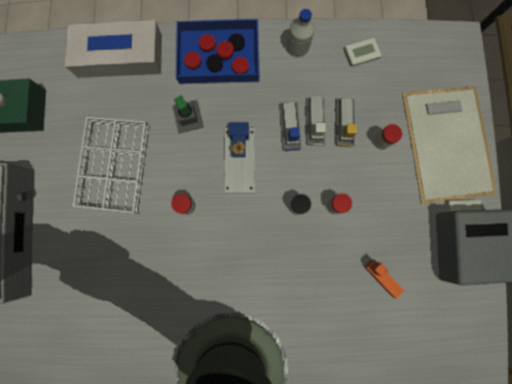

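View pics/a_wrist.png

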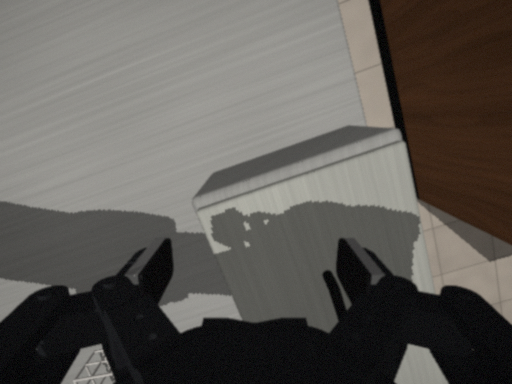

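```bash
cat > h.py <<'E'
import numpy as np, cv2
from workcell import bot
def cam(n):
    c=bot.camera_info(n); K=np.array([[c['fx'],0,c['cx']],[0,c['fy'],c['cy']],[0,0,1]])
    return K,np.array(c['dist']),cv2.Rodrigues(np.array(c['rvec']))[0],np.array(c['tvec'])
def pl(C,px,z):
    K,d,R,t=C
    u=cv2.undistortPoints(np.array(px,float).reshape(-1,1,2),K,d).reshape(-1,2)
    o=-R.T@t; D=np.c_[u,np.ones(len(u))]@R
    return o+D*((z-o[2])/D[:,2])[:,None]
def proj(C,P):
    K,d,R,t=C
    return cv2.projectPoints(np.array(P,float).reshape(-1,1,3),cv2.Rodrigues(R)[0],t,K,d)[0].reshape(-1,2)
def tri(obs): # list of (C,px)
    A=np.zeros((3,3));b=np.zeros(3)
    for C,p in obs:
        K,d,R,t=C;o=-R.T@t;q=pl(C,[p],0.0)[0]-o;q/=np.linalg.norm(q)
        M=np.eye(3)-np.outer(q,q);A+=M;b+=M@o
    return np.linalg.solve(A,b)
def blobs(im,lo,hi,minA=30):
    hsv=cv2.cvtColor(im,cv2.COLOR_RGB2HSV)
    m=cv2.inRange(hsv,np.array(lo),np.array(hi))
    if lo[0]==0 and hi[0]<=8: m|=cv2.inRange(hsv,np.array([172]+list(lo[1:])),np.array([180]+list(hi[1:])))
    n,l,s,c=cv2.connectedComponentsWithStats(m)
    return [(c[i],s[i]) for i in range(1,n) if s[i][4]>=minA],m,l
def grab(n,f):
    C=cam(n);im=bot.grab_frame(n);cv2.imwrite(f"pics/{f}.png",im[:,:,::-1]);return C,im
def rel(P,pose=None):
    """tool-axis shift (mm) taking current TCP to P"""
    s=bot.observe();from scipy.spatial.transform import Rotation as Ro
    r=Ro.from_euler('xyz',s['tool_rot']).as_matrix()
    return np.round(1000*r.T@(np.array(P)-s['position']),1)
E
python3 - <<'E'
from h import *
im=cv2.imread('pics/a_top.png')[:,:,::-1].copy();C=cam('top')
for nm,lo,hi,z in [('red',(0,120,80),(6,255,255),.09),('orange',(5,170,120),(14,255,255),.04),('yel',(16,100,90),(32,255,255),.08),('blue',(105,120,60),(125,255,255),.08),('green',(45,80,50),(75,255,255),.1)]:
    for c,s in blobs(im,lo,hi,20)[0]: print(nm,c.round(1),s,pl(C,[c],z)[0].round(3))
cv2.imwrite('pics/a_top_c.png',cv2.resize(im[85:225,60:220,::-1],None,fx=5,fy=5,interpolation=cv2.INTER_CUBIC)[:600])
cv2.imwrite('pics/a_top_d.png',cv2.resize(im[85:225,265:425,::-1],None,fx=5,fy=5,interpolation=cv2.INTER_CUBIC)[:600])
cv2.imwrite('pics/a_top_e.png',cv2.resize(im[85:205,160:320,::-1],None,fx=5,fy=5,interpolation=cv2.INTER_CUBIC)[:600])
E
```

```text
red [206.7  41.8] [199  35  16  15 184] [0.834 0.044 0.09 ]
red [224.7  48.9] [217  42  16  15 200] [ 0.814 -0.002  0.09 ]
red [192.1  59.3] [185  52  16  16 192] [0.788 0.081 0.09 ]
red [239.9  65. ] [232  58  16  15 196] [ 0.769 -0.04   0.09 ]
red [392.4 133.2] [384 124  18  19 259] [ 0.587 -0.413  0.09 ]
red [181. 203.] [172 194  19  19 300] [0.425 0.107 0.09 ]
red [341.7 202.8] [333 194  19  19 293] [ 0.417 -0.278  0.09 ]
orange [386.9 280.8] [368 264  35  34 396] [ 0.222 -0.397  0.04 ]
yel [441.3 146.2] [403  87  93 116 618] [ 0.555 -0.542  0.08 ]
yel [351.5 128.6] [347 124  10  11  97] [ 0.602 -0.314  0.08 ]
yel [237.9 147.9] [232 142  12  12  92] [ 0.558 -0.031  0.08 ]
blue [305.3  14.5] [300   9  11  12  93] [ 0.912 -0.212  0.08 ]
blue [216.8  50.2] [ 176   20   83   58 2391] [0.816 0.019 0.08 ]
blue [109.1  42. ] [ 88  35  43  15 540] [0.851 0.301 0.08 ]
blue [238.4 131.2] [229 123  19  21 308] [ 0.6   -0.033  0.08 ]
blue [294.  132.4] [289 127  10  11  90] [ 0.595 -0.17   0.08 ]
green [ 14.3 100.9] [   0   80   30   43 1084] [0.694 0.541 0.1  ]
green [180.7 103.7] [175  96  12  17 119] [0.668 0.107 0.1  ]
```

View pics/a_top_d.png

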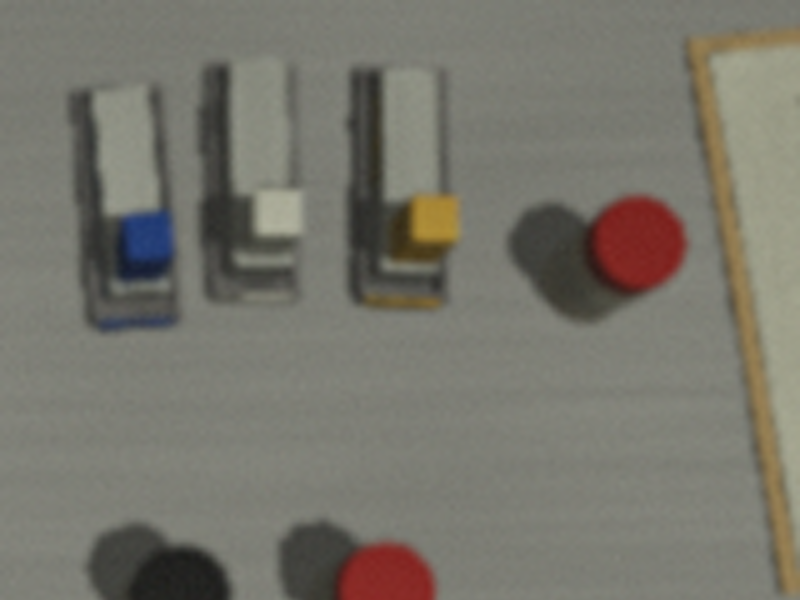

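View pics/a_top_e.png

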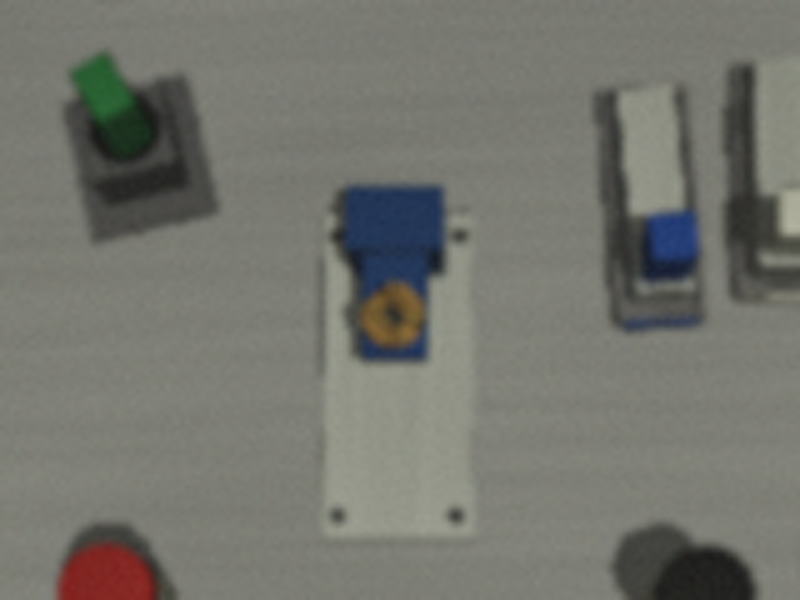

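View pics/a_top_c.png

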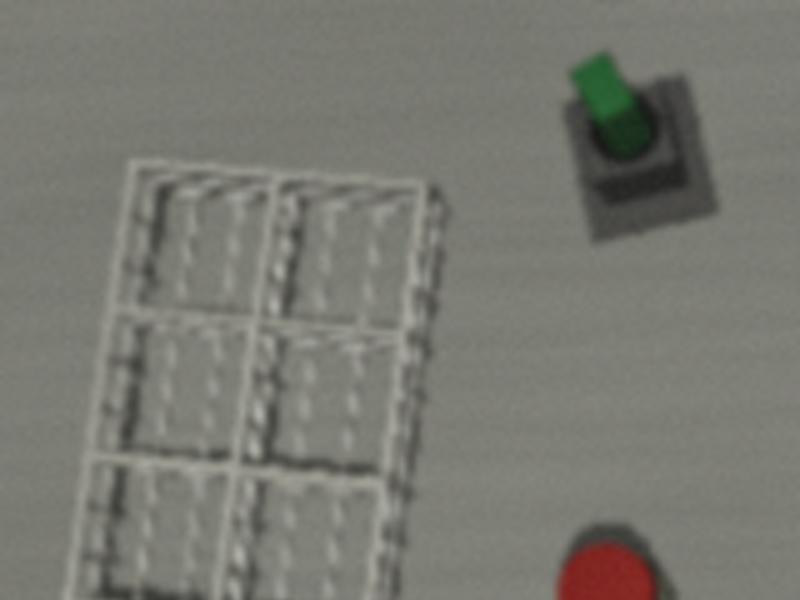

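```bash
python3 - <<'E'
from h import *
C=cam('top')
f=lambda p,o:np.array(p)/5+o
c=f([[130,162],[425,183]],[60,85])
cc=np.vstack([c,[[74,208],[137,213]]])
P=pl(C,cc,.055);print('crate',P.round(3),P.mean(0).round(3), (P[0]-P[1])[:2],(P[0]-P[2])[:2])
h=pl(C,f([[338,515],[456,515],[338,235],[460,235]],[160,85]),.008);print('holes',h.round(4))
print('plate',pl(C,f([[322,536],[474,536]],[160,85]),.008).round(4))
print('screw',pl(C,f([[393,316]],[160,85]),.08).round(4))
print('col top',pl(C,f([[347,187],[443,187],[443,252],[347,252]],[160,85]),.06).round(4))
print('handle top', pl(C,f([[71,72],[103,53],[135,105],[103,125]],[160,85]),.117).round(4))
print('stand cup top',pl(C,f([[66,104],[184,76],[217,212],[93,243]],[160,85]),.0).round(4))
W=cam('wrist');K,d,R,t=W;o=-R.T@t;s=bot.observe();print('wristcam',o,R[2],rel(o))
print('yel tray bar', pl(C,f([[385,70],[440,70],[437,270],[383,270]],[265,85]),.036).round(4))
print('tray', pl(C,f([[353,70],[447,70],[443,305],[355,300]],[265,85]),.014).round(4))
K,d,R,t=C;print(-R.T@t)
E
```

```text
crate [[0.656 0.365 0.055]
 [0.639 0.207 0.055]
 [0.42  0.389 0.055]
 [0.405 0.225 0.055]] [0.53  0.296 0.055] [0.01700562 0.15730864] [ 0.23573057 -0.02414546]
holes [[ 4.684e-01 -1.000e-04  8.000e-03]
 [ 4.670e-01 -6.170e-02  8.000e-03]
 [ 6.183e-01 -2.100e-03  8.000e-03]
 [ 6.169e-01 -6.700e-02  8.000e-03]]
plate [[ 0.4575  0.0084  0.008 ]
 [ 0.4558 -0.0709  0.008 ]]
screw [[ 0.5576 -0.0327  0.08  ]]
col top [[ 0.6293 -0.01    0.06  ]
 [ 0.6281 -0.0585  0.06  ]
 [ 0.5944 -0.0579  0.06  ]
 [ 0.5955 -0.0095  0.06  ]]
handle top [[0.6734 0.1196 0.117 ]
 [0.6824 0.1041 0.117 ]
 [0.6558 0.0884 0.117 ]
 [0.6463 0.1038 0.117 ]]
stand cup top [[0.6977 0.1457 0.    ]
 [0.7116 0.0811 0.    ]
 [0.6348 0.0633 0.    ]
 [0.6195 0.1304 0.    ]]
wristcam [0.1425152  0.61209504 0.37342275] [ 0.25452646 -0.08930971 -0.96293305] [-1.000e-01 -1.784e+02  6.780e+01]
yel tray bar [[ 0.6946 -0.3056  0.036 ]
 [ 0.6944 -0.3349  0.036 ]
 [ 0.5863 -0.3269  0.036 ]
 [ 0.5867 -0.2985  0.036 ]]
tray [[ 0.7026 -0.2938  0.014 ]
 [ 0.7021 -0.345   0.014 ]
 [ 0.5726 -0.3351  0.014 ]
 [ 0.576  -0.2881  0.014 ]]
[ 0.35129618 -0.05885289  1.00464217]
```

```bash
cat >> h.py <<'E'
def plan(x,y,z,yaw=None):
    s=bot.observe();d=rel([x,y,z]);w=s['tool_rot'][2]
    a=0 if yaw is None else (w-yaw+np.pi)%(2*np.pi)-np.pi
    print('dx %.1f dy %.1f dz %.1f yaw %.3f'%(*d,a),'| pos',np.round(s['position'],4),'rot',np.round(s['tool_rot'],3),'q7 %.2f'%s['qpos'][6],'w %.4f'%s['grip_width'],'t %.2f'%s['clock'])
E
python3 -c "
from h import *
plan(.425,.107,.22,.25)"
```

```text
dx -383.3 dy -24.6 dz -365.8 yaw 0.984 | pos [0.2065 0.5896 0.1951] rot [-1.571e+00  1.000e-03  1.234e+00] q7 -0.11 w 0.0852 t 0.15
```

```bash
python3 -m crank '[{"hand":0,"dx":0,"dy":-40,"dz":0,"yaw":0},{"hand":0,"dx":-383,"dy":-40,"dz":-366,"yaw":0.984},{"hand":0,"dx":-383,"dy":-25,"dz":-366,"yaw":0.984},{"hand":0,"dx":-383,"dy":-25,"dz":-366,"yaw":0.984},{"hand":0,"dx":-383,"dy":-25,"dz":-366,"yaw":0.984},{"hand":0,"dx":-383,"dy":-25,"dz":-366,"yaw":0.984},{"hand":0,"dx":-383,"dy":-25,"dz":-366,"yaw":0.984},{"hand":0,"dx":-383,"dy":-25,"dz":-366,"yaw":0.984},{"hand":0,"dx":-383,"dy":-25,"dz":-366,"yaw":0.984},{"hand":0,"dx":-383,"dy":-25,"dz":-366,"yaw":0.984},{"hand":0,"dx":-383,"dy":-25,"dz":-366,"yaw":0.984},{"hand":0,"dx":-383,"dy":-25,"dz":-366,"yaw":0.984}]' 40; python3 - <<'E'
from h import *
plan(.425,.107,.22,.25)
C,im=grab('wrist','w1')
for c,s in blobs(im,(0,120,60),(6,255,255),100)[0]: print(c,s,pl(C,[c],.09))
E
```

```text
clock: 1.15
position: [0.3961, 0.1708, 0.2228]
tool_rot: [-1.57, -0.0, 0.25]
force: [1.2, 0.8, 0.4]
grip_width: 0.0854
dx 12.2 dy 2.8 dz -69.0 yaw 0.000 | pos [0.3961 0.1708 0.2228] rot [-1.57 -0.    0.25] q7 -0.21 w 0.0854 t 1.15
[263.58003597 232.86870504] [ 246  214   37   38 1112] [[0.42435377 0.10865453 0.09      ]]
[502.04645477 292.68704156] [486 271  26  54 818] [[0.74893034 0.10408825 0.09      ]]
```

View pics/w1.png

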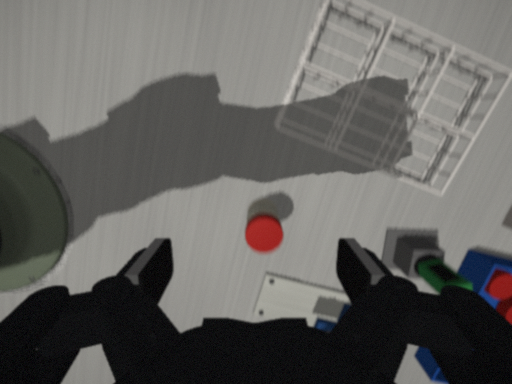

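```bash
python3 -m crank '[{"hand":0,"dx":11.5,"dy":0,"dz":-67.5,"yaw":0},{"hand":0,"dx":11.5,"dy":3,"dz":-67.5,"yaw":0},{"hand":0,"dx":11.5,"dy":40,"dz":-67.5,"yaw":0},{"hand":0,"dx":11.5,"dy":80,"dz":-67.5,"yaw":0},{"hand":0,"dx":11.5,"dy":120,"dz":-67.5,"yaw":0},{"hand":0,"dx":11.5,"dy":150,"dz":-67.5,"yaw":0},{"hand":0,"dx":11.5,"dy":161,"dz":-67.5,"yaw":0},{"hand":0,"dx":11.5,"dy":161,"dz":-67.5,"yaw":0},{"hand":1,"dx":11.5,"dy":161,"dz":-67.5,"yaw":0},{"hand":1,"dx":11.5,"dy":161,"dz":-67.5,"yaw":0},{"hand":1,"dx":11.5,"dy":161,"dz":-67.5,"yaw":0},{"hand":1,"dx":11.5,"dy":161,"dz":-67.5,"yaw":0}]' 40; python3 - <<'E'
from h import *
plan(.425,.107,.22,.25)
E
```

```text
clock: 2.2
position: [0.4243, 0.1105, 0.0627]
tool_rot: [-1.57, -0.002, 0.25]
force: [-0.1, 0.1, -0.6]
grip_width: 0.0384
dx 0.1 dy -157.3 dz -3.5 yaw 0.000 | pos [0.4243 0.1105 0.0627] rot [-1.57  -0.002  0.25 ] q7 0.14 w 0.0384 t 2.20
```

```bash
python3 - <<'E'
from h import *
C,im=grab('wrist','w2'); grab('scene','s2')
print(bot.observe()['grip_width'])
E
```

```text
0.022901083634442928
```

View pics/w2.png

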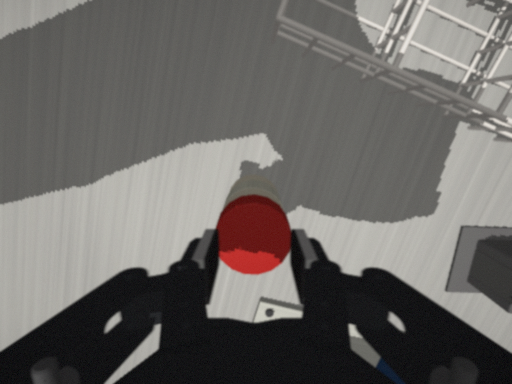

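View pics/s2.png

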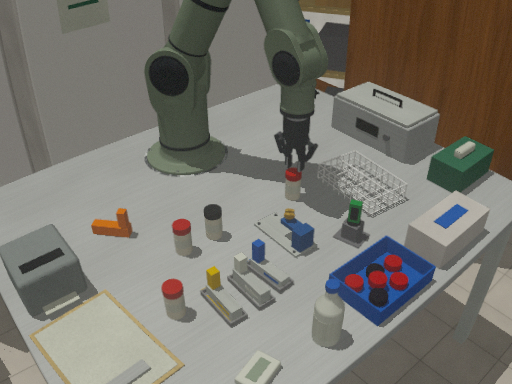

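```bash
python3 - <<'E'
from h import *
print(bot.observe()['grip_width'])
C,im=grab('wrist','w3')
for c,s in blobs(im,(0,120,60),(6,255,255),100)[0]: print(c,s,pl(C,[c],.09))
o=bot.observe();print(o['grip_width'],o['force'],o['position'])
E
```

```text
0.022901083634442928
[253.16134143 232.26564563] [ 215  195   75   79 3787] [[0.4229964  0.11296327 0.09      ]]
0.015065970659300116 [0.51305639 0.88657968 0.21269239] [0.4239345  0.1103446  0.06223148]
```

View pics/w3.png

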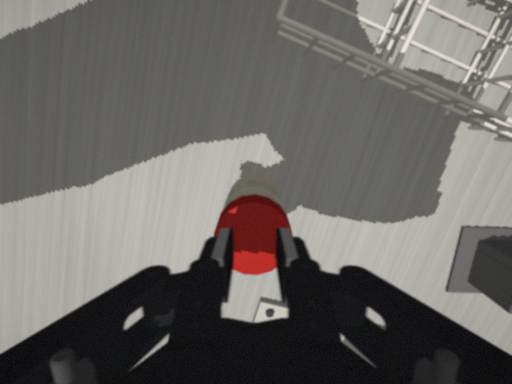

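```bash
python3 - <<'E'
from h import *
C=cam('wrist');o=bot.observe();p=o['position'];print(p,proj(C,[p,p+[0,0,.019],p+[0,0,.05]]), -C[2].T@C[3])
# lid tri between top (start) and scene
S=cam('scene');T=cam('top')
im=cv2.imread('pics/a_scene.png')[:,:,::-1].copy()
for c,s in blobs(im,(0,120,60),(6,255,255),40)[0]: print(c.round(1),s)
for z in (.0,.07,.09):
  print(z,proj(S,[[.425,.107,z],[.417,-.278,z],[.587,-.413,z]]).round(1).tolist())
cv2.imwrite('pics/s2z.png',cv2.resize(cv2.imread('pics/s2.png')[110:260,230:380],None,fx=4,fy=4,interpolation=cv2.INTER_CUBIC))
E
```

```text
[0.4239345  0.1103446  0.06223148] [[253.74549655 219.97602386]
 [253.76630298 230.81646054]
 [253.81178701 254.50625959]] [0.40704526 0.17593243 0.24061064]
[292.9 174.1] [286 168  15  13 173]
[181.  226.6] [172 219  18  17 243]
[395.6 271.9] [384 255  24  35 493]
[377.1 279. ] [368 270  19  18 272]
[354.1 281.6] [345 274  18  18 230]
[171.9 288.4] [162 279  21  20 335]
0.0 [[292.0, 196.6], [185.0, 250.0], [177.4, 311.8]]
0.07 [[292.9, 177.6], [182.5, 229.9], [174.1, 291.4]]
0.09 [[293.2, 171.9], [181.8, 223.9], [173.1, 285.2]]
```

View pics/s2z.png

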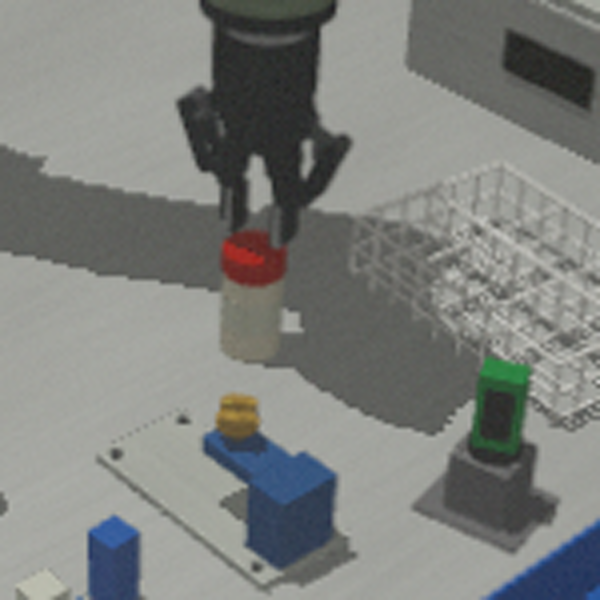

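```bash
python3 -m crank '[{"hand":1,"dx":0,"dy":0,"dz":0,"yaw":0},{"hand":1,"dx":0,"dy":0,"dz":0,"yaw":0}]' 40; python3 - <<'E'
from h import *
C,im=grab('wrist','w4');C,im2=grab('scene','s4')
o=bot.observe();print(o['grip_width'],o['force'],o['position'])
a=cv2.resize(im[140:340,150:350,::-1],None,fx=2,fy=2);b=cv2.resize(im2[120:220,240:340,::-1],None,fx=4,fy=4)
cv2.imwrite('pics/z4.png',np.hstack([a,b]))
E
```

```text
clock: 2.52
position: [0.4237, 0.1101, 0.0619]
tool_rot: [-1.571, -0.0, 0.25]
force: [-0.1, -0.8, 0.4]
grip_width: 0.0001
0.0003501528350251131 [-0.16363982  0.23340899  0.00404884] [0.42369137 0.11012774 0.06176074]
```

View pics/z4.png

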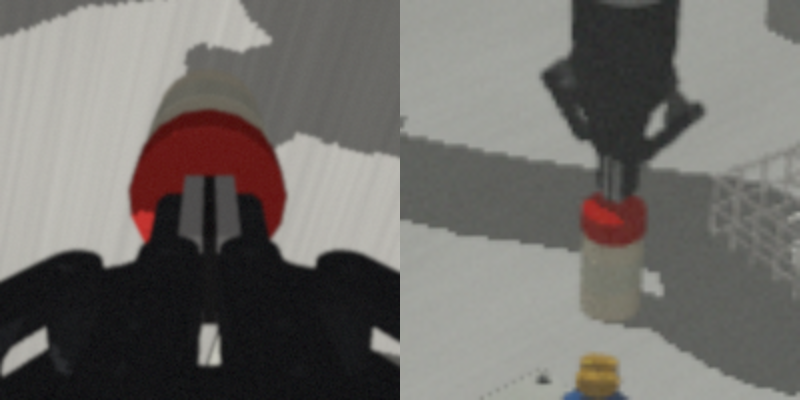

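```bash
for i in 1 ; do python3 -m crank '[{"hand":1,"dx":0,"dy":2,"dz":0,"yaw":0},{"hand":1,"dx":0,"dy":2,"dz":0,"yaw":0}]' 40; python3 -m crank '[{"hand":1,"dx":0,"dy":2,"dz":0,"yaw":0},{"hand":1,"dx":0,"dy":2,"dz":0,"yaw":0}]' 40; done; python3 -c "
from h import *
print(proj(cam('scene'),[[.4237,.1101,z] for z in (.06,.09,.095,.1)]).round(1))"
```

```text
clock: 2.78
position: [0.4235, 0.1101, 0.0594]
tool_rot: [-1.571, 0.0, 0.25]
force: [-0.9, 0.3, -0.2]
grip_width: -0.0001
clock: 2.95
position: [0.4235, 0.11, 0.0574]
tool_rot: [-1.571, 0.0, 0.25]
force: [0.3, 0.3, -0.2]
grip_width: -0.0001
[[293.3 179.8]
 [293.7 171.4]
 [293.7 170. ]
 [293.8 168.5]]
```

```bash
python3 -m crank '[{"hand":1,"dx":0,"dy":2,"dz":0,"yaw":0},{"hand":1,"dx":0,"dy":2,"dz":0,"yaw":0}]'; python3 -m crank '[{"hand":1,"dx":0,"dy":2,"dz":0,"yaw":0},{"hand":1,"dx":0,"dy":2,"dz":0,"yaw":0}]'
```

```text
clock: 3.12
position: [0.4235, 0.1101, 0.0554]
tool_rot: [-1.571, 0.0, 0.25]
force: [-0.1, -0.6, 0.6]
grip_width: -0.0001
clock: 3.28
position: [0.4243, 0.1103, 0.0543]
tool_rot: [-1.57, -0.001, 0.25]
force: [-3.5, 0.4, 17.8]
grip_width: 0.0
```

```bash
python3 - <<'E'
from h import *
C,im=grab('wrist','w5');C,im2=grab('scene','s5')
a=cv2.resize(im[140:340,150:350,::-1],None,fx=2,fy=2);b=cv2.resize(im2[120:220,240:340,::-1],None,fx=4,fy=4)
cv2.imwrite('pics/z5.png',np.hstack([a,b]))
E
```

```text
(no output)
```

View pics/z5.png

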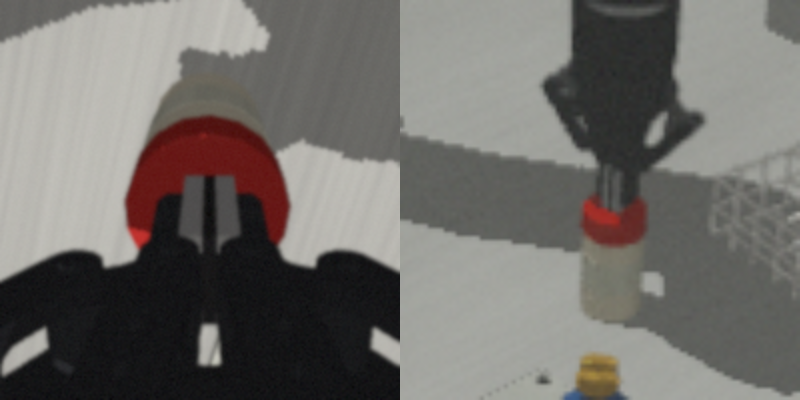

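```bash
python3 -m crank '[{"hand":1,"dx":0,"dy":-28,"dz":0,"yaw":0},{"hand":0,"dx":0,"dy":-28,"dz":1.5,"yaw":0},{"hand":0,"dx":0,"dy":-28,"dz":-1.5,"yaw":0},{"hand":0,"dx":0,"dy":-28,"dz":-1.5,"yaw":0},{"hand":0,"dx":0,"dy":-28,"dz":-1.5,"yaw":0},{"hand":0,"dx":0,"dy":-28,"dz":-1.5,"yaw":0},{"hand":0,"dx":0,"dy":-28,"dz":-1.5,"yaw":0},{"hand":0,"dx":0,"dy":-28,"dz":-1.5,"yaw":0},{"hand":0,"dx":0,"dy":-28,"dz":-1.5,"yaw":0},{"hand":0,"dx":0,"dy":10,"dz":-1.5,"yaw":0},{"hand":0,"dx":0,"dy":32,"dz":-1.5,"yaw":0},{"hand":0,"dx":0,"dy":32,"dz":-1.5,"yaw":0}]'
```

```text
clock: 4.38
position: [0.4222, 0.108, 0.0188]
tool_rot: [-1.571, 0.005, 0.25]
force: [-1.4, -0.9, -0.4]
grip_width: 0.085
```

```bash
python3 -m crank '[{"hand":1,"dx":0,"dy":0,"dz":0,"yaw":0},{"hand":1,"dx":0,"dy":0,"dz":0,"yaw":0},{"hand":1,"dx":0,"dy":0,"dz":0,"yaw":0},{"hand":1,"dx":0,"dy":0,"dz":0,"yaw":0},{"hand":1,"dx":0,"dy":0,"dz":0,"yaw":0},{"hand":1,"dx":0,"dy":0,"dz":0,"yaw":0}]' 40;  python3 - <<'E'
from h import *
C,im=grab('wrist','w6');C,im2=grab('scene','s6')
a=cv2.resize(im[140:340,150:350,::-1],None,fx=2,fy=2);b=cv2.resize(im2[120:220,240:340,::-1],None,fx=4,fy=4)
cv2.imwrite('pics/z6.png',np.hstack([a,b]));print(bot.observe()['grip_width'])
E
```

```text
clock: 4.88
position: [0.4246, 0.1089, 0.023]
tool_rot: [-1.57, -0.002, 0.25]
force: [-2.0, -0.6, 10.5]
grip_width: 0.0468
0.047418540148164066
```

View pics/z6.png

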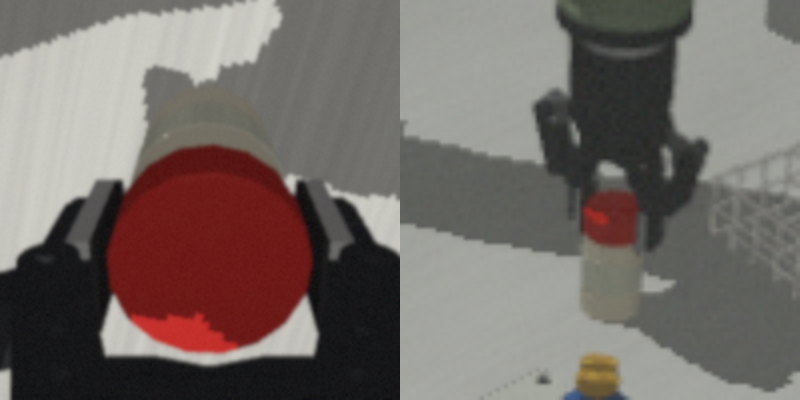

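```bash
python3 -m crank '[{"hand":1,"dx":0,"dy":-40,"dz":0,"yaw":0},{"hand":1,"dx":0,"dy":-80,"dz":0,"yaw":0},{"hand":1,"dx":0,"dy":-100,"dz":0,"yaw":0},{"hand":1,"dx":0,"dy":-100,"dz":0,"yaw":0}]' 40;  python3 - <<'E'
from h import *
plan(.449,.2656,.12)
C,im=grab('wrist','w7')
E
```

```text
clock: 5.32
position: [0.4261, 0.1094, 0.1262]
tool_rot: [-1.569, -0.007, 0.25]
force: [0.0, 1.6, -0.5]
grip_width: 0.0466
dx 60.8 dy 6.9 dz 145.6 yaw 0.000 | pos [0.4261 0.1094 0.1262] rot [-1.569 -0.007  0.25 ] q7 0.08 w 0.0466 t 5.32
```

View pics/w7.png

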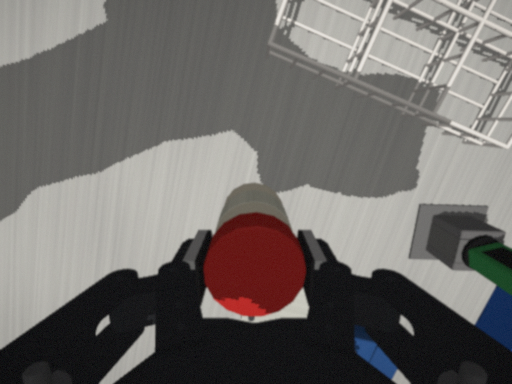

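```bash
python3 -m crank '[{"hand":1,"dx":60,"dy":0,"dz":146,"yaw":0},{"hand":1,"dx":60,"dy":0,"dz":146,"yaw":0},{"hand":1,"dx":60,"dy":0,"dz":146,"yaw":0},{"hand":1,"dx":60,"dy":0,"dz":146,"yaw":0},{"hand":1,"dx":60,"dy":0,"dz":146,"yaw":0},{"hand":1,"dx":60,"dy":0,"dz":146,"yaw":0}]' 40;  python3 - <<'E'
from h import *
plan(.449,.2656,.032)
C,im=grab('wrist','w8')
C,im=grab('top','t8')
E
```

```text
clock: 5.87
position: [0.4453, 0.2664, 0.1208]
tool_rot: [-1.571, 0.001, 0.253]
force: [-0.2, -2.2, -1.5]
grip_width: 0.0469
dx 3.5 dy 88.8 dz -1.6 yaw 0.000 | pos [0.4453 0.2664 0.1208] rot [-1.571e+00  1.000e-03  2.530e-01] q7 -0.17 w 0.0469 t 5.87
```

View pics/w8.png

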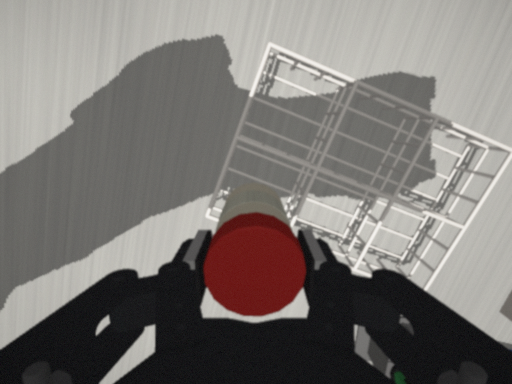

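View pics/t8.png

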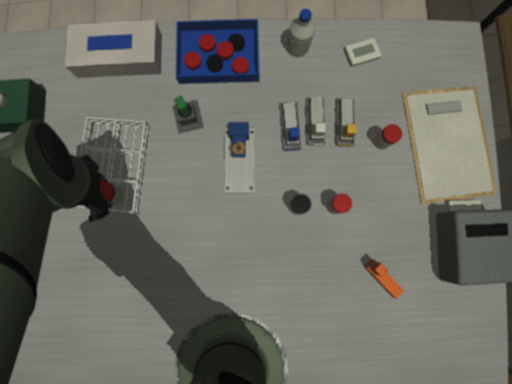

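```bash
python3 - <<'E'
from h import *
C=cam('wrist')
P=pl(C,[[208,216],[270,45],[510,151]],.055);print(P.round(3),(P[0]+P[2])/2)
E
```

```text
[[0.409 0.233 0.055]
 [0.427 0.388 0.055]
 [0.656 0.359 0.055]] [0.5323578  0.29576035 0.055     ]
```

```bash
python3 -m crank '[{"hand":1,"dx":6,"dy":0,"dz":0,"yaw":0},{"hand":1,"dx":6,"dy":40,"dz":0,"yaw":0},{"hand":1,"dx":6,"dy":70,"dz":0,"yaw":0},{"hand":1,"dx":6,"dy":85,"dz":0,"yaw":0},{"hand":1,"dx":6,"dy":92,"dz":0,"yaw":0},{"hand":1,"dx":6,"dy":92,"dz":0,"yaw":0},{"hand":1,"dx":6,"dy":92,"dz":0,"yaw":0}]' 40;  python3 - <<'E'
from h import *
o=bot.observe();print(o['position'],o['force'],o['grip_width'])
E
```

```text
clock: 6.55
position: [0.4525, 0.266, 0.0304]
tool_rot: [-1.571, -0.0, 0.249]
force: [-0.1, -0.5, -1.2]
grip_width: 0.0466
[0.45252092 0.26603624 0.03035028] [-0.09526878 -0.52582491 -1.19091568] 0.04663236699264791
```

```bash
python3 -m crank '[{"hand":1,"dx":0,"dy":3,"dz":0,"yaw":0},{"hand":1,"dx":0,"dy":3,"dz":0,"yaw":0},{"hand":0.5,"dx":0,"dy":3,"dz":0,"yaw":0},{"hand":0,"dx":0,"dy":3,"dz":0,"yaw":0},{"hand":0,"dx":0,"dy":3,"dz":0,"yaw":0},{"hand":0,"dx":0,"dy":3,"dz":0,"yaw":0},{"hand":0,"dx":0,"dy":-30,"dz":0,"yaw":0},{"hand":0,"dx":0,"dy":-70,"dz":0,"yaw":0},{"hand":0,"dx":0,"dy":-110,"dz":0,"yaw":0},{"hand":0,"dx":0,"dy":-130,"dz":0,"yaw":0},{"hand":0,"dx":0,"dy":-130,"dz":0,"yaw":0}]' 40;  python3 - <<'E'
from h import *
plan(.602,-.314,.16)
C,im=grab('wrist','w9')
for c,s in blobs(im,(0,120,60),(6,255,255),100)[0]: print(c,s,pl(C,[c],.094))
E
```

```text
clock: 7.47
position: [0.4537, 0.2676, 0.1641]
tool_rot: [-1.568, -0.006, 0.25]
force: [-0.0, 0.2, -0.2]
grip_width: 0.0855
dx -0.0 dy 2.3 dz -600.2 yaw 0.000 | pos [0.4537 0.2676 0.1641] rot [-1.568 -0.006  0.25 ] q7 -0.19 w 0.0855 t 7.47
[250.58355298 192.1676331 ] [ 227  168   49   49 1897] [[0.45089002 0.26817743 0.094     ]]
```

View pics/w9.png

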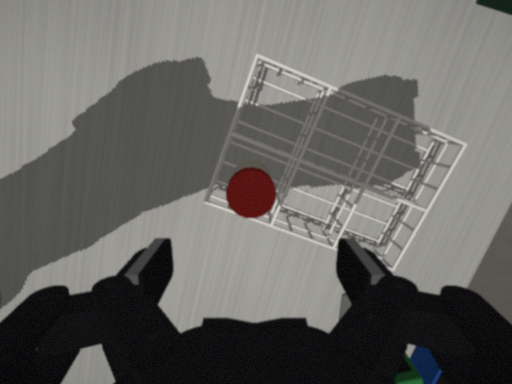

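```bash
python3 - <<'E'
from h import *
C=cam('top');im=bot.grab_frame('top')
for c,s in blobs(im,(0,120,80),(6,255,255),150)[0]: print(c,s[:],pl(C,[c],.09)[0].round(3))
print('spare',pl(C,[[301,203.5]],.09))
plan(.417,-.278,.15,-.3)
E
```

```text
[206.73796791  41.88770053] [199  35  16  15 187] [0.834 0.044 0.09 ]
[224.85148515  48.96039604] [217  42  16  15 202] [ 0.813 -0.002  0.09 ]
[192.08163265  59.43367347] [185  52  16  16 196] [0.788 0.081 0.09 ]
[239.86363636  65.08080808] [232  58  16  15 198] [ 0.769 -0.04   0.09 ]
[392.27027027 133.23938224] [384 125  18  18 259] [ 0.587 -0.413  0.09 ]
[341.71088435 202.81972789] [333 194  19  19 294] [ 0.417 -0.278  0.09 ]
spare [[ 0.41775585 -0.17965724  0.09      ]]
dx -168.9 dy 9.6 dz -519.2 yaw 0.550 | pos [0.452  0.2668 0.1604] rot [-1.57e+00 -1.00e-03  2.50e-01] q7 -0.19 w 0.0854 t 7.57
```

```bash
python3 -m crank '[{"hand":0,"dx":-169,"dy":0,"dz":-519,"yaw":0.55},{"hand":0,"dx":-169,"dy":0,"dz":-519,"yaw":0.55},{"hand":0,"dx":-169,"dy":0,"dz":-519,"yaw":0.55},{"hand":0,"dx":-169,"dy":0,"dz":-519,"yaw":0.55},{"hand":0,"dx":-169,"dy":0,"dz":-519,"yaw":0.55},{"hand":0,"dx":-169,"dy":0,"dz":-519,"yaw":0.55},{"hand":0,"dx":-169,"dy":0,"dz":-519,"yaw":0.55},{"hand":0,"dx":-169,"dy":0,"dz":-519,"yaw":0.55},{"hand":0,"dx":-169,"dy":0,"dz":-519,"yaw":0.55},{"hand":0,"dx":-169,"dy":0,"dz":-519,"yaw":0.55},{"hand":0,"dx":-169,"dy":0,"dz":-519,"yaw":0.55},{"hand":0,"dx":-169,"dy":0,"dz":-519,"yaw":0.55}]' 40;  python3 - <<'E'
from h import *
C,im=grab('wrist','w10')
plan(.417,-.278,.15,-.3)
for c,s in blobs(im,(0,120,60),(6,255,255),100)[0]: print(c,s,pl(C,[c],.09))
E
```

```text
clock: 8.57
position: [0.4183, -0.2343, 0.1587]
tool_rot: [-1.571, 0.002, -0.3]
force: [1.4, 0.4, -0.2]
grip_width: 0.0852
dx 11.0 dy 9.5 dz -33.4 yaw -0.008 | pos [ 0.4166 -0.2428  0.1593] rot [-1.575 -0.    -0.308] q7 0.42 w 0.0854 t 8.62
[266.74595843 237.46766744] [ 244  214   47   47 1732] [[ 0.41731021 -0.28002236  0.09      ]]
```

View pics/w10.png

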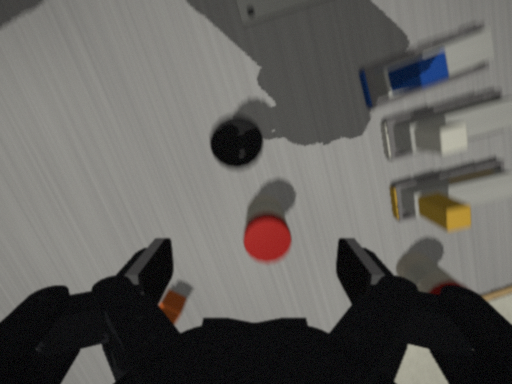

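```bash
python3 -m crank '[{"hand":0,"dx":11,"dy":40,"dz":-40,"yaw":0},{"hand":0,"dx":11,"dy":80,"dz":-40,"yaw":0},{"hand":0,"dx":11,"dy":80,"dz":-40,"yaw":0},{"hand":0,"dx":11,"dy":80,"dz":-40,"yaw":0}]' 40;  python3 - <<'E'
from h import *
plan(.4173,-.279,.022,-.3)
E
```

```text
clock: 8.95
position: [0.4157, -0.2736, 0.0768]
tool_rot: [-1.571, 0.006, -0.302]
force: [-0.5, 0.4, 0.9]
grip_width: 0.0853
dx 3.5 dy 54.8 dz -4.7 yaw -0.002 | pos [ 0.4157 -0.2736  0.0768] rot [-1.571  0.006 -0.302] q7 0.58 w 0.0853 t 8.95
```

```bash
python3 -m crank '[{"hand":0,"dx":3.5,"dy":20,"dz":-5,"yaw":0},{"hand":0,"dx":3.5,"dy":50,"dz":-5,"yaw":0},{"hand":0,"dx":3.5,"dy":55,"dz":-5,"yaw":0},{"hand":1,"dx":3.5,"dy":55,"dz":-5,"yaw":0},{"hand":1,"dx":3.5,"dy":55,"dz":-5,"yaw":0},{"hand":1,"dx":3.5,"dy":55,"dz":-5,"yaw":0},{"hand":1,"dx":3.5,"dy":55,"dz":-5,"yaw":0},{"hand":1,"dx":3.5,"dy":55,"dz":-5,"yaw":0},{"hand":1,"dx":3.5,"dy":50,"dz":-5,"yaw":0},{"hand":1,"dx":3.5,"dy":10,"dz":-5,"yaw":0},{"hand":1,"dx":3.5,"dy":-30,"dz":-5,"yaw":0},{"hand":1,"dx":3.5,"dy":-60,"dz":-5,"yaw":0}]' 40;  python3 - <<'E'
from h import *
plan(.534,.335,.13,.25)
C,im=grab('wrist','w11')
E
```

```text
clock: 9.95
position: [0.4199, -0.2802, 0.1431]
tool_rot: [-1.571, -0.001, -0.301]
force: [1.8, 0.4, -0.6]
grip_width: 0.047
dx -73.4 dy 12.8 dz 621.4 yaw -0.551 | pos [ 0.4199 -0.2802  0.1431] rot [-1.571e+00 -1.000e-03 -3.010e-01] q7 0.53 w 0.0470 t 9.95
```

View pics/w11.png

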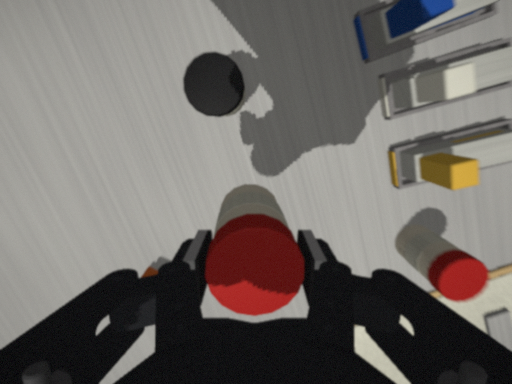

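```bash
python3 -m crank '[{"hand":1,"dx":-73,"dy":-10,"dz":621,"yaw":-0.551},{"hand":1,"dx":-73,"dy":-10,"dz":621,"yaw":-0.551},{"hand":1,"dx":-73,"dy":-10,"dz":621,"yaw":-0.551},{"hand":1,"dx":-73,"dy":-10,"dz":621,"yaw":-0.551},{"hand":1,"dx":-73,"dy":-10,"dz":621,"yaw":-0.551},{"hand":1,"dx":-73,"dy":-10,"dz":621,"yaw":-0.551},{"hand":1,"dx":-73,"dy":-10,"dz":621,"yaw":-0.551},{"hand":1,"dx":-73,"dy":-10,"dz":621,"yaw":-0.551},{"hand":1,"dx":-73,"dy":-10,"dz":621,"yaw":-0.551},{"hand":1,"dx":-73,"dy":-10,"dz":621,"yaw":-0.551},{"hand":1,"dx":-73,"dy":-10,"dz":621,"yaw":-0.551},{"hand":1,"dx":-73,"dy":-10,"dz":621,"yaw":-0.551}]' 40;  python3 - <<'E'
from h import *
plan(.534,.335,.13,.25)
E
```

```text
clock: 11.0
position: [0.5109, 0.2141, 0.1489]
tool_rot: [-1.571, -0.001, 0.251]
force: [1.2, -1.0, -1.2]
grip_width: 0.047
dx 52.4 dy 19.0 dz 111.4 yaw 0.001 | pos [0.5109 0.2141 0.1489] rot [-1.571e+00 -1.000e-03  2.510e-01] q7 -0.02 w 0.0470 t 11.00
```

```bash
python3 -m crank '[{"hand":1,"dx":52,"dy":5,"dz":110,"yaw":0},{"hand":1,"dx":52,"dy":5,"dz":110,"yaw":0},{"hand":1,"dx":52,"dy":5,"dz":110,"yaw":0},{"hand":1,"dx":52,"dy":5,"dz":110,"yaw":0},{"hand":1,"dx":52,"dy":5,"dz":110,"yaw":0},{"hand":1,"dx":52,"dy":5,"dz":110,"yaw":0}]' 40;  python3 - <<'E'
from h import *
plan(.534,.335,.03,.25)
C,im=grab('wrist','w12')
E
```

```text
clock: 11.5
position: [0.534, 0.3307, 0.1433]
tool_rot: [-1.572, -0.0, 0.251]
force: [-0.2, -0.6, -1.4]
grip_width: 0.047
dx 1.1 dy 113.3 dz 4.2 yaw 0.001 | pos [0.534  0.3307 0.1433] rot [-1.572 -0.     0.251] q7 -0.17 w 0.0470 t 11.50
```

View pics/w12.png

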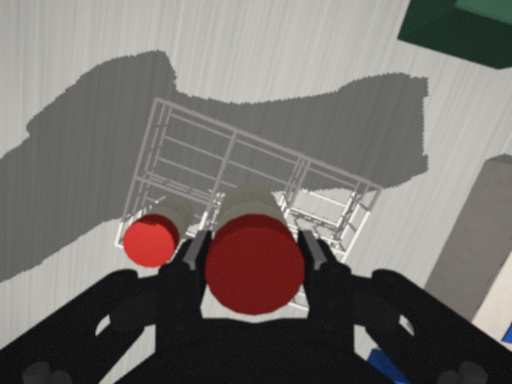

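```bash
python3 - <<'E'
from h import *
C=cam('wrist')
P=pl(C,[[118,245],[157,99],[382,187]],.055);print(P.round(3),(P[0]+P[2])/2)
m=(P[1]+P[2])/2;d=P[0]-P[1];print(m+d*.25)
E
```

```text
[[0.41  0.235 0.055]
 [0.427 0.39  0.055]
 [0.658 0.363 0.055]] [0.53405153 0.29896965 0.055     ]
[0.53836795 0.33790507 0.055     ]
```

```bash
python3 -m crank '[{"hand":1,"dx":4,"dy":40,"dz":4.5,"yaw":0},{"hand":1,"dx":4,"dy":80,"dz":4.5,"yaw":0},{"hand":1,"dx":4,"dy":105,"dz":4.5,"yaw":0},{"hand":1,"dx":4,"dy":116,"dz":4.5,"yaw":0},{"hand":1,"dx":4,"dy":116,"dz":4.5,"yaw":0},{"hand":1,"dx":4,"dy":116,"dz":4.5,"yaw":0},{"hand":0.3,"dx":4,"dy":116,"dz":4.5,"yaw":0},{"hand":0.3,"dx":4,"dy":116,"dz":4.5,"yaw":0},{"hand":0.3,"dx":4,"dy":116,"dz":4.5,"yaw":0},{"hand":0.3,"dx":4,"dy":80,"dz":4.5,"yaw":0},{"hand":0.3,"dx":4,"dy":40,"dz":4.5,"yaw":0},{"hand":0,"dx":4,"dy":0,"dz":4.5,"yaw":0}]' 40;  python3 - <<'E'
from h import *
plan(.587,-.413,.15,-.6)
C,im=grab('wrist','w13')
C,im=grab('top','t13')
for c,s in blobs(im,(0,120,80),(6,255,255),150)[0]: print(c,s[:],pl(C,[c],.09)[0].round(3))
E
```

```text
clock: 12.55
position: [0.5365, 0.336, 0.1442]
tool_rot: [-1.571, 0.001, 0.251]
force: [0.1, 1.6, 0.2]
grip_width: 0.0704
dx -136.8 dy -5.2 dz -738.2 yaw 0.851 | pos [0.5365 0.336  0.1442] rot [-1.571e+00  1.000e-03  2.510e-01] q7 -0.17 w 0.0704 t 12.55
[206.7826087  41.875    ] [200  35  15  15 184] [0.834 0.044 0.09 ]
[224.83417085  48.94472362] [217  42  16  15 199] [ 0.813 -0.002  0.09 ]
[192.11794872  59.41538462] [185  52  16  16 195] [0.788 0.081 0.09 ]
[239.87817259  65.04568528] [232  58  16  15 197] [ 0.769 -0.04   0.09 ]
[392.32818533 133.23938224] [384 125  18  18 259] [ 0.587 -0.413  0.09 ]
[116.00330033 193.29372937] [107 184  19  20 303] [0.452 0.267 0.09 ]
```

View pics/w13.png

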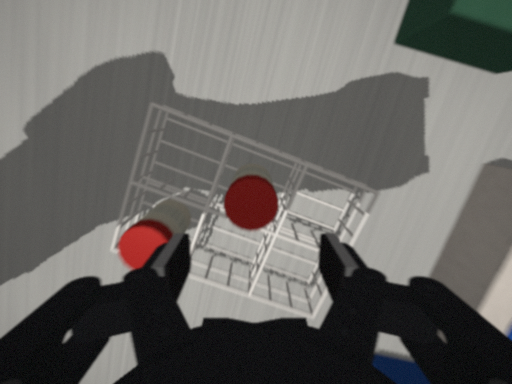

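```bash
python3 -m crank '[{"hand":0,"dx":-137,"dy":-10,"dz":-738,"yaw":0.45},{"hand":0,"dx":-137,"dy":-10,"dz":-738,"yaw":0.45},{"hand":0,"dx":-137,"dy":-10,"dz":-738,"yaw":0.45},{"hand":0,"dx":-137,"dy":-10,"dz":-738,"yaw":0.45},{"hand":0,"dx":-137,"dy":-10,"dz":-738,"yaw":0.45},{"hand":0,"dx":-137,"dy":-10,"dz":-738,"yaw":0.45},{"hand":0,"dx":-137,"dy":-10,"dz":-738,"yaw":0.45},{"hand":0,"dx":-137,"dy":-10,"dz":-738,"yaw":0.45},{"hand":0,"dx":-137,"dy":-10,"dz":-738,"yaw":0.45},{"hand":0,"dx":-137,"dy":-10,"dz":-738,"yaw":0.45},{"hand":0,"dx":-137,"dy":-10,"dz":-738,"yaw":0.45},{"hand":0,"dx":-137,"dy":-10,"dz":-738,"yaw":0.45}]' 40;  python3 - <<'E'
from h import *
plan(.587,-.413,.15,-.2)
E
```

```text
clock: 13.65
position: [0.5704, -0.1643, 0.1499]
tool_rot: [-1.571, -0.001, -0.199]
force: [1.2, 0.1, 0.6]
grip_width: 0.0853
dx 65.5 dy -0.1 dz -240.5 yaw 0.001 | pos [ 0.5704 -0.1643  0.1499] rot [-1.571e+00 -1.000e-03 -1.990e-01] q7 0.29 w 0.0853 t 13.65
```

```bash
python3 -m crank '[{"hand":0,"dx":65,"dy":0,"dz":-245,"yaw":0},{"hand":0,"dx":65,"dy":0,"dz":-245,"yaw":0},{"hand":0,"dx":65,"dy":0,"dz":-245,"yaw":0},{"hand":0,"dx":65,"dy":0,"dz":-245,"yaw":0},{"hand":0,"dx":65,"dy":0,"dz":-245,"yaw":0},{"hand":0,"dx":65,"dy":0,"dz":-245,"yaw":0},{"hand":0,"dx":65,"dy":0,"dz":-245,"yaw":0},{"hand":0,"dx":65,"dy":0,"dz":-245,"yaw":0}]' 40;  python3 - <<'E'
from h import *
C,im=grab('wrist','w14')
for c,s in blobs(im,(0,120,60),(6,255,255),100)[0]: print(c,s,pl(C,[c],.09))
plan(.587,-.413,.022,-.2)
E
```

```text
clock: 14.32
position: [0.5842, -0.4188, 0.1492]
tool_rot: [-1.572, 0.0, -0.203]
force: [-0.7, 0.3, 0.2]
grip_width: 0.0855
[256.48979592 191.87366375] [ 231  167   52   51 2058] [[ 0.58749818 -0.414946    0.09      ]]
dx 1.2 dy 127.2 dz 3.7 yaw -0.001 | pos [ 0.5851 -0.4164  0.1492] rot [-1.571  0.    -0.201] q7 0.61 w 0.0856 t 14.37
```

View pics/w14.png

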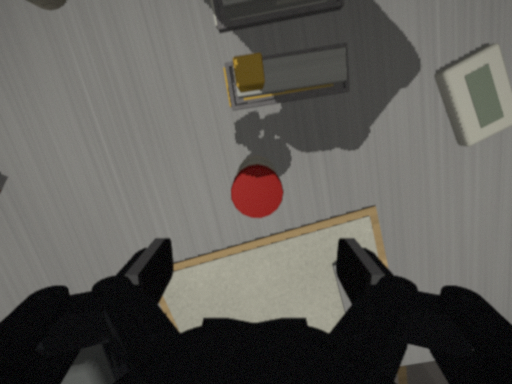

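Jar lid at (256,192), matching; yellow block in its tray above it at (250,72). Descend and grip.

```bash
python3 -m crank '[{"hand":0,"dx":2,"dy":40,"dz":2,"yaw":0},{"hand":0,"dx":2,"dy":80,"dz":2,"yaw":0},{"hand":0,"dx":2,"dy":115,"dz":2,"yaw":0},{"hand":0,"dx":2,"dy":127,"dz":2,"yaw":0},{"hand":0,"dx":2,"dy":127,"dz":2,"yaw":0},{"hand":1,"dx":2,"dy":127,"dz":2,"yaw":0},{"hand":1,"dx":2,"dy":127,"dz":2,"yaw":0},{"hand":1,"dx":2,"dy":127,"dz":2,"yaw":0},{"hand":1,"dx":2,"dy":127,"dz":2,"yaw":0},{"hand":1,"dx":2,"dy":127,"dz":2,"yaw":0},{"hand":1,"dx":2,"dy":90,"dz":2,"yaw":0},{"hand":1,"dx":2,"dy":50,"dz":2,"yaw":0}]' 40;  python3 - <<'E'
from h import *
plan(.605,.25,.15,.25)
E
```

```text
clock: 15.37
position: [0.5871, -0.4128, 0.0994]
tool_rot: [-1.57, 0.003, -0.199]
force: [1.9, 0.1, -1.9]
grip_width: 0.0466
dx -113.7 dy -49.6 dz 653.3 yaw -0.449 | pos [ 0.5871 -0.4128  0.0994] rot [-1.57   0.003 -0.199] q7 0.62 w 0.0466 t 15.37
```

```bash
python3 -m crank '[{"hand":1,"dx":0,"dy":-30,"dz":0,"yaw":0},{"hand":1,"dx":0,"dy":-70,"dz":0,"yaw":0},{"hand":1,"dx":0,"dy":-80,"dz":0,"yaw":0},{"hand":1,"dx":0,"dy":-80,"dz":0,"yaw":0}]' 40;  python3 - <<'E'
from h import *
plan(.45,-.1,.16,.0)
grab('wrist','w15')
E
```

```text
clock: 15.7
position: [0.5895, -0.4149, 0.1846]
tool_rot: [-1.573, -0.007, -0.199]
force: [1.1, -0.4, -1.9]
grip_width: 0.0469
dx -199.2 dy 22.6 dz 281.2 yaw -0.199 | pos [ 0.5895 -0.4149  0.1846] rot [-1.573 -0.007 -0.199] q7 0.60 w 0.0469 t 15.70
```

View pics/w15.png

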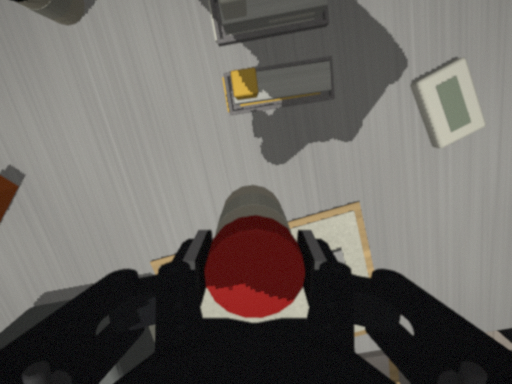

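```bash
python3 -m crank '[{"hand":1,"dx":-116,"dy":0,"dz":657,"yaw":-0.449},{"hand":1,"dx":-116,"dy":0,"dz":657,"yaw":-0.449},{"hand":1,"dx":-116,"dy":0,"dz":657,"yaw":-0.449},{"hand":1,"dx":-116,"dy":0,"dz":657,"yaw":-0.449},{"hand":1,"dx":-116,"dy":0,"dz":657,"yaw":-0.449},{"hand":1,"dx":-116,"dy":0,"dz":657,"yaw":-0.449},{"hand":1,"dx":-116,"dy":0,"dz":657,"yaw":-0.449},{"hand":1,"dx":-116,"dy":0,"dz":657,"yaw":-0.449},{"hand":1,"dx":-116,"dy":0,"dz":657,"yaw":-0.449},{"hand":1,"dx":-116,"dy":0,"dz":657,"yaw":-0.449},{"hand":1,"dx":-116,"dy":0,"dz":657,"yaw":-0.449},{"hand":1,"dx":-116,"dy":0,"dz":657,"yaw":-0.449}]' 40;  python3 - <<'E'
from h import *
plan(.606,.252,.14,.25)
E
```

```text
clock: 16.75
position: [0.5993, 0.0882, 0.1786]
tool_rot: [-1.571, 0.001, 0.25]
force: [0.5, 0.4, -1.1]
grip_width: 0.0469
dx 47.0 dy 38.5 dz 157.0 yaw -0.000 | pos [0.5993 0.0882 0.1786] rot [-1.571e+00  1.000e-03  2.500e-01] q7 0.21 w 0.0469 t 16.75
```

```bash
python3 -m crank '[{"hand":1,"dx":47,"dy":0,"dz":156,"yaw":0},{"hand":1,"dx":47,"dy":0,"dz":156,"yaw":0},{"hand":1,"dx":47,"dy":0,"dz":156,"yaw":0},{"hand":1,"dx":47,"dy":0,"dz":156,"yaw":0},{"hand":1,"dx":47,"dy":38,"dz":156,"yaw":0},{"hand":1,"dx":47,"dy":38,"dz":156,"yaw":0},{"hand":1,"dx":47,"dy":38,"dz":156,"yaw":0}]' 40;  python3 - <<'E'
from h import *
plan(.606,.252,.0265,.25)
grab('wrist','w16')
E
```

```text
clock: 17.33
position: [0.6058, 0.2484, 0.1394]
tool_rot: [-1.572, 0.004, 0.25]
force: [0.4, -0.4, -1.3]
grip_width: 0.047
dx 1.5 dy 112.9 dz 3.6 yaw 0.000 | pos [0.6058 0.2484 0.1394] rot [-1.572  0.004  0.25 ] q7 -0.02 w 0.0470 t 17.33
```

View pics/w16.png

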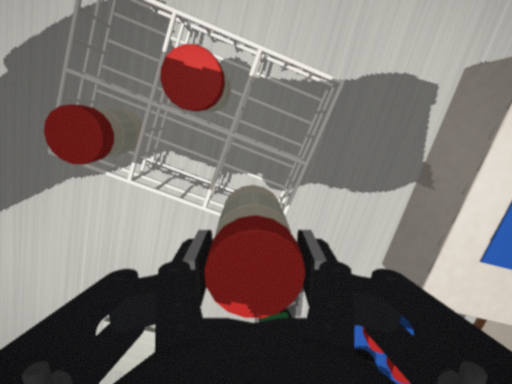

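```bash
python3 - <<'E'
from h import *
C=cam('wrist')
P=pl(C,[[340,82],[52,152],[209,207],[132,179]],.055);print(P.round(3))
x=(P[3]-P[1]);print('cell3', (P[2]+x/2)[:2], 'half-y dir', (P[0]-P[2]))
E
```

```text
[[0.657 0.363 0.055]
 [0.41  0.236 0.055]
 [0.568 0.218 0.055]
 [0.488 0.228 0.055]]
cell3 [0.60662303 0.21469522] half-y dir [0.08977222 0.14451669 0.        ]
```

```bash
python3 -m crank '[{"hand":1,"dx":6,"dy":40,"dz":3,"yaw":0},{"hand":1,"dx":6,"dy":80,"dz":3,"yaw":0},{"hand":1,"dx":6,"dy":105,"dz":3,"yaw":0},{"hand":1,"dx":6,"dy":112,"dz":3,"yaw":0},{"hand":1,"dx":6,"dy":112,"dz":3,"yaw":0},{"hand":1,"dx":6,"dy":112,"dz":3,"yaw":0},{"hand":0.3,"dx":6,"dy":112,"dz":3,"yaw":0},{"hand":0.3,"dx":6,"dy":112,"dz":3,"yaw":0},{"hand":0.3,"dx":6,"dy":112,"dz":3,"yaw":0},{"hand":0.3,"dx":6,"dy":80,"dz":3,"yaw":0},{"hand":0.3,"dx":6,"dy":40,"dz":3,"yaw":0},{"hand":0,"dx":6,"dy":0,"dz":3,"yaw":0}]' 40;  python3 - <<'E'
from h import *
plan(.46,-.1,.16,0)
grab('wrist','w17')
E
```

```text
clock: 18.38
position: [0.6119, 0.2529, 0.1428]
tool_rot: [-1.571, 0.001, 0.25]
force: [0.5, 0.9, 0.1]
grip_width: 0.0706
dx -234.4 dy -16.8 dz -304.5 yaw 0.250 | pos [0.6119 0.2529 0.1428] rot [-1.571e+00  1.000e-03  2.500e-01] q7 -0.02 w 0.0706 t 18.38
```

View pics/w17.png

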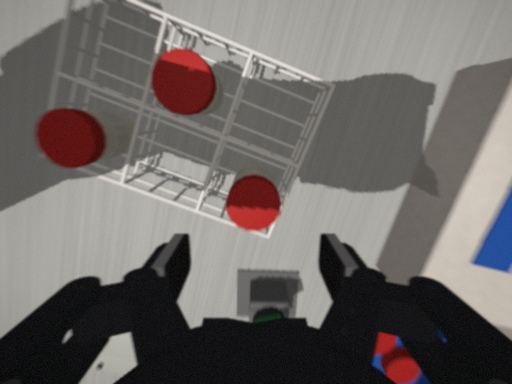

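```bash
python3 -m crank '[{"hand":0,"dx":-170,"dy":-20,"dz":-530,"yaw":1.85},{"hand":0,"dx":-170,"dy":-20,"dz":-530,"yaw":1.85},{"hand":0,"dx":-170,"dy":-20,"dz":-530,"yaw":1.85},{"hand":0,"dx":-170,"dy":-20,"dz":-530,"yaw":1.85},{"hand":0,"dx":-170,"dy":-20,"dz":-530,"yaw":1.85},{"hand":0,"dx":-170,"dy":-20,"dz":-530,"yaw":1.85},{"hand":0,"dx":-170,"dy":-20,"dz":-530,"yaw":1.85},{"hand":0,"dx":-170,"dy":-20,"dz":-530,"yaw":1.85},{"hand":0,"dx":-170,"dy":-20,"dz":-530,"yaw":1.85},{"hand":0,"dx":-170,"dy":-20,"dz":-530,"yaw":1.85},{"hand":0,"dx":-170,"dy":-20,"dz":-530,"yaw":1.85},{"hand":0,"dx":-170,"dy":-20,"dz":-530,"yaw":1.85}]';  python3 - <<'E'
from h import *
plan(.60,-.32,.16,-1.64)
E
```

```text
clock: 19.43
position: [0.5819, -0.2473, 0.1601]
tool_rot: [-1.57, -0.0, -1.256]
force: [1.0, 0.9, 1.0]
grip_width: 0.0854
dx 74.8 dy 0.1 dz -5.3 yaw 0.384 | pos [ 0.5819 -0.2473  0.1601] rot [-1.57  -0.    -1.256] q7 -0.49 w 0.0854 t 19.43
```

```bash
python3 -m crank '[{"hand":0,"dx":75,"dy":0,"dz":-5,"yaw":0.384},{"hand":0,"dx":75,"dy":0,"dz":-5,"yaw":0.384},{"hand":0,"dx":75,"dy":0,"dz":-5,"yaw":0.384},{"hand":0,"dx":75,"dy":0,"dz":-5,"yaw":0.384},{"hand":0,"dx":75,"dy":0,"dz":-5,"yaw":0.384}]';  python3 - <<'E'
from h import *
plan(.60,-.32,.16,-1.64)
C,im=grab('wrist','w18')
for c,s in blobs(im,(16,100,60),(32,255,255),30)[0]: print(c,s,pl(C,[c],.086))
E
```

```text
clock: 19.85
position: [0.601, -0.3177, 0.1592]
tool_rot: [-1.571, 0.0, -1.631]
force: [0.4, 0.6, 0.3]
grip_width: 0.0857
dx 2.3 dy -0.8 dz -0.8 yaw 0.009 | pos [ 0.601  -0.3177  0.1592] rot [-1.571  0.    -1.631] q7 -0.74 w 0.0857 t 19.85
[420.86096014 129.32699275] [ 398   41  114  238 2208] [[ 0.65101213 -0.46951685  0.086     ]]
[250.86641698 188.48938826] [238 172  31  33 801] [[ 0.60574613 -0.31485639  0.086     ]]
[483.80689655 282.95862069] [457 278  55  11 145] [[ 0.48982212 -0.55121347  0.086     ]]
[431.1372549  290.37254902] [421 288  21   6  51] [[ 0.48420145 -0.49720559  0.086     ]]
```

View pics/w18.png

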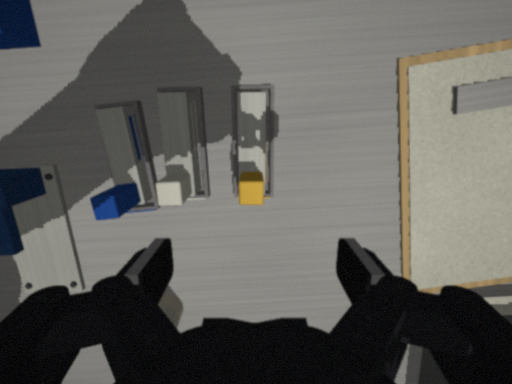

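```bash
python3 - <<'E'
from h import *
im=cv2.imread('pics/w18.png');C=cam('wrist')
cv2.imwrite('pics/w18z.png',cv2.resize(im[75:215,200:300],None,fx=6,fy=6,interpolation=cv2.INTER_CUBIC)[-600:])
E
```

```text
(no output)
```

View pics/w18z.png

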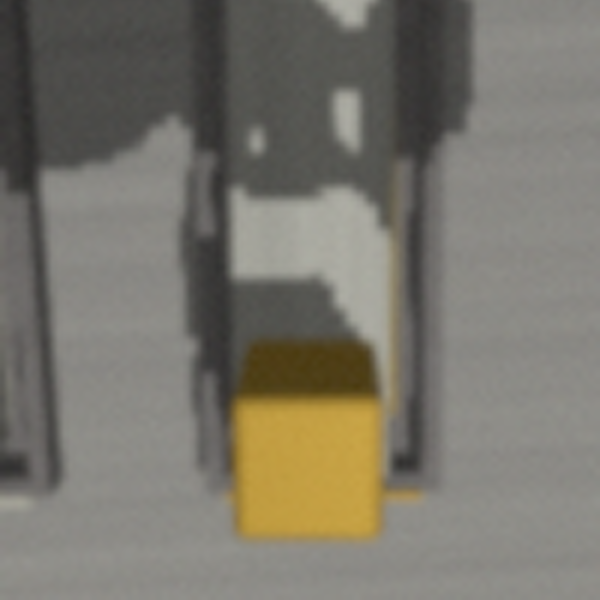

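```bash
python3 - <<'E'
from h import *
C=cam('wrist')
P=pl(C,[[251.3,193],[239.2,181.3],[263.3,181.3],[263.3,204.7],[239.7,204.7]],.086);print(P.round(4))
T=cam('top');print(pl(T,np.array([[411,196],[458,196],[459,240],[413,243]])/5+[265,85],.086).round(4))
B=pl(C,np.array([[232,300],[390,300],[392,240],[232,240]])/6+[200,115],.036);print(B.round(4))
print(pl(C,[[250.5,182-90],[252.5,192]],.036))
im=cv2.imread('pics/w18.png')
cv2.imwrite('pics/w18y.png',cv2.resize(im[75:175,210:290],None,fx=6,fy=6,interpolation=cv2.INTER_CUBIC)[:600])
E
```

```text
[[ 0.6015 -0.3143  0.086 ]
 [ 0.6135 -0.3036  0.086 ]
 [ 0.6122 -0.3262  0.086 ]
 [ 0.5893 -0.3251  0.086 ]
 [ 0.5906 -0.3025  0.086 ]]
[[ 0.6118 -0.3022  0.086 ]
 [ 0.6115 -0.3258  0.086 ]
 [ 0.5892 -0.3249  0.086 ]
 [ 0.5879 -0.3018  0.086 ]]
[[ 0.6209 -0.3009  0.036 ]
 [ 0.6193 -0.33    0.036 ]
 [ 0.6303 -0.3309  0.036 ]
 [ 0.6319 -0.3017  0.036 ]]
[[ 0.69594488 -0.31859686  0.036     ]
 [ 0.58921564 -0.31435213  0.036     ]]
```

View pics/w18y.png

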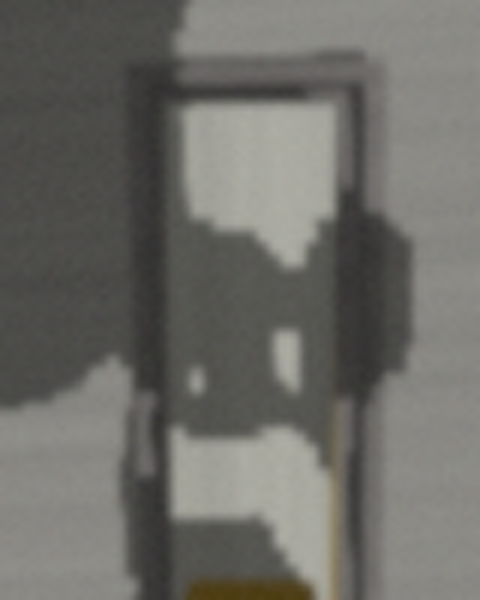

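```bash
python3 -m crank '[{"hand":0.4,"dx":-3.5,"dy":0,"dz":0,"yaw":0},{"hand":0.4,"dx":-3.5,"dy":30,"dz":0,"yaw":0},{"hand":0.4,"dx":-3.5,"dy":60,"dz":0,"yaw":0},{"hand":0.4,"dx":-3.5,"dy":90,"dz":0,"yaw":0},{"hand":0.4,"dx":-3.5,"dy":90,"dz":0,"yaw":0},{"hand":0.4,"dx":-3.5,"dy":90,"dz":0,"yaw":0}]';  python3 - <<'E'
from h import *
plan(.601,-.3142,.012,-1.631)
C,im=grab('wrist','w19')
E
```

```text
clock: 20.4
position: [0.6011, -0.3135, 0.0693]
tool_rot: [-1.572, 0.001, -1.631]
force: [-0.4, -0.5, 0.8]
grip_width: 0.0511
dx 0.7 dy 57.3 dz 0.0 yaw -0.000 | pos [ 0.6011 -0.3135  0.0693] rot [-1.572e+00  1.000e-03 -1.631e+00] q7 -0.69 w 0.0511 t 20.40
```

View pics/w19.png

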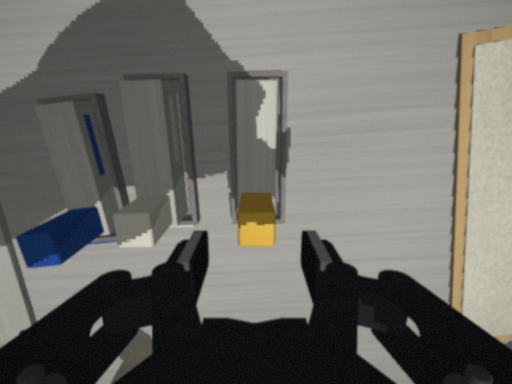

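```bash
python3 -m crank '[{"hand":0.4,"dx":1,"dy":30,"dz":0,"yaw":0},{"hand":0.4,"dx":1,"dy":55,"dz":0,"yaw":0},{"hand":0.4,"dx":1,"dy":57,"dz":0,"yaw":0},{"hand":0.4,"dx":1,"dy":57,"dz":0,"yaw":0},{"hand":1,"dx":1,"dy":57,"dz":0,"yaw":0},{"hand":1,"dx":1,"dy":57,"dz":0,"yaw":0},{"hand":1,"dx":1,"dy":57,"dz":0,"yaw":0},{"hand":1,"dx":1,"dy":57,"dz":0,"yaw":0},{"hand":1,"dx":1,"dy":57,"dz":0,"yaw":0}]' 40;  python3 - <<'E'
from h import *
plan(.601,-.3142,.012,-1.631)
C,im=grab('wrist','w20')
E
```

```text
clock: 21.2
position: [0.6023, -0.3162, 0.0145]
tool_rot: [-1.568, -0.001, -1.634]
force: [-0.7, 1.7, 10.8]
grip_width: 0.0234
dx -1.9 dy 2.5 dz -1.4 yaw -0.003 | pos [ 0.6023 -0.3162  0.0145] rot [-1.568e+00 -1.000e-03 -1.634e+00] q7 -0.66 w 0.0234 t 21.20
```

View pics/w20.png

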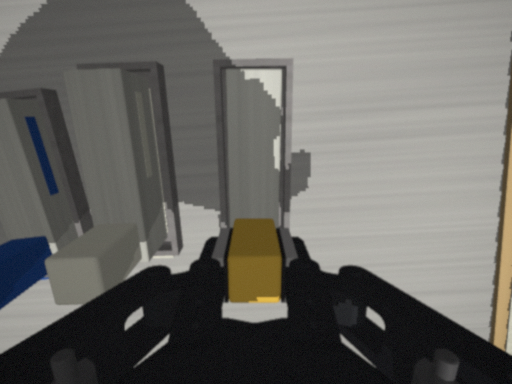

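```bash
python3 -m crank '[{"hand":1,"dx":0,"dy":-15,"dz":0,"yaw":0},{"hand":1,"dx":0,"dy":-40,"dz":0,"yaw":0},{"hand":1,"dx":0,"dy":-80,"dz":0,"yaw":0},{"hand":1,"dx":0,"dy":-120,"dz":0,"yaw":0},{"hand":1,"dx":0,"dy":-125,"dz":0,"yaw":0},{"hand":1,"dx":0,"dy":-125,"dz":0,"yaw":0},{"hand":1,"dx":0,"dy":-125,"dz":0,"yaw":0}]' 40;  python3 - <<'E'
from h import *
C,im=grab('wrist','w21')
grab('scene','s21')
c,s=np.cos(-.022),np.sin(-.022)
x,y=.5575-.115*c,-.033-.115*s
plan(x,y,.135,-1.593)
E
```

```text
clock: 21.83
position: [0.6012, -0.3153, 0.1378]
tool_rot: [-1.57, 0.0, -1.634]
force: [0.4, 1.0, -3.2]
grip_width: 0.024
dx -274.1 dy 1.8 dz -175.8 yaw -0.041 | pos [ 0.6006 -0.3151  0.1363] rot [-1.572e+00  1.000e-03 -1.634e+00] q7 -0.73 w 0.0234 t 21.93
```

View pics/w21.png

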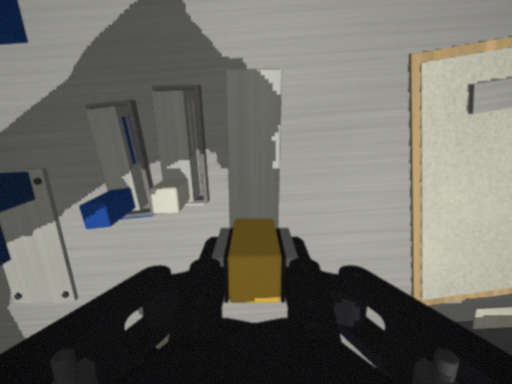

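View pics/s21.png

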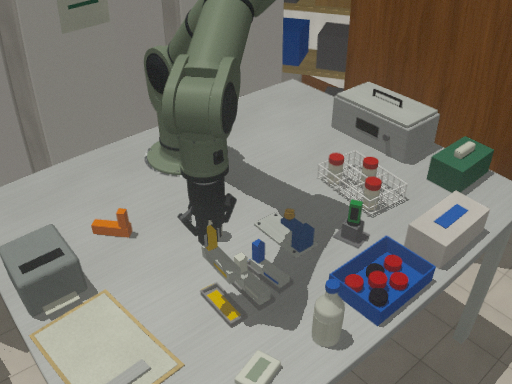

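```bash
python3 -m crank '[{"hand":1,"dx":-274,"dy":0,"dz":-176,"yaw":-0.041},{"hand":1,"dx":-274,"dy":0,"dz":-176,"yaw":-0.041},{"hand":1,"dx":-274,"dy":0,"dz":-176,"yaw":-0.041},{"hand":1,"dx":-274,"dy":0,"dz":-176,"yaw":-0.041},{"hand":1,"dx":-274,"dy":0,"dz":-176,"yaw":-0.041},{"hand":1,"dx":-274,"dy":0,"dz":-176,"yaw":-0.041},{"hand":1,"dx":-274,"dy":0,"dz":-176,"yaw":-0.041},{"hand":1,"dx":-274,"dy":0,"dz":-176,"yaw":-0.041},{"hand":1,"dx":-274,"dy":0,"dz":-176,"yaw":-0.041},{"hand":1,"dx":-274,"dy":0,"dz":-176,"yaw":-0.041},{"hand":1,"dx":-274,"dy":0,"dz":-176,"yaw":-0.041}]' 40;  python3 - <<'E'
from h import *
c,s=np.cos(-.022),np.sin(-.022)
x,y=.5575-.115*c,-.033-.115*s
plan(x,y,.06,-1.593)
C,im=grab('wrist','w22')
cv2.imwrite('pics/w22z.png',cv2.resize(im[60:260,170:340,::-1],None,fx=3,fy=3,interpolation=cv2.INTER_CUBIC))
C,im=grab('top','t22')
hsv=cv2.cvtColor(im,cv2.COLOR_RGB2HSV)
for c,s in blobs(im,(16,90,60),(34,255,255),30)[0]: print(c,s,pl(C,[c],.004))
E
```

```text
clock: 22.85
position: [0.4428, -0.0312, 0.137]
tool_rot: [-1.571, -0.001, -1.592]
force: [0.4, 0.3, -1.4]
grip_width: 0.0235
dx -0.8 dy 77.0 dz -0.3 yaw 0.001 | pos [ 0.4428 -0.0312  0.137 ] rot [-1.571e+00 -1.000e-03 -1.592e+00] q7 -1.03 w 0.0235 t 22.85
[506.74540311  47.38896747] [498  13  14 100 707] [[ 0.86750034 -0.82008208  0.004     ]]
[443.12484395 147.18102372] [403  87  93 116 801] [[ 0.56876214 -0.58727862  0.004     ]]
[344.51247166 122.04081633] [339 104  12  37 441] [[ 0.64115265 -0.31689209  0.004     ]]
```

View pics/w22z.png

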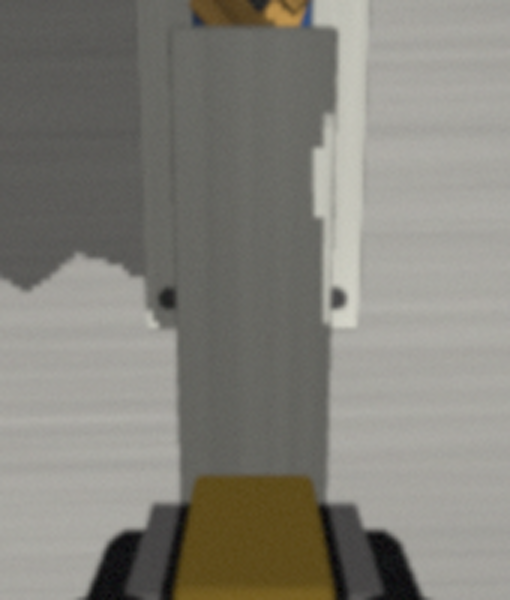

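View pics/t22.png

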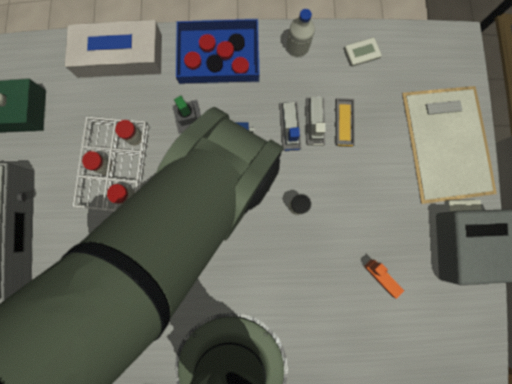

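```bash
python3 -m crank '[{"hand":1,"dx":-1,"dy":40,"dz":0,"yaw":0},{"hand":1,"dx":-1,"dy":80,"dz":0,"yaw":0},{"hand":1,"dx":-1,"dy":108,"dz":0,"yaw":0},{"hand":1,"dx":-1,"dy":110,"dz":0,"yaw":0},{"hand":1,"dx":-1,"dy":110,"dz":0,"yaw":0},{"hand":1,"dx":-1,"dy":110,"dz":0,"yaw":0}]' 40; python3 -m crank '[{"hand":1,"dx":0,"dy":3,"dz":0,"yaw":0},{"hand":1,"dx":0,"dy":3,"dz":0,"yaw":0}]';python3 -m crank '[{"hand":1,"dx":0,"dy":2,"dz":0,"yaw":0},{"hand":1,"dx":0,"dy":2,"dz":0,"yaw":0}]'
```

```text
clock: 23.45
position: [0.4435, -0.0312, 0.0284]
tool_rot: [-1.57, -0.0, -1.595]
force: [0.8, -0.0, -2.3]
grip_width: 0.0238
clock: 23.62
position: [0.4437, -0.0299, 0.0252]
tool_rot: [-1.569, 0.0, -1.593]
force: [-0.5, -0.1, -1.7]
grip_width: 0.024
clock: 23.78
position: [0.4432, -0.0298, 0.0227]
tool_rot: [-1.57, 0.0, -1.592]
force: [0.5, 0.2, -2.7]
grip_width: 0.0236
```

```bash
python3 -m crank '[{"hand":1,"dx":0,"dy":1.5,"dz":0,"yaw":0},{"hand":1,"dx":0,"dy":1.5,"dz":0,"yaw":0}]';python3 -m crank '[{"hand":1,"dx":0,"dy":1.5,"dz":0,"yaw":0},{"hand":1,"dx":0,"dy":1.5,"dz":0,"yaw":0}]';python3 -m crank '[{"hand":1,"dx":0,"dy":1.5,"dz":0,"yaw":0},{"hand":1,"dx":0,"dy":1.5,"dz":0,"yaw":0}]'
```

```text
clock: 23.95
position: [0.4429, -0.03, 0.0208]
tool_rot: [-1.571, 0.0, -1.593]
force: [-0.3, -0.2, -2.7]
grip_width: 0.0234
clock: 24.12
position: [0.4428, -0.0301, 0.0192]
tool_rot: [-1.571, -0.0, -1.593]
force: [0.4, -0.9, -2.2]
grip_width: 0.0236
clock: 24.28
position: [0.4428, -0.0299, 0.0182]
tool_rot: [-1.571, 0.001, -1.593]
force: [-6.2, 2.9, 18.0]
grip_width: 0.0233
```

```bash
python3 -m crank '[{"hand":1,"dx":0.5,"dy":-1.5,"dz":0,"yaw":0},{"hand":1,"dx":0.5,"dy":-1.5,"dz":8,"yaw":0},{"hand":1,"dx":0.5,"dy":-1.5,"dz":16,"yaw":0},{"hand":1,"dx":0.5,"dy":-1.5,"dz":24,"yaw":0},{"hand":1,"dx":0.5,"dy":-1.5,"dz":32,"yaw":0},{"hand":1,"dx":0.5,"dy":-1.5,"dz":40,"yaw":0},{"hand":1,"dx":0.5,"dy":-1.5,"dz":48,"yaw":0},{"hand":1,"dx":0.5,"dy":-1.5,"dz":49,"yaw":0},{"hand":1,"dx":0.5,"dy":-1.5,"dz":49,"yaw":0}]'; python3 - <<'E'
from h import *
plan(.5,0,.1)
C,im=grab('wrist','w23')
C,im=grab('scene','s23')
E
```

```text
clock: 25.03
position: [0.4922, -0.0318, 0.0192]
tool_rot: [-1.571, -0.0, -1.593]
force: [-0.7, 0.0, -3.0]
grip_width: 0.0233
dx -31.9 dy -80.9 dz 7.1 yaw 0.000 | pos [ 0.4922 -0.0318  0.0192] rot [-1.571 -0.    -1.593] q7 -0.86 w 0.0233 t 25.03
```

View pics/w23.png

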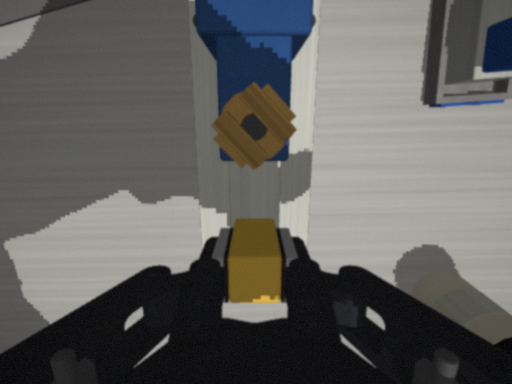

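View pics/s23.png

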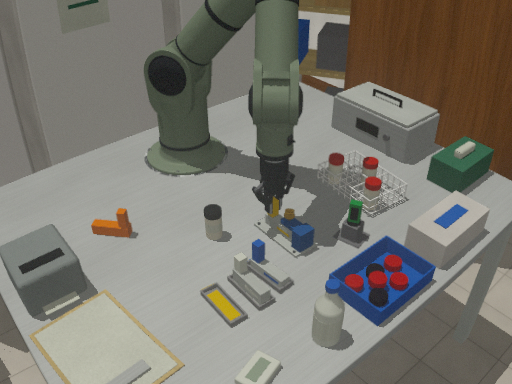

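```bash
python3 -m crank '[{"hand":1,"dx":0,"dy":1,"dz":0,"yaw":0},{"hand":1,"dx":0,"dy":1,"dz":0,"yaw":0},{"hand":0.4,"dx":0,"dy":1,"dz":0,"yaw":0},{"hand":0.4,"dx":0,"dy":1,"dz":0,"yaw":0},{"hand":0.4,"dx":0,"dy":1,"dz":0,"yaw":0},{"hand":0.4,"dx":0,"dy":1,"dz":0,"yaw":0},{"hand":0.4,"dx":0,"dy":-30,"dz":0,"yaw":0},{"hand":0.4,"dx":0,"dy":-60,"dz":0,"yaw":0},{"hand":0.4,"dx":0,"dy":-100,"dz":20,"yaw":0},{"hand":0.4,"dx":0,"dy":-130,"dz":50,"yaw":0},{"hand":0,"dx":0,"dy":-130,"dz":65,"yaw":0},{"hand":0,"dx":0,"dy":-130,"dz":65,"yaw":0}]'; python3 - <<'E'
from h import *
plan(.5,0,.1)
C,im=grab('wrist','w24')
cv2.imwrite('pics/w24z.png',cv2.resize(im[130:330,170:340,::-1],None,fx=3,fy=3,interpolation=cv2.INTER_CUBIC))
E
```

```text
clock: 26.13
position: [0.5606, -0.0327, 0.1511]
tool_rot: [-1.566, -0.0, -1.591]
force: [-0.9, 0.7, -0.6]
grip_width: 0.0736
dx -31.5 dy 50.8 dz -61.5 yaw 0.000 | pos [ 0.5606 -0.0327  0.1511] rot [-1.566 -0.    -1.591] q7 -1.06 w 0.0736 t 26.13
```

View pics/w24z.png

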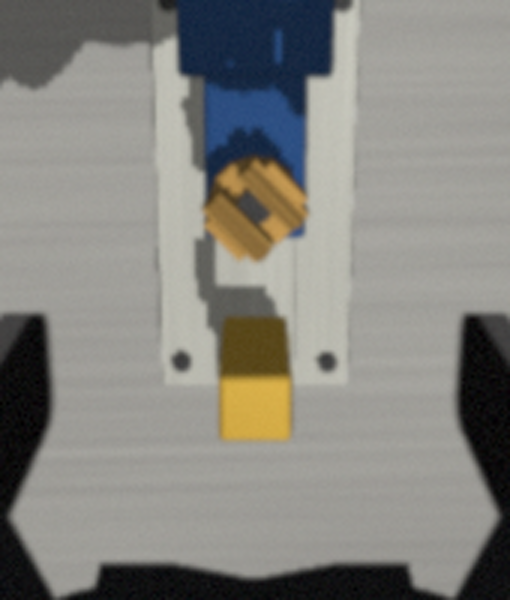

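```bash
python3 - <<'E'
from h import *
im=cv2.imread('pics/w24.png')
cv2.imwrite('pics/w24y.png',cv2.resize(im[175:225,225:285],None,fx=12,fy=12,interpolation=cv2.INTER_CUBIC))
E
```

```text
(no output)
```

View pics/w24y.png

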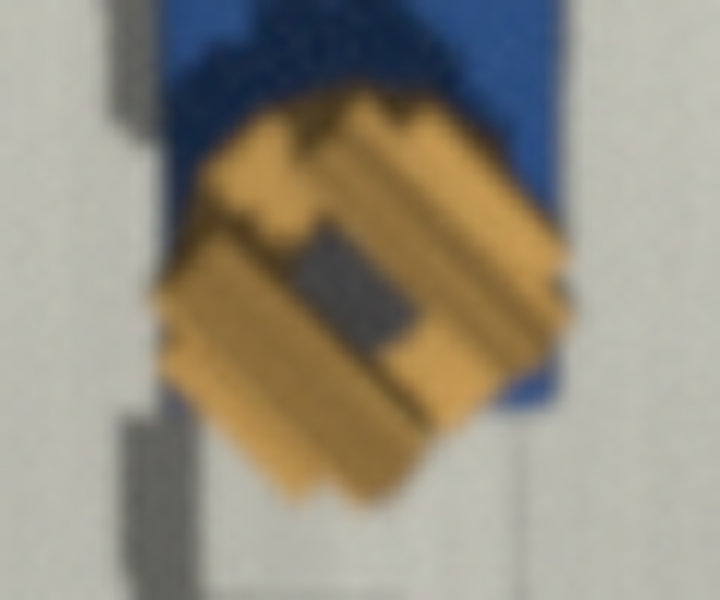

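```bash
python3 - <<'E'
from h import *
C=cam('wrist');f=lambda L:np.array(L)/12+[225,175]
for a,b,z in [([225,225],[430,430],.081),([305,150],[530,370],.081),([165,350],[295,500],.083),([400,110],[560,250],.083)]:
    P=pl(C,f([a,b]),z);d=P[1]-P[0];print(P.round(4)[:,:2],np.degrees(np.arctan2(d[1],d[0]))%180)
for q in [[362,298],[358,288]]: print(pl(C,f([q]),.072).round(4),pl(C,f([q]),.08).round(4))
P=pl(C,f([[165,240+30],[570,320]]),.08);print(P.round(4))
E
```

```text
[[ 0.5592 -0.0234]
 [ 0.5421 -0.039 ]] 42.492776761942764
[[ 0.565  -0.0297]
 [ 0.5469 -0.047 ]] 43.510323386852036
[[ 0.5497 -0.0185]
 [ 0.5371 -0.0283]] 37.914644779069334
[[ 0.5685 -0.0371]
 [ 0.5572 -0.0492]] 46.98835492685231
[[ 0.5504 -0.0339  0.072 ]] [[ 0.5527 -0.0339  0.08  ]]
[[ 0.5512 -0.0335  0.072 ]] [[ 0.5536 -0.0336  0.08  ]]
[[ 0.5553 -0.0185  0.08  ]
 [ 0.5506 -0.0502  0.08  ]]
```

```bash
python3 -c "
from h import *
plan(.6645,.104,.155,.52)
C,im=grab('wrist','w25')"

```

```text
dx -139.2 dy -5.1 dz 103.4 yaw -2.112 | pos [ 0.5582 -0.033   0.1498] rot [-1.569 -0.    -1.592] q7 -1.06 w 0.0804 t 26.18
```

```bash
python3 - <<'E'
from h import *
C=cam('wrist');im=grab('wrist','w26')[1]
print(bot.observe()['position'],bot.observe()['qd'].round(3))
cv2.imwrite('pics/w26y.png',cv2.resize(im[170:220,225:285,::-1],None,fx=12,fy=12,interpolation=cv2.INTER_CUBIC))
np.savez('c26.npz',R=C[2],t=C[3])
E
```

```text
[ 0.55606736 -0.03318804  0.14881494] [-0.    -0.004  0.001  0.016 -0.001 -0.002 -0.   ]
```

View pics/w26y.png

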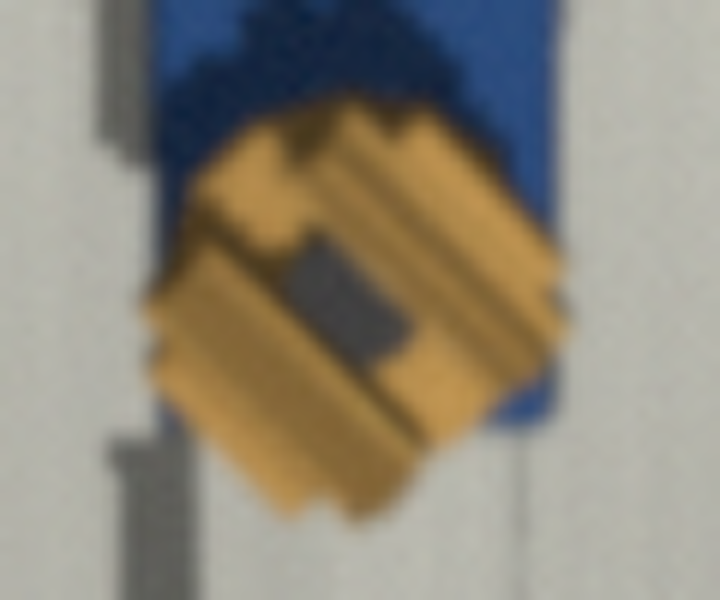

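```bash
python3 - <<'E'
from h import *
C=list(cam('wrist'));d=np.load('c26.npz');C[2]=d['R'];C[3]=d['t'];f=lambda L:np.array(L)/12+[225,170]
print(pl(C,f([[358,307]]),.081).round(4),pl(C,f([[350,297]]),.072).round(4))
for a,b,z in [([205,220],[430,440],.081),([310,165],[535,380],.081)]:
    P=pl(C,f([a,b]),z);e=P[1]-P[0];print(P.round(4)[:,:2],np.degrees(np.arctan2(e[1],e[0]))%180)
E
```

```text
[[ 0.5558 -0.0338  0.081 ]] [[ 0.5541 -0.0331  0.072 ]]
[[ 0.563  -0.0222]
 [ 0.5448 -0.0392]] 43.19288515463191
[[ 0.5672 -0.0304]
 [ 0.5496 -0.0475]] 44.23263579421402
```

```bash
python3 -m crank '[{"hand":0,"dx":-139,"dy":-5,"dz":106,"yaw":-2.11},{"hand":0,"dx":-139,"dy":-5,"dz":106,"yaw":-2.11},{"hand":0,"dx":-139,"dy":-5,"dz":106,"yaw":-2.11},{"hand":0,"dx":-139,"dy":-5,"dz":106,"yaw":-2.11},{"hand":0,"dx":-139,"dy":-5,"dz":106,"yaw":-2.11},{"hand":0,"dx":-139,"dy":-5,"dz":106,"yaw":-2.11},{"hand":0,"dx":-139,"dy":-5,"dz":106,"yaw":-2.11},{"hand":0,"dx":-139,"dy":-5,"dz":106,"yaw":-2.11},{"hand":0,"dx":-139,"dy":-5,"dz":106,"yaw":-2.11},{"hand":0,"dx":-139,"dy":-5,"dz":106,"yaw":-2.11},{"hand":0,"dx":-139,"dy":-5,"dz":106,"yaw":-2.11},{"hand":0,"dx":-139,"dy":-5,"dz":106,"yaw":-2.11}]'; python3 - <<'E'
from h import *
plan(.6645,.104,.155,.52)
E
```

```text
clock: 27.28
position: [0.6649, 0.1032, 0.1536]
tool_rot: [-1.571, 0.001, -0.087]
force: [-1.1, -0.7, 0.1]
grip_width: 0.0851
dx -0.4 dy -1.4 dz 0.7 yaw -0.607 | pos [0.6649 0.1032 0.1536] rot [-1.571e+00  1.000e-03 -8.700e-02] q7 -0.05 w 0.0851 t 27.28
```

```bash
python3 -m crank '[{"hand":0,"dx":0,"dy":-10,"dz":0,"yaw":-0.607},{"hand":0,"dx":0,"dy":-10,"dz":0,"yaw":-0.607},{"hand":0,"dx":0,"dy":-10,"dz":0,"yaw":-0.607},{"hand":0,"dx":0,"dy":-10,"dz":0,"yaw":-0.607},{"hand":0,"dx":0,"dy":-10,"dz":0,"yaw":-0.607},{"hand":0,"dx":0,"dy":-10,"dz":0,"yaw":-0.607},{"hand":0,"dx":0,"dy":-10,"dz":0,"yaw":-0.607},{"hand":0,"dx":0,"dy":-10,"dz":0,"yaw":-0.607}]'; python3 - <<'E'
from h import *
plan(.6645,.104,.155,.52)
C,im=grab('wrist','w27')
cv2.imwrite('pics/w27y.png',cv2.resize(im[120:270,190:330,::-1],None,fx=4,fy=4,interpolation=cv2.INTER_CUBIC))
hsv=cv2.cvtColor(im,cv2.COLOR_RGB2HSV)
for c,s in blobs(im,(45,80,90),(75,255,255),100)[0]: print(c,s,pl(C,[c],.117))
np.savez('c27.npz',R=C[2],t=C[3])
E
```

```text
clock: 27.95
position: [0.6654, 0.1033, 0.164]
tool_rot: [-1.571, 0.001, 0.51]
force: [0.1, -0.1, -0.1]
grip_width: 0.0855
dx -0.5 dy 9.0 dz 1.1 yaw -0.010 | pos [0.6654 0.1033 0.164 ] rot [-1.571e+00  1.000e-03  5.100e-01] q7 0.45 w 0.0855 t 27.95
```

View pics/w27y.png

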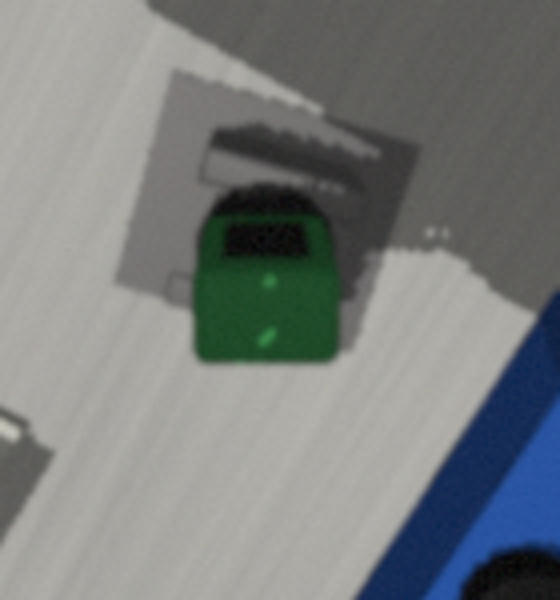

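```bash
python3 - <<'E'
from h import *
C=list(cam('wrist'));d=np.load('c27.npz');C[2]=d['R'];C[3]=d['t'];f=lambda L:np.array(L)/4+[190,120]
P=pl(C,f([[195,262],[338,262],[340,360],[195,360],[267,311]]),.117);print(P.round(4));e=P[1]-P[0];print(np.arctan2(e[1],e[0]));e=P[2]-P[3];print(np.arctan2(e[1],e[0]))
print(rel(P[4]))
# base plate of stand corners at z~0? 
E
```

```text
[[0.648  0.1084 0.117 ]
 [0.6743 0.1232 0.117 ]
 [0.6857 0.1046 0.117 ]
 [0.6583 0.0893 0.117 ]
 [0.6665 0.1065 0.117 ]]
0.5103207272956276
0.5102506588973401
[ 2.3 47.   2.2]
```

```bash
python3 -m crank '[{"hand":0,"dx":1,"dy":40,"dz":1,"yaw":0},{"hand":0,"dx":1,"dy":80,"dz":1,"yaw":0},{"hand":0,"dx":1,"dy":115,"dz":1,"yaw":0},{"hand":0,"dx":1,"dy":130,"dz":1,"yaw":0},{"hand":0,"dx":1,"dy":130,"dz":1,"yaw":0},{"hand":1,"dx":1,"dy":130,"dz":1,"yaw":0},{"hand":1,"dx":1,"dy":130,"dz":1,"yaw":0},{"hand":1,"dx":1,"dy":130,"dz":1,"yaw":0},{"hand":1,"dx":1,"dy":130,"dz":1,"yaw":0},{"hand":1,"dx":1,"dy":130,"dz":1,"yaw":0},{"hand":1,"dx":1,"dy":130,"dz":1,"yaw":0},{"hand":1,"dx":1,"dy":130,"dz":1,"yaw":0}]' 60; python3 - <<'E'
from h import *
plan(.6645,.104,.155,.52)
C,im=grab('wrist','w28')
C,im=grab('scene','s28')
E
```

```text
clock: 29.0
position: [0.667, 0.1051, 0.0358]
tool_rot: [-1.571, -0.002, 0.514]
force: [-2.2, 1.0, 8.9]
grip_width: 0.0313
dx -2.5 dy -119.2 dz 0.3 yaw -0.006 | pos [0.667  0.1051 0.0358] rot [-1.571 -0.002  0.514] q7 0.49 w 0.0313 t 29.00
```

View pics/w28.png

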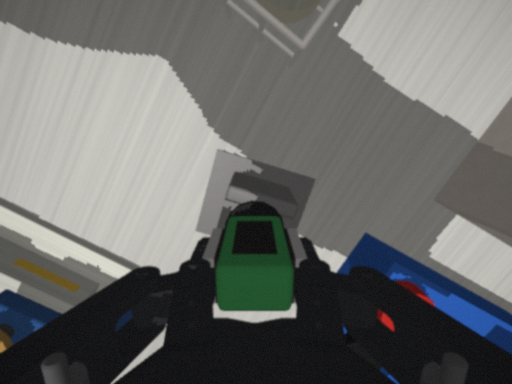

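```bash
python3 -m crank '[{"hand":1,"dx":0,"dy":-20,"dz":0,"yaw":0},{"hand":1,"dx":0,"dy":-60,"dz":0,"yaw":0},{"hand":1,"dx":0,"dy":-100,"dz":0,"yaw":0},{"hand":1,"dx":0,"dy":-115,"dz":0,"yaw":0},{"hand":1,"dx":0,"dy":-115,"dz":0,"yaw":0},{"hand":1,"dx":0,"dy":-115,"dz":0,"yaw":0}]' 60; python3 - <<'E'
from h import *
plan(.5565,-.033,.148,.763)
E
```

```text
clock: 29.6
position: [0.6667, 0.1051, 0.1505]
tool_rot: [-1.571, -0.002, 0.514]
force: [0.3, -0.0, -2.0]
grip_width: 0.0312
dx -163.8 dy 2.2 dz -66.1 yaw -0.249 | pos [0.6667 0.1051 0.1505] rot [-1.571 -0.002  0.514] q7 0.46 w 0.0312 t 29.60
```

```bash
python3 -m crank '[{"hand":1,"dx":-164,"dy":0,"dz":-66,"yaw":-0.249},{"hand":1,"dx":-164,"dy":0,"dz":-66,"yaw":-0.249},{"hand":1,"dx":-164,"dy":0,"dz":-66,"yaw":-0.249},{"hand":1,"dx":-164,"dy":0,"dz":-66,"yaw":-0.249},{"hand":1,"dx":-164,"dy":0,"dz":-66,"yaw":-0.249},{"hand":1,"dx":-164,"dy":0,"dz":-66,"yaw":-0.249},{"hand":1,"dx":-164,"dy":0,"dz":-66,"yaw":-0.249},{"hand":1,"dx":-164,"dy":0,"dz":-66,"yaw":-0.249}]' 60; python3 - <<'E'
from h import *
plan(.5565,-.033,.148,.763)
C,im=grab('wrist','w29')
C,im=grab('scene','s29')
C,im3=grab('top','t29')
cv2.imwrite('pics/s29z.png',cv2.resize(im[160:260,240:340,::-1],None,fx=6,fy=6,interpolation=cv2.INTER_CUBIC))
E
```

```text
clock: 30.27
position: [0.556, -0.0324, 0.1487]
tool_rot: [-1.57, 0.0, 0.764]
force: [-0.2, 1.6, -1.4]
grip_width: 0.0315
dx -0.0 dy 0.7 dz -0.7 yaw 0.001 | pos [ 0.556  -0.0324  0.1487] rot [-1.57   0.     0.764] q7 0.87 w 0.0315 t 30.27
```

View pics/w29.png

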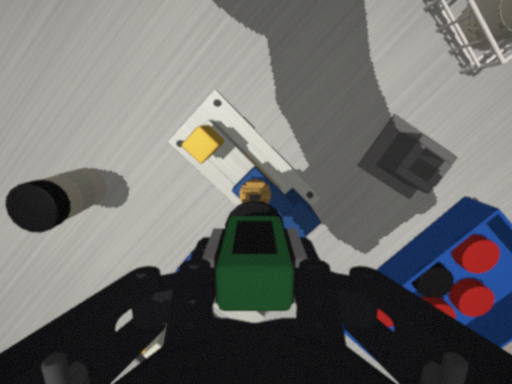

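View pics/s29z.png

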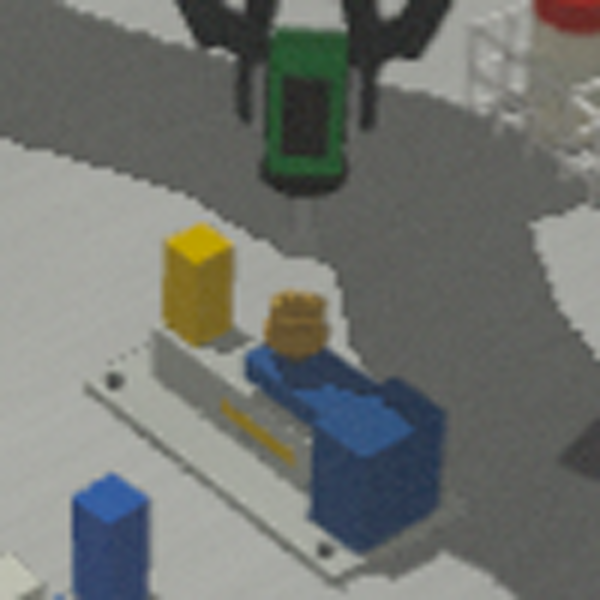

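```bash
python3 -m crank '[{"hand":1,"dx":0,"dy":10,"dz":-0.7,"yaw":0},{"hand":1,"dx":0,"dy":26,"dz":-0.7,"yaw":0},{"hand":1,"dx":0,"dy":28,"dz":-0.7,"yaw":0},{"hand":1,"dx":0,"dy":28,"dz":-0.7,"yaw":0}]' 60; python3 - <<'E'
from h import *
plan(.5565,-.033,.115,.763)
C,im=grab('scene','s30')
cv2.imwrite('pics/s30z.png',cv2.resize(im[170:230,260:320,::-1],None,fx=10,fy=10,interpolation=cv2.INTER_CUBIC))
C,im=grab('wrist','w30')
cv2.imwrite('pics/w30z.png',cv2.resize(im[140:240,205:305,::-1],None,fx=6,fy=6,interpolation=cv2.INTER_CUBIC))
E
```

```text
clock: 30.75
position: [0.5557, -0.0336, 0.1201]
tool_rot: [-1.569, 0.002, 0.763]
force: [-0.7, -0.5, -1.5]
grip_width: 0.0314
dx 1.0 dy 5.1 dz -0.1 yaw 0.000 | pos [ 0.5557 -0.0336  0.1201] rot [-1.569  0.002  0.763] q7 0.88 w 0.0314 t 30.75
```

View pics/s30z.png

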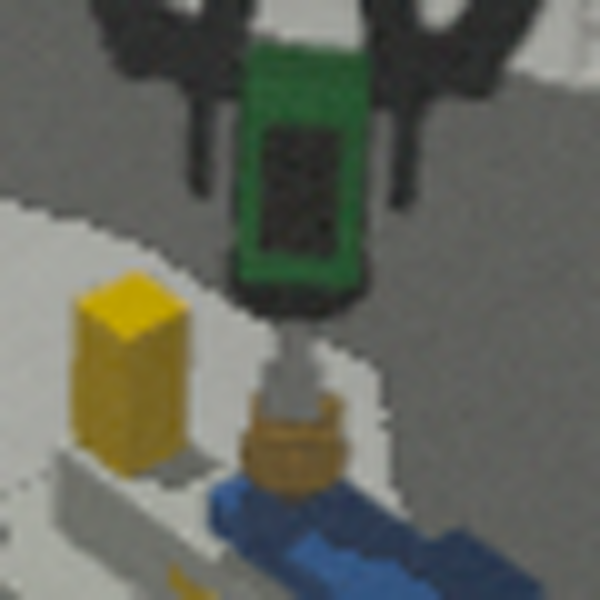

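View pics/w30z.png

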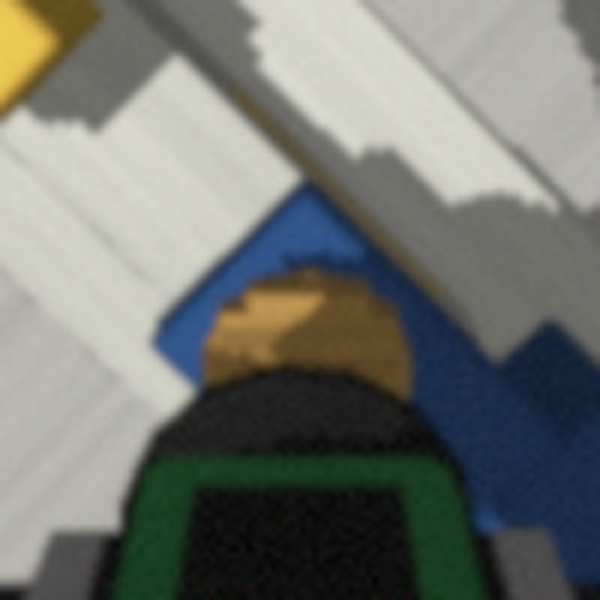

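```bash
python3 -m crank '[{"hand":1,"dx":1,"dy":3,"dz":0,"yaw":0},{"hand":1,"dx":1,"dy":6,"dz":0,"yaw":0},{"hand":1,"dx":1,"dy":6,"dz":0,"yaw":0}]'; python3 -m crank '[{"hand":1,"dx":0,"dy":2,"dz":0,"yaw":0},{"hand":1,"dx":0,"dy":4,"dz":0,"yaw":0},{"hand":1,"dx":0,"dy":4,"dz":0,"yaw":0}]'
```

```text
clock: 31.1
position: [0.557, -0.0329, 0.115]
tool_rot: [-1.571, 0.0, 0.763]
force: [-0.0, -0.7, -1.4]
grip_width: 0.0314
clock: 31.35
position: [0.557, -0.0331, 0.111]
tool_rot: [-1.571, 0.0, 0.763]
force: [-0.1, 0.7, -0.9]
grip_width: 0.0314
```

```bash
python3 -m crank '[{"hand":1,"dx":0,"dy":2,"dz":0,"yaw":0},{"hand":1,"dx":0,"dy":4,"dz":0,"yaw":0},{"hand":1,"dx":0,"dy":4,"dz":0,"yaw":0}]'; python3 -m crank '[{"hand":1,"dx":0,"dy":1.5,"dz":0,"yaw":0},{"hand":1,"dx":0,"dy":3,"dz":0,"yaw":0},{"hand":1,"dx":0,"dy":3,"dz":0,"yaw":0}]';python3 - <<'E'
from h import *
C,im=grab('scene','s31')
cv2.imwrite('pics/s31z.png',cv2.resize(im[170:230,260:320,::-1],None,fx=10,fy=10,interpolation=cv2.INTER_CUBIC))
E
```

```text
clock: 31.6
position: [0.558, -0.0334, 0.1092]
tool_rot: [-1.572, -0.002, 0.762]
force: [-9.1, 0.8, 35.2]
grip_width: 0.0315
clock: 31.85
position: [0.5594, -0.0341, 0.1081]
tool_rot: [-1.575, -0.004, 0.762]
force: [-12.2, -2.2, 64.2]
grip_width: 0.0315
```

View pics/s31z.png

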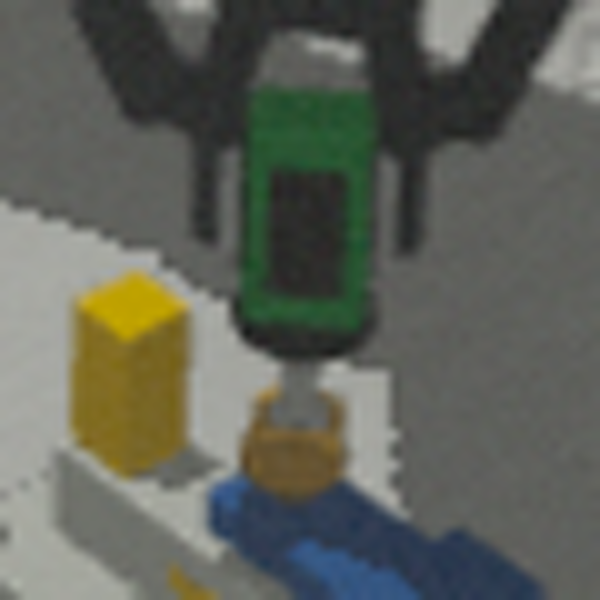

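```bash
python3 -m crank '[{"hand":1,"dx":0,"dy":-4,"dz":0,"yaw":0},{"hand":1,"dx":0,"dy":-8,"dz":0,"yaw":0},{"hand":1,"dx":0,"dy":-10,"dz":0,"yaw":0},{"hand":1,"dx":0,"dy":-10,"dz":0,"yaw":0}]'; python3 - <<'E'
from h import *
plan(.5565,-.033,.115,.763)
C,im=grab('wrist','w32')
cv2.imwrite('pics/w32z.png',cv2.resize(im[140:340,155:355,::-1],None,fx=3,fy=3,interpolation=cv2.INTER_CUBIC))
E
```

```text
clock: 32.23
position: [0.5573, -0.0331, 0.1146]
tool_rot: [-1.571, -0.0, 0.763]
force: [0.2, -0.3, -0.6]
grip_width: 0.0312
dx -0.5 dy -0.4 dz 0.7 yaw -0.000 | pos [ 0.5573 -0.0331  0.1146] rot [-1.571 -0.     0.763] q7 0.88 w 0.0312 t 32.23
```

View pics/w32z.png

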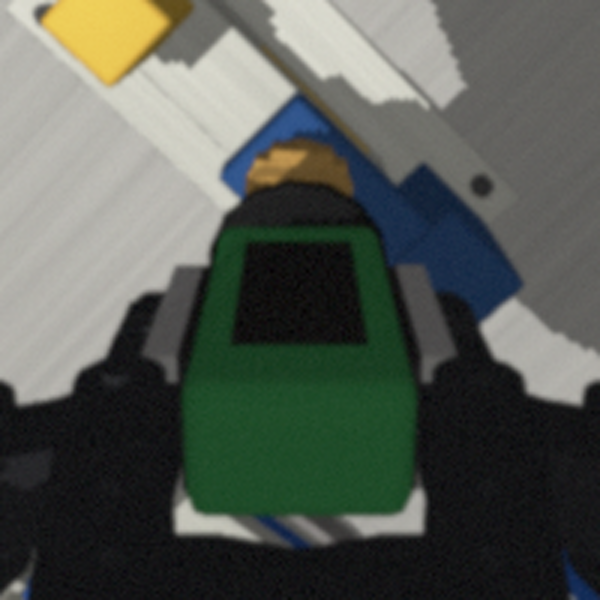

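```bash
python3 - <<'E'
from h import *
S=cam('scene')
for p in [(.5557,-.0336),(.5575,-.033)]:
  for z in (.0725,.0815,.0845,.09,.134): print(p,z,((proj(S,[[*p,z]])[0]-[260,170])*10).round(0))
n=np.array([-.69,.72]);t=np.array([.72,.69]);c=np.array([.5565,-.033])
for nm,q,z in [('tip corner',c+.008*t,.09),('tip corner',c-.008*t,.09),('near lip?',c-.0045*n,.0845),('far lip',c+.0045*n,.0845)]: print(nm,((proj(S,[[*q,z]])[0]-[260,170])*10).round(0))
print('cam',-S[2].T@S[3])
E
```

```text
(0.5557, -0.0336) 0.0725 [284. 467.]
(0.5557, -0.0336) 0.0815 [285. 441.]
(0.5557, -0.0336) 0.0845 [286. 432.]
(0.5557, -0.0336) 0.09 [286. 415.]
(0.5557, -0.0336) 0.134 [292. 280.]
(0.5575, -0.033) 0.0725 [290. 470.]
(0.5575, -0.033) 0.0815 [291. 443.]
(0.5575, -0.033) 0.0845 [292. 434.]
(0.5575, -0.033) 0.09 [293. 417.]
(0.5575, -0.033) 0.134 [299. 283.]
tip corner [320. 418.]
tip corner [260. 414.]
near lip? [288. 443.]
far lip [290. 422.]
cam [ 1.29577308 -0.76345033  0.89118194]
```

```bash
python3 -m crank '[{"hand":1,"dx":-0.5,"dy":0,"dz":-1.2,"yaw":0},{"hand":1,"dx":-0.5,"dy":3,"dz":-1.2,"yaw":0},{"hand":1,"dx":-0.5,"dy":5,"dz":-1.2,"yaw":0},{"hand":1,"dx":-0.5,"dy":5,"dz":-1.2,"yaw":0}]';python3 -m crank '[{"hand":1,"dx":0,"dy":0.5,"dz":0,"yaw":0},{"hand":1,"dx":0,"dy":0.5,"dz":0,"yaw":0},{"hand":1,"dx":0,"dy":0.5,"dz":0,"yaw":0}]'
```

```text
clock: 32.62
position: [0.5577, -0.0344, 0.1094]
tool_rot: [-1.571, -0.0, 0.763]
force: [-2.2, -0.0, 11.5]
grip_width: 0.0315
clock: 32.87
position: [0.5578, -0.0345, 0.1093]
tool_rot: [-1.571, -0.0, 0.763]
force: [-3.3, -1.0, 16.8]
grip_width: 0.0315
```

```bash
for k in 1; do python3 -m crank '[{"hand":1,"dx":0,"dy":0,"dz":-0.5,"yaw":0},{"hand":1,"dx":0,"dy":0,"dz":-0.5,"yaw":0}]' | egrep 'pos|force'; python3 -m crank '[{"hand":1,"dx":0,"dy":0,"dz":-0.5,"yaw":0},{"hand":1,"dx":0,"dy":0,"dz":-0.5,"yaw":0}]' | egrep 'pos|force'; python3 -m crank '[{"hand":1,"dx":0,"dy":0,"dz":-0.5,"yaw":0},{"hand":1,"dx":0,"dy":0,"dz":-0.5,"yaw":0}]' | egrep 'pos|force'; done
```

```text
position: [0.558, -0.0346, 0.1093]
force: [-5.1, -0.3, 17.9]
position: [0.5581, -0.0347, 0.1092]
force: [-5.3, 2.3, 19.1]
position: [0.5582, -0.0349, 0.1092]
force: [-6.9, 3.3, 20.2]
```

```bash
python3 -m crank '[{"hand":1,"dx":0,"dy":0,"dz":1.5,"yaw":0},{"hand":1,"dx":0,"dy":0,"dz":1.5,"yaw":0}]' | egrep 'pos|force'; python3 -m crank '[{"hand":1,"dx":0,"dy":0,"dz":1,"yaw":0},{"hand":1,"dx":0,"dy":0,"dz":1,"yaw":0}]' | egrep 'pos|force'; python3 -m crank '[{"hand":1,"dx":0,"dy":0,"dz":1,"yaw":0},{"hand":1,"dx":0,"dy":0,"dz":1,"yaw":0}]' | egrep 'pos|force'; python3 -m crank '[{"hand":1,"dx":0,"dy":0,"dz":1,"yaw":0},{"hand":1,"dx":0,"dy":0,"dz":1,"yaw":0}]' | egrep 'pos|force'
```

```text
position: [0.5578, -0.0344, 0.1093]
force: [-2.3, -1.6, 15.8]
position: [0.5575, -0.0341, 0.1094]
force: [-1.4, -3.0, 13.6]
position: [0.5572, -0.0338, 0.1094]
force: [1.3, -4.9, 11.0]
position: [0.5567, -0.0333, 0.1094]
force: [2.4, -6.4, 11.1]
```

```bash
python3 -m crank '[{"hand":1,"dx":0,"dy":-0.5,"dz":0,"yaw":0},{"hand":1,"dx":0,"dy":-0.5,"dz":0,"yaw":0}]' | egrep 'pos|force'; python3 -m crank '[{"hand":1,"dx":0,"dy":0,"dz":1,"yaw":0},{"hand":1,"dx":0,"dy":0,"dz":1,"yaw":0}]' | egrep 'pos|force'; python3 -m crank '[{"hand":1,"dx":0,"dy":0,"dz":1,"yaw":0},{"hand":1,"dx":0,"dy":0,"dz":1,"yaw":0}]' | egrep 'pos|force'; python3 -m crank '[{"hand":1,"dx":0,"dy":0,"dz":1,"yaw":0},{"hand":1,"dx":0,"dy":0,"dz":1,"yaw":0}]' | egrep 'pos|force'
```

```text
position: [0.5563, -0.0328, 0.1095]
force: [3.1, -4.9, 6.6]
position: [0.5558, -0.0323, 0.1096]
force: [5.4, -6.5, 5.4]
position: [0.555, -0.0316, 0.1095]
force: [3.8, -5.9, 6.2]
position: [0.5546, -0.0311, 0.1096]
force: [5.1, -6.6, 4.4]
```

```bash
python3 -m crank '[{"hand":1,"dx":0,"dy":0,"dz":-2.5,"yaw":0},{"hand":1,"dx":0,"dy":0,"dz":-2.5,"yaw":0}]'; python3 - <<'E'
from h import *
C,im=grab('wrist','w33')
C,im2=grab('scene','s33')
a=cv2.resize(im[140:340,155:355,::-1],None,fx=2,fy=2,interpolation=cv2.INTER_CUBIC)
b=cv2.resize(im2[170:230,260:320,::-1],(400,400),interpolation=cv2.INTER_CUBIC)
cv2.imwrite('pics/z33.png',np.hstack([a,b]))
E
```

```text
clock: 34.87
position: [0.5554, -0.0319, 0.1094]
tool_rot: [-1.571, -0.0, 0.763]
force: [-0.5, -2.1, 11.2]
grip_width: 0.0316
```

View pics/z33.png

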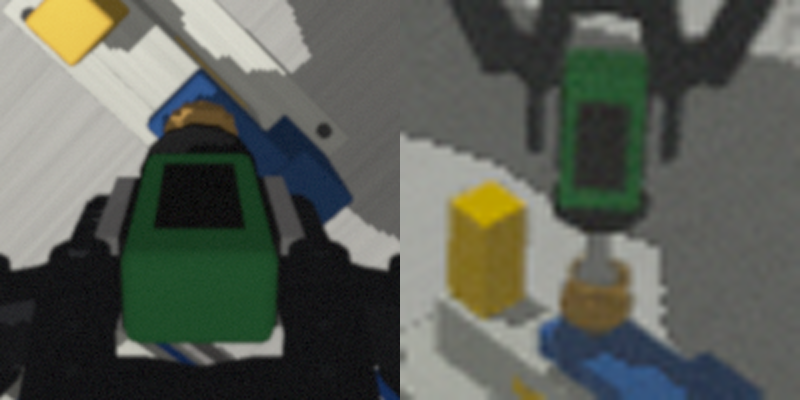

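```bash
python3 -c "
from h import *
o=bot.observe();print(o['moment'],o['force'])"; python3 -m crank '[{"hand":1,"dx":0,"dy":-0.5,"dz":0,"yaw":0.1},{"hand":1,"dx":0,"dy":-0.5,"dz":0,"yaw":0.2},{"hand":1,"dx":0,"dy":-0.5,"dz":0,"yaw":0.2}]'; python3 -c "
from h import *
o=bot.observe();print(o['moment'],o['force'],o['position'])"; python3 -m crank '[{"hand":1,"dx":0,"dy":0,"dz":0,"yaw":0.1},{"hand":1,"dx":0,"dy":0,"dz":0,"yaw":0.2},{"hand":1,"dx":0,"dy":0,"dz":0,"yaw":0.2}]'; python3 -c "
from h import *
o=bot.observe();print(o['moment'],o['force'],o['position'])"
```

```text
[-0.43762654  0.16525099 -0.00928932] [-1.14824754 -1.92594764  9.42926916]
clock: 35.22
position: [0.5553, -0.0321, 0.1096]
tool_rot: [-1.571, 0.0, 0.558]
force: [1.6, -3.1, 1.7]
grip_width: 0.0313
[-1.01269835 -0.41360915  0.02124632] [ 1.63352641 -3.07731434  1.72864648] [ 0.55526361 -0.03209926  0.10960023]
clock: 35.47
position: [0.5554, -0.0323, 0.1095]
tool_rot: [-1.572, 0.0, 0.36]
force: [3.1, -4.7, -0.3]
grip_width: 0.0316
[-1.4104946  -0.82642794  0.04310687] [ 3.13536508 -4.74324833 -0.30075171] [ 0.55535271 -0.03233306  0.10950204]
```

```bash
python3 - <<'E'
from h import *
C,im=grab('wrist','w34')
C,im2=grab('scene','s34')
a=cv2.resize(im[140:340,155:355,::-1],None,fx=2,fy=2,interpolation=cv2.INTER_CUBIC)
b=cv2.resize(im2[170:230,260:320,::-1],(400,400),interpolation=cv2.INTER_CUBIC)
cv2.imwrite('pics/z34.png',np.hstack([a,b]))
E
```

```text
(no output)
```

View pics/z34.png

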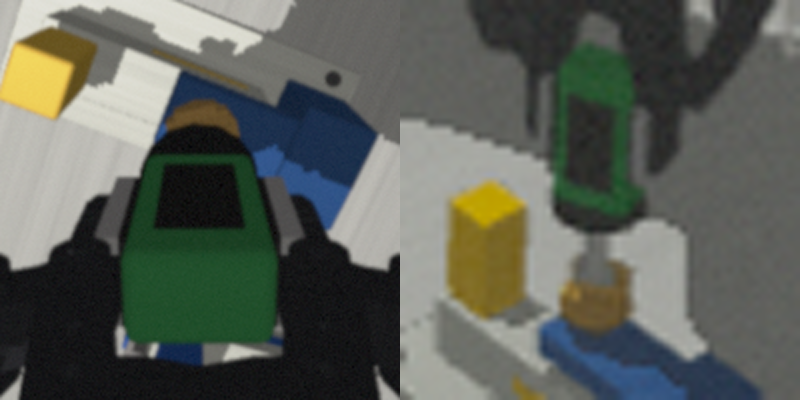

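```bash
python3 -m crank '[{"hand":1,"dx":0,"dy":0.5,"dz":0,"yaw":0.12},{"hand":1,"dx":0,"dy":0.8,"dz":0,"yaw":0.24},{"hand":1,"dx":0,"dy":1.0,"dz":0,"yaw":0.36},{"hand":1,"dx":0,"dy":1.3,"dz":0,"yaw":0.48},{"hand":1,"dx":0,"dy":1.5,"dz":0,"yaw":0.6},{"hand":1,"dx":0,"dy":1.8,"dz":0,"yaw":0.72},{"hand":1,"dx":0,"dy":1.8,"dz":0,"yaw":0.72}]'; python3 - <<'E'
from h import *
o=bot.observe();print(o['moment'],o['force'],o['position'],o['qpos'][6])
C,im=grab('wrist','w35')
C,im2=grab('scene','s35')
a=cv2.resize(im[140:340,155:355,::-1],None,fx=2,fy=2,interpolation=cv2.INTER_CUBIC)
b=cv2.resize(im2[170:230,260:320,::-1],(400,400),interpolation=cv2.INTER_CUBIC)
cv2.imwrite('pics/z35.png',np.hstack([a,b]))
E
```

```text
clock: 36.15
position: [0.5557, -0.0319, 0.1079]
tool_rot: [-1.571, -0.001, -0.361]
force: [2.3, -3.1, 5.8]
grip_width: 0.0313
[-0.81255429 -0.68090852 -0.03073526] [ 2.32570198 -3.12853378  5.77494444] [ 0.55565135 -0.03189514  0.10791882] -0.00895418601310999
```

View pics/z35.png

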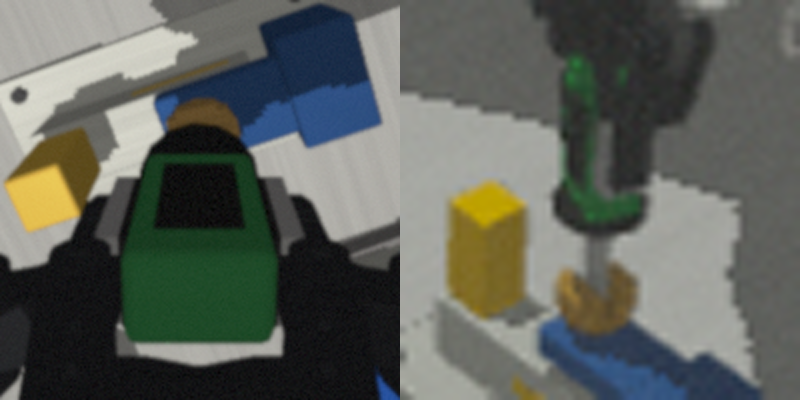

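```bash
python3 -m crank '[{"hand":1,"dx":0,"dy":0.2,"dz":0,"yaw":0.12},{"hand":1,"dx":0,"dy":0.4,"dz":0,"yaw":0.24},{"hand":1,"dx":0,"dy":0.6,"dz":0,"yaw":0.36},{"hand":1,"dx":0,"dy":0.9,"dz":0,"yaw":0.48},{"hand":1,"dx":0,"dy":1.1,"dz":0,"yaw":0.6},{"hand":1,"dx":0,"dy":1.3,"dz":0,"yaw":0.72},{"hand":1,"dx":0,"dy":1.5,"dz":0,"yaw":0.84},{"hand":1,"dx":0,"dy":1.8,"dz":0,"yaw":0.96},{"hand":1,"dx":0,"dy":2.0,"dz":0,"yaw":1.08},{"hand":1,"dx":0,"dy":2.3,"dz":0,"yaw":1.2},{"hand":1,"dx":0,"dy":2.3,"dz":0,"yaw":1.2}]'; python3 - <<'E'
from h import *
o=bot.observe();print(o['moment'],o['force'],o['position'],o['qpos'][6])
C,im=grab('wrist','w36')
C,im2=grab('scene','s36')
a=cv2.resize(im[140:340,155:355,::-1],None,fx=2,fy=2,interpolation=cv2.INTER_CUBIC)
b=cv2.resize(im2[170:230,260:320,::-1],(400,400),interpolation=cv2.INTER_CUBIC)
cv2.imwrite('pics/z36.png',np.hstack([a,b]))
E
```

```text
clock: 37.17
position: [0.5562, -0.0316, 0.1056]
tool_rot: [-1.569, -0.001, -1.56]
force: [5.9, 0.2, 7.5]
grip_width: 0.0312
[ 0.02470905 -1.67618061  0.02639965] [5.85780824 0.21174954 7.47354913] [ 0.55624318 -0.03158674  0.10563951] -0.9470693659410039
```

View pics/z36.png

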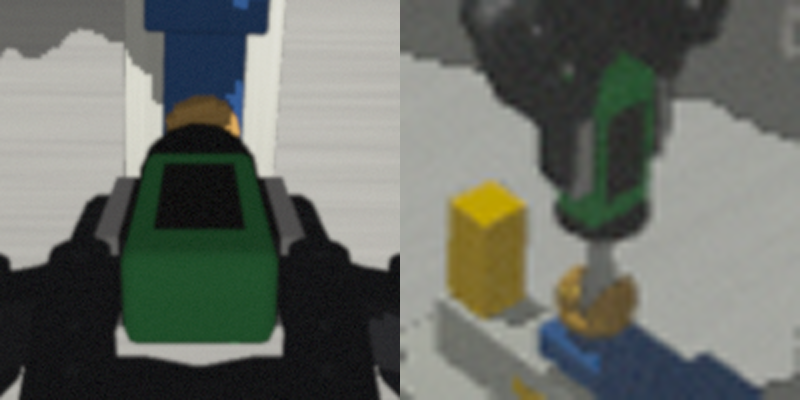

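```bash
python3 -m crank '[{"hand":1,"dx":0,"dy":0.1,"dz":0,"yaw":0.1},{"hand":1,"dx":0,"dy":0.3,"dz":0,"yaw":0.2},{"hand":1,"dx":0,"dy":0.5,"dz":0,"yaw":0.3},{"hand":1,"dx":0,"dy":0.7,"dz":0,"yaw":0.4},{"hand":1,"dx":0,"dy":0.9,"dz":0,"yaw":0.5},{"hand":1,"dx":0,"dy":0.9,"dz":0,"yaw":0.5}]'; python3 - <<'E'
from h import *
o=bot.observe();print(o['moment'],o['force'],o['position'],o['qpos'][6])
C,im=grab('wrist','w37')
cv2.imwrite('pics/w37z.png',cv2.resize(im[60:260,155:355,::-1],None,fx=3,fy=3,interpolation=cv2.INTER_CUBIC))
E
```

```text
clock: 37.77
position: [0.5565, -0.0316, 0.1047]
tool_rot: [-1.569, 0.0, -2.059]
force: [8.0, 0.3, 5.4]
grip_width: 0.0318
[ 1.30508405e-01 -2.19956381e+00  5.20040191e-04] [7.97888358 0.34541497 5.43370699] [ 0.55646006 -0.03159661  0.10473041] -1.3439846564011202
```

View pics/w37z.png

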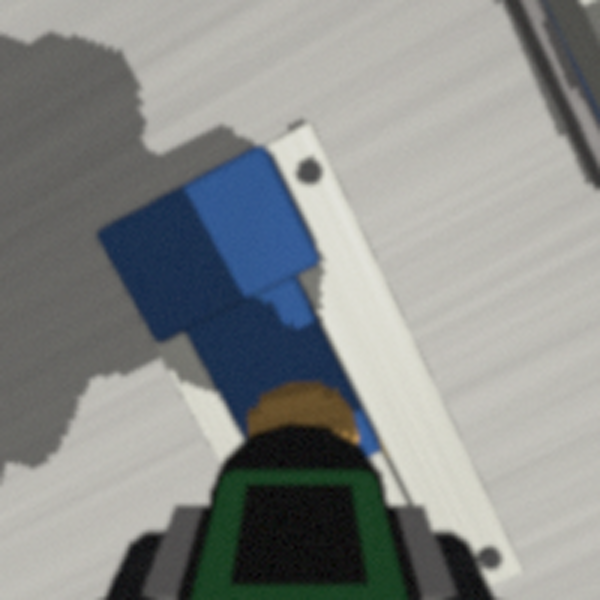

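```bash
cat > m.py <<'E'
from h import *
o=bot.observe();print('M',o['moment'].round(3) if hasattr(o['moment'],'round') else o['moment'],'F',np.round(o['force'],1),'P',np.round(o['position'],4),'yaw',round(o['tool_rot'][2],3))
E
python3 -m crank '[{"hand":1,"dx":0,"dy":0.1,"dz":0,"yaw":0.05},{"hand":1,"dx":0,"dy":0.2,"dz":0,"yaw":0.1},{"hand":1,"dx":0,"dy":0.2,"dz":0,"yaw":0.1}]'>/dev/null; python3 m.py; python3 -m crank '[{"hand":1,"dx":0,"dy":0.1,"dz":0,"yaw":0.05},{"hand":1,"dx":0,"dy":0.2,"dz":0,"yaw":0.1},{"hand":1,"dx":0,"dy":0.2,"dz":0,"yaw":0.1}]' >/dev/null; python3 m.py
```

```text
M [-0.02  -2.377  0.036] F [8.4 0.2 3.1] P [ 0.5565 -0.0316  0.1046] yaw -2.155
M [-0.068 -2.46   0.055] F [ 8.5 -0.9  3.2] P [ 0.5566 -0.0317  0.1044] yaw -2.256
```

```bash
python3 -m crank '[{"hand":1,"dx":-1,"dy":0,"dz":1,"yaw":0},{"hand":1,"dx":-1,"dy":-5,"dz":1,"yaw":0},{"hand":1,"dx":-1,"dy":-15,"dz":1,"yaw":0},{"hand":1,"dx":-1,"dy":-40,"dz":1,"yaw":0},{"hand":1,"dx":-1,"dy":-50,"dz":1,"yaw":0},{"hand":1,"dx":-1,"dy":-50,"dz":1,"yaw":0}]'; python3 m.py; python3 - <<'E'
from h import *
C,im=grab('wrist','w38')
C,im2=grab('scene','s38')
a=cv2.resize(im[140:340,155:355,::-1],None,fx=2,fy=2,interpolation=cv2.INTER_CUBIC)
b=cv2.resize(im2[150:230,260:340,::-1],(400,400),interpolation=cv2.INTER_CUBIC)
cv2.imwrite('pics/z38.png',np.hstack([a,b]))
E
```

```text
clock: 38.82
position: [0.557, -0.0316, 0.156]
tool_rot: [-1.57, 0.001, -2.255]
force: [0.4, 0.3, -0.8]
grip_width: 0.0313
M [ 0.03  -0.063 -0.044] F [ 0.4  0.3 -0.8] P [ 0.557  -0.0316  0.156 ] yaw -2.255
```

View pics/z38.png

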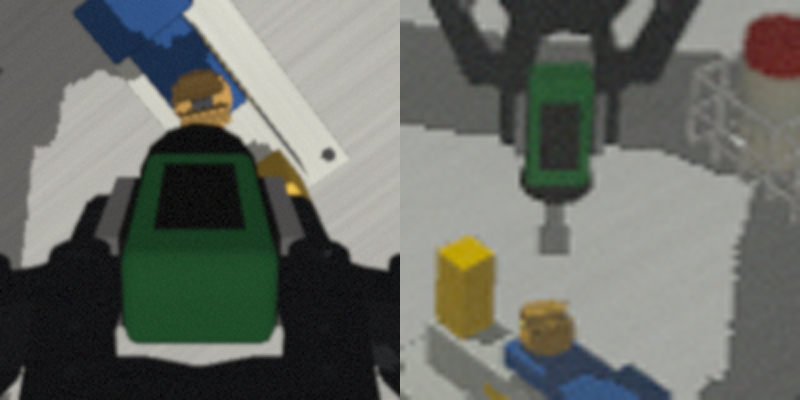

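```bash
python3 -m crank '[{"hand":1,"dx":0,"dy":-10,"dz":-30,"yaw":0},{"hand":1,"dx":0,"dy":-10,"dz":-35,"yaw":0},{"hand":1,"dx":0,"dy":-10,"dz":-35,"yaw":0},{"hand":1,"dx":0,"dy":-10,"dz":-35,"yaw":0}]'; python3 m.py; python3 - <<'E'
from h import *
C,im=grab('wrist','w39')
np.savez('c39.npz',R=C[2],t=C[3])
b,m,l=blobs(im,(10,90,50),(24,255,255),60)
for c,s in b: print(c,s,pl(C,[c],.078))
cv2.imwrite('pics/w39f.png',im[:,:,::-1])
E
```

```text
clock: 39.25
position: [0.5293, -0.009, 0.1638]
tool_rot: [-1.571, -0.0, -2.256]
force: [0.9, -0.2, -1.2]
grip_width: 0.0317
M [-0.073 -0.026 -0.04 ] F [ 0.9 -0.2 -1.2] P [ 0.5293 -0.009   0.1638] yaw -2.256
[255.32402235 151.98743017] [241 136  30  34 716] [[ 0.55769727 -0.03318491  0.078     ]]
[294.91606715 202.85251799] [278 183  36  40 834] [[ 0.4930996  -0.03192183  0.078     ]]
```

View pics/w39.png

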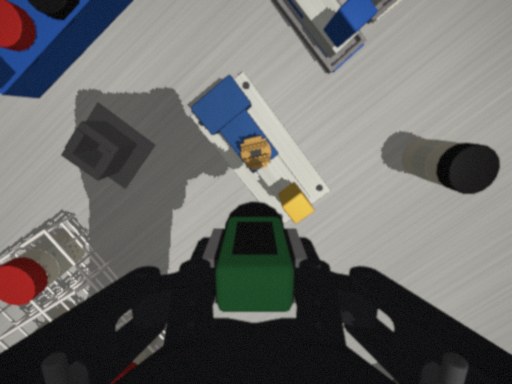

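```bash
python3 - <<'E'
import cv2
im=cv2.imread('pics/w39.png')
cv2.imwrite('pics/w39z.png',cv2.resize(im[125:175,225:285],None,fx=12,fy=12,interpolation=cv2.INTER_CUBIC))
E
```

```text
(no output)
```

View pics/w39z.png

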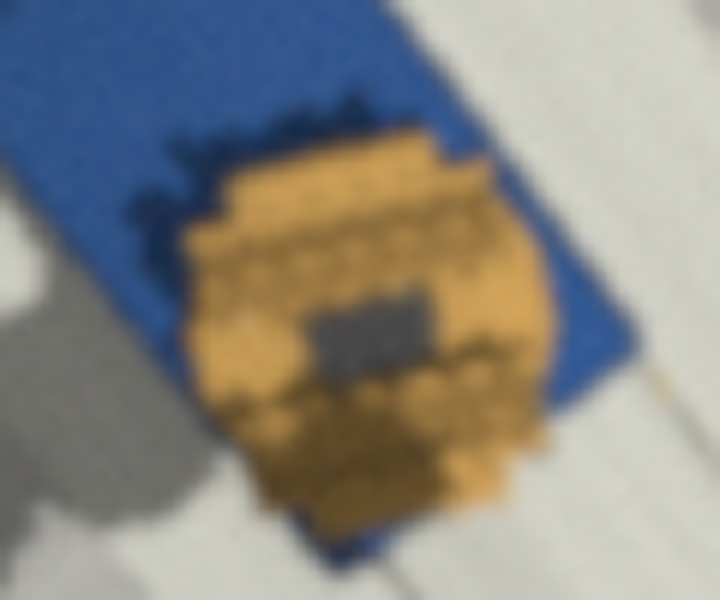

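```bash
python3 - <<'E'
from h import *
C=list(cam('wrist'));d=np.load('c39.npz');C[2]=d['R'];C[3]=d['t'];f=lambda L:np.array(L)/12+[225,125]
for a,b,z in [([325,383],[435,355],.068),([310,312],[430,290],.068),([235,415],[540,345],.076),([230,185],[435,130],.079),([330,540],[510,495],.079)]:
    P=pl(C,f([a,b]),z);e=P[0]-P[1];th=np.arctan2(e[1],e[0]);print(th%np.pi, 'v',[round(-.022+np.pi/2-th%np.pi+k*np.pi,3) for k in (0,1)])
E
```

```text
1.1357618583718865 v [np.float64(0.413), np.float64(3.555)]
1.0668516357754532 v [np.float64(0.482), np.float64(3.624)]
1.1123451965805642 v [np.float64(0.436), np.float64(3.578)]
1.1441348853301812 v [np.float64(0.405), np.float64(3.546)]
1.134565439553727 v [np.float64(0.414), np.float64(3.556)]
```

```bash
python3 -c "
from h import *
plan(.667,.1055,.155,.514)"
```

```text
dx -176.0 dy 8.8 dz 33.6 yaw -2.770 | pos [ 0.5296 -0.0094  0.1639] rot [-1.571 -0.    -2.256] q7 -1.59 w 0.0315 t 39.30
```

```bash
python3 -m crank '[{"hand":1,"dx":-176,"dy":0,"dz":34,"yaw":-2.77},{"hand":1,"dx":-176,"dy":0,"dz":34,"yaw":-2.77},{"hand":1,"dx":-176,"dy":0,"dz":34,"yaw":-2.77},{"hand":1,"dx":-176,"dy":0,"dz":34,"yaw":-2.77},{"hand":1,"dx":-176,"dy":0,"dz":34,"yaw":-2.77},{"hand":1,"dx":-176,"dy":0,"dz":34,"yaw":-2.77},{"hand":1,"dx":-176,"dy":0,"dz":34,"yaw":-2.77},{"hand":1,"dx":-176,"dy":0,"dz":34,"yaw":-2.77},{"hand":1,"dx":-176,"dy":0,"dz":34,"yaw":-2.77},{"hand":1,"dx":-176,"dy":0,"dz":34,"yaw":-2.77},{"hand":1,"dx":-176,"dy":0,"dz":34,"yaw":-2.77},{"hand":1,"dx":-176,"dy":0,"dz":34,"yaw":-2.77}]' >/dev/null; python3 -c "
from h import *
plan(.667,.1055,.155,.514)"
```

```text
dx -1.1 dy 8.6 dz 0.3 yaw -1.265 | pos [0.6676 0.1045 0.1636] rot [-1.571  0.    -0.751] q7 -0.58 w 0.0315 t 40.30
```

```bash
python3 -m crank '[{"hand":1,"dx":-1,"dy":0,"dz":0,"yaw":-1.265},{"hand":1,"dx":-1,"dy":0,"dz":0,"yaw":-1.265},{"hand":1,"dx":-1,"dy":0,"dz":0,"yaw":-1.265},{"hand":1,"dx":-1,"dy":0,"dz":0,"yaw":-1.265},{"hand":1,"dx":-1,"dy":0,"dz":0,"yaw":-1.265},{"hand":1,"dx":-1,"dy":0,"dz":0,"yaw":-1.265},{"hand":1,"dx":-1,"dy":0,"dz":0,"yaw":-1.265},{"hand":1,"dx":-1,"dy":0,"dz":0,"yaw":-1.265},{"hand":1,"dx":-1,"dy":0,"dz":0,"yaw":-1.265},{"hand":1,"dx":-1,"dy":0,"dz":0,"yaw":-1.265},{"hand":1,"dx":-1,"dy":0,"dz":0,"yaw":-1.265},{"hand":1,"dx":-1,"dy":0,"dz":0,"yaw":-1.265}]' >/dev/null; python3 - <<'E'
from h import *
plan(.667,.1055,.155,.514)
C,im=grab('wrist','w40')
C,im2=grab('scene','s40')
a=cv2.resize(im[100:300,155:355,::-1],None,fx=2,fy=2,interpolation=cv2.INTER_CUBIC)
b=cv2.resize(im2[150:250,310:410,::-1],(400,400),interpolation=cv2.INTER_CUBIC)
cv2.imwrite('pics/z40.png',np.hstack([a,b]))
E
```

```text
dx 0.4 dy 9.0 dz 0.2 yaw -0.009 | pos [0.6668 0.1051 0.164 ] rot [-1.57   0.     0.505] q7 0.48 w 0.0316 t 41.30
```

View pics/z40.png

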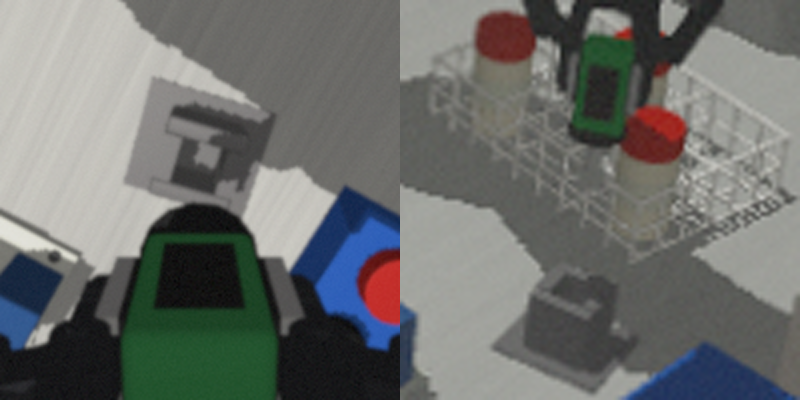

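```bash
python3 - <<'E'
from h import *
C=cam('wrist');im=cv2.imread('pics/w40.png')
print(pl(C,[[257.5,176]],.05), bot.observe()['position'])
T,im=grab('top','t40')
cv2.imwrite('pics/w40z.png',cv2.resize(cv2.imread('pics/w40.png')[125:215,205:305],None,fx=6,fy=6,interpolation=cv2.INTER_CUBIC))
E
```

```text
[[0.66656585 0.11375331 0.05      ]] [0.66670886 0.10543233 0.1640568 ]
```

View pics/w40z.png

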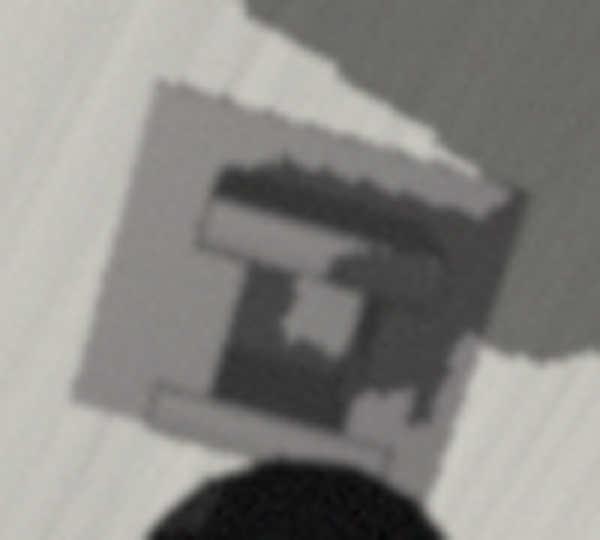

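```bash
python3 - <<'E'
from h import *
C=cam('wrist')
P=pl(C,np.array([[245,262],[378,298],[345,430],[212,395],[295,346]])/6+[205,125],.05);print(P.round(4)); print(np.linalg.norm(P[0]-P[1]),np.linalg.norm(P[1]-P[2]))
print(rel(P[4]))
E
```

```text
[[0.6516 0.1149 0.05  ]
 [0.6758 0.1207 0.05  ]
 [0.6827 0.0962 0.05  ]
 [0.6581 0.0903 0.05  ]
 [0.6669 0.1057 0.05  ]]
0.024827845435016687 0.025431467577519726
[ 3.000e-01  1.141e+02 -1.000e-01]
```

```bash
python3 -m crank '[{"hand":1,"dx":0,"dy":30,"dz":0,"yaw":0},{"hand":1,"dx":0,"dy":60,"dz":0,"yaw":0},{"hand":1,"dx":0,"dy":90,"dz":0,"yaw":0},{"hand":1,"dx":0,"dy":105,"dz":0,"yaw":0},{"hand":1,"dx":0,"dy":105,"dz":0,"yaw":0}]'|egrep 'pos|for'; python3 -m crank '[{"hand":1,"dx":0,"dy":8,"dz":0,"yaw":0},{"hand":1,"dx":0,"dy":16,"dz":0,"yaw":0},{"hand":1,"dx":0,"dy":18,"dz":0,"yaw":0},{"hand":1,"dx":0,"dy":18,"dz":0,"yaw":0}]'; python3 - <<'E'
from h import *
C,im2=grab('scene','s41')
b=cv2.resize(im2[150:250,310:410,::-1],(500,500),interpolation=cv2.INTER_CUBIC)
cv2.imwrite('pics/z41.png',b)
E
```

```text
position: [0.6645, 0.1057, 0.0557]
force: [-0.1, -0.1, -0.3]
clock: 42.2
position: [0.6667, 0.106, 0.0415]
tool_rot: [-1.571, -0.0, 0.508]
force: [0.1, 0.2, -1.4]
grip_width: 0.0315
```

View pics/z41.png

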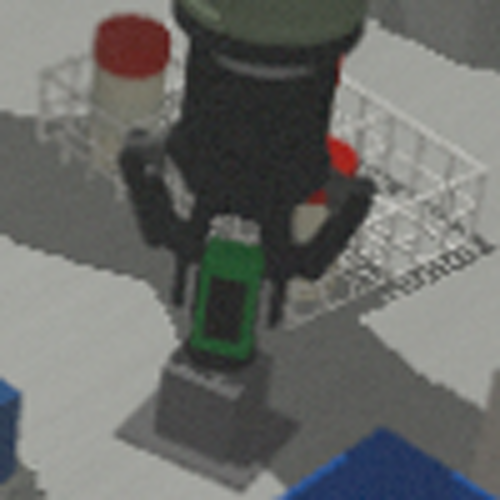

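Lower the last few mm until contact, then open and rise.

```bash
python3 -m crank '[{"hand":1,"dx":0,"dy":2,"dz":0,"yaw":0},{"hand":1,"dx":0,"dy":3,"dz":0,"yaw":0},{"hand":1,"dx":0,"dy":3,"dz":0,"yaw":0}]'|egrep 'pos|for'; python3 -m crank '[{"hand":1,"dx":0,"dy":1,"dz":0,"yaw":0},{"hand":1,"dx":0,"dy":2,"dz":0,"yaw":0},{"hand":1,"dx":0,"dy":2,"dz":0,"yaw":0}]'|egrep 'pos|for'
```

```text
position: [0.6667, 0.1059, 0.0385]
force: [0.1, -0.4, -1.1]
position: [0.6665, 0.1059, 0.0363]
force: [0.6, 0.1, -0.7]
```

```bash
python3 -m crank '[{"hand":1,"dx":0,"dy":1,"dz":0,"yaw":0},{"hand":1,"dx":0,"dy":1,"dz":0,"yaw":0},{"hand":1,"dx":0,"dy":1,"dz":0,"yaw":0}]'|egrep 'pos|for'; python3 -m crank '[{"hand":1,"dx":0,"dy":1,"dz":0,"yaw":0},{"hand":1,"dx":0,"dy":1,"dz":0,"yaw":0}]'|egrep 'pos|for'; python3 -m crank '[{"hand":1,"dx":0,"dy":1,"dz":0,"yaw":0},{"hand":1,"dx":0,"dy":1,"dz":0,"yaw":0}]'|egrep 'pos|for'
```

```text
position: [0.6667, 0.1058, 0.0355]
force: [-0.1, 0.1, 0.1]
position: [0.6668, 0.1058, 0.0354]
force: [-5.7, -1.1, 14.6]
position: [0.6668, 0.1058, 0.0353]
force: [-10.8, -1.9, 28.6]
```

```bash
python3 -m crank '[{"hand":1,"dx":0,"dy":-1.8,"dz":0,"yaw":0},{"hand":1,"dx":0,"dy":-1.8,"dz":0,"yaw":0},{"hand":0,"dx":0,"dy":-1.8,"dz":0,"yaw":0},{"hand":0,"dx":0,"dy":-1.8,"dz":0,"yaw":0},{"hand":0,"dx":0,"dy":-1.8,"dz":0,"yaw":0},{"hand":0,"dx":0,"dy":-1.8,"dz":0,"yaw":0},{"hand":0,"dx":0,"dy":-1.8,"dz":0,"yaw":0},{"hand":0,"dx":0,"dy":-30,"dz":0,"yaw":0},{"hand":0,"dx":0,"dy":-60,"dz":0,"yaw":0},{"hand":0,"dx":0,"dy":-100,"dz":0,"yaw":0},{"hand":0,"dx":0,"dy":-130,"dz":0,"yaw":0},{"hand":0,"dx":0,"dy":-130,"dz":0,"yaw":0}]'; python3 - <<'E'
from h import *
C,im=grab('wrist','w42')
C,im2=grab('scene','s42')
a=cv2.resize(im[100:300,155:355,::-1],None,fx=2,fy=2,interpolation=cv2.INTER_CUBIC)
b=cv2.resize(im2[150:250,310:410,::-1],(400,400),interpolation=cv2.INTER_CUBIC)
cv2.imwrite('pics/z42.png',np.hstack([a,b]))
c,s=np.cos(-.022),np.sin(-.022)
x,y=.4922,-.0318
plan(x,y,.15,-1.593)
E
```

```text
clock: 44.33
position: [0.6694, 0.1059, 0.1699]
tool_rot: [-1.573, -0.008, 0.508]
force: [0.9, 1.4, 0.8]
grip_width: 0.0852
dx -220.0 dy 14.2 dz -35.3 yaw 2.101 | pos [0.6672 0.106  0.1647] rot [-1.571 -0.002  0.508] q7 0.48 w 0.0855 t 44.43
```

View pics/z42.png

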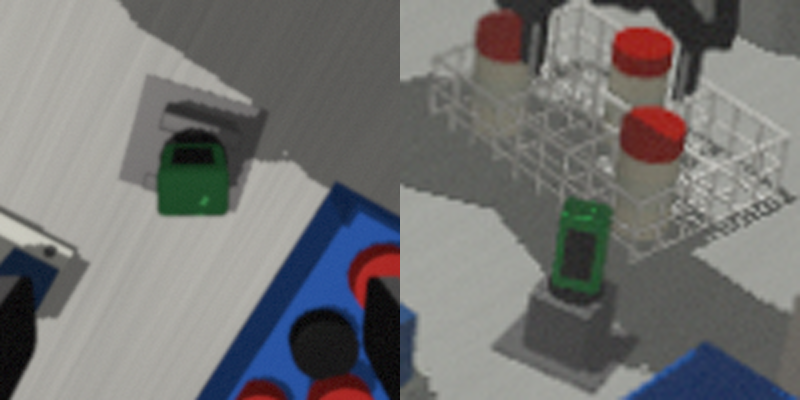

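```bash
python3 -m crank '[{"hand":0,"dx":-220,"dy":0,"dz":-35,"yaw":2.1},{"hand":0,"dx":-220,"dy":0,"dz":-35,"yaw":2.1},{"hand":0,"dx":-220,"dy":0,"dz":-35,"yaw":2.1},{"hand":0,"dx":-220,"dy":0,"dz":-35,"yaw":2.1},{"hand":0,"dx":-220,"dy":0,"dz":-35,"yaw":2.1},{"hand":0,"dx":-220,"dy":0,"dz":-35,"yaw":2.1},{"hand":0,"dx":-220,"dy":0,"dz":-35,"yaw":2.1},{"hand":0,"dx":-220,"dy":0,"dz":-35,"yaw":2.1},{"hand":0,"dx":-220,"dy":0,"dz":-35,"yaw":2.1},{"hand":0,"dx":-220,"dy":0,"dz":-35,"yaw":2.1},{"hand":0,"dx":-220,"dy":0,"dz":-35,"yaw":2.1},{"hand":0,"dx":-220,"dy":0,"dz":-35,"yaw":2.1}]'>/dev/null; python3 -c "
from h import *
plan(.4922,-.0318,.15,-1.593)"
```

```text
dx 0.8 dy 12.6 dz 1.2 yaw 0.595 | pos [ 0.4908 -0.0317  0.1626] rot [-1.572  0.    -0.998] q7 -0.56 w 0.0852 t 45.43
```

```bash
python3 -m crank '[{"hand":0.4,"dx":1,"dy":0,"dz":1,"yaw":0.595},{"hand":0.4,"dx":1,"dy":0,"dz":1,"yaw":0.595},{"hand":0.4,"dx":1,"dy":0,"dz":1,"yaw":0.595},{"hand":0.4,"dx":1,"dy":0,"dz":1,"yaw":0.595},{"hand":0.4,"dx":1,"dy":0,"dz":1,"yaw":0.595},{"hand":0.4,"dx":1,"dy":0,"dz":1,"yaw":0.595},{"hand":0.4,"dx":1,"dy":0,"dz":1,"yaw":0.595}]'>/dev/null; python3 - <<'E'
from h import *
plan(.4922,-.0318,.019,-1.593)
C,im=grab('wrist','w43')
C2,im2=grab('top','t43')
for c,s in blobs(im,(20,120,90),(32,255,255),30)[0]: print(c,s,pl(C,[c],.09))
E
```

```text
dx -0.4 dy 143.7 dz 0.1 yaw 0.009 | pos [ 0.4923 -0.032   0.1627] rot [-1.572e+00 -1.000e-03 -1.584e+00] q7 -1.01 w 0.0515 t 46.02
[505.67431851  55.63988522] [490   0  22  88 697] [[ 0.60849368 -0.24325966  0.09      ]]
[498.15789474 100.89473684] [485 100  27   3  57] [[ 0.57268983 -0.2449863   0.09      ]]
[253.70353982 191.16371681] [242 174  25  32 678] [[ 0.49434485 -0.03175369  0.09      ]]
```

View pics/w43.png

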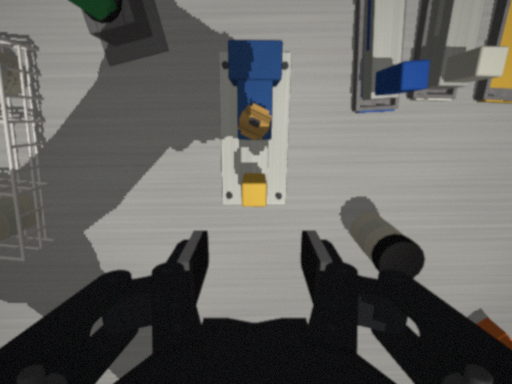

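```bash
python3 -m crank '[{"hand":0.4,"dx":0,"dy":40,"dz":0,"yaw":0.009},{"hand":0.4,"dx":0,"dy":80,"dz":0,"yaw":0.009},{"hand":0.4,"dx":0,"dy":120,"dz":0,"yaw":0.009},{"hand":0.4,"dx":0,"dy":143,"dz":0,"yaw":0.009},{"hand":0.4,"dx":0,"dy":143,"dz":0,"yaw":0.009},{"hand":0.4,"dx":0,"dy":143,"dz":0,"yaw":0.009},{"hand":1,"dx":0,"dy":143,"dz":0,"yaw":0.009},{"hand":1,"dx":0,"dy":143,"dz":0,"yaw":0.009},{"hand":1,"dx":0,"dy":143,"dz":0,"yaw":0.009},{"hand":1,"dx":0,"dy":143,"dz":0,"yaw":0.009},{"hand":1,"dx":0,"dy":143,"dz":0,"yaw":0.009}]' 40; python3 m.py
```

```text
clock: 47.03
position: [0.4938, -0.0318, 0.022]
tool_rot: [-1.568, 0.001, -1.595]
force: [-1.3, 0.9, 11.5]
grip_width: 0.0234
M [-0.075  0.409  0.068] F [-1.3  0.9 11.5] P [ 0.4938 -0.0318  0.022 ] yaw -1.595
```

```bash
python3 -m crank '[{"hand":1,"dx":0,"dy":-1,"dz":-6,"yaw":0},{"hand":1,"dx":0,"dy":-1,"dz":-12,"yaw":0},{"hand":1,"dx":0,"dy":-1,"dz":-18,"yaw":0},{"hand":1,"dx":0,"dy":-1,"dz":-26,"yaw":0},{"hand":1,"dx":0,"dy":-1,"dz":-34,"yaw":0},{"hand":1,"dx":0,"dy":-1,"dz":-42,"yaw":0},{"hand":1,"dx":0,"dy":-1,"dz":-50,"yaw":0},{"hand":1,"dx":0,"dy":-1,"dz":-58,"yaw":0},{"hand":1,"dx":0,"dy":-1,"dz":-60,"yaw":0},{"hand":1,"dx":0,"dy":-1,"dz":-60,"yaw":0}]' 40; python3 m.py; python3 -m crank '[{"hand":1,"dx":0,"dy":-10,"dz":0,"yaw":0},{"hand":1,"dx":0,"dy":-40,"dz":0,"yaw":0},{"hand":1,"dx":0,"dy":-80,"dz":0,"yaw":0},{"hand":1,"dx":0,"dy":-110,"dz":0,"yaw":0},{"hand":1,"dx":0,"dy":-120,"dz":0,"yaw":0},{"hand":1,"dx":0,"dy":-120,"dz":0,"yaw":0}]' 40;python3 - <<'E'
from h import *
C,im=grab('wrist','w44')
cv2.imwrite('pics/w44z.png',cv2.resize(im[60:220,170:340,::-1],None,fx=3,fy=3,interpolation=cv2.INTER_CUBIC))
T=cam('top');im=cv2.imread('pics/t43.png')[:,:,::-1].copy()
b,m,l=blobs(im,(16,90,60),(34,255,255),200)
for c,s in b:
    if 330<c[0]<360:
        k=(l==l[int(c[1]),int(c[0])]).astype(np.uint8);cn=max(cv2.findContours(k,0,1)[0],key=cv2.contourArea)
        r=cv2.boxPoints(cv2.minAreaRect(cn));print(c,pl(T,[c],.004),pl(T,r,.004).round(4))
plan(.6,-.316,.15,-1.63)
E
```

```text
clock: 47.87
position: [0.4321, -0.0305, 0.0219]
tool_rot: [-1.57, 0.0, -1.596]
force: [-4.2, -0.5, 19.4]
grip_width: 0.0232
M [-0.222  0.603 -0.035] F [-4.2 -0.5 19.4] P [ 0.4321 -0.0305  0.0219] yaw -1.596
clock: 48.37
position: [0.4329, -0.03, 0.1429]
tool_rot: [-1.569, 0.002, -1.595]
force: [0.2, 0.9, -3.3]
grip_width: 0.0234
[344.51467269 122.01128668] [[ 0.64123466 -0.31690272  0.004     ]] [[ 0.6919 -0.3047  0.004 ]
 [ 0.6916 -0.3377  0.004 ]
 [ 0.5914 -0.3318  0.004 ]
 [ 0.5918 -0.2992  0.004 ]]
dx 282.1 dy -8.7 dz 174.4 yaw 0.035 | pos [ 0.4324 -0.0298  0.1415] rot [-1.570e+00  1.000e-03 -1.595e+00] q7 -0.99 w 0.0234 t 48.42
```

View pics/w44.png

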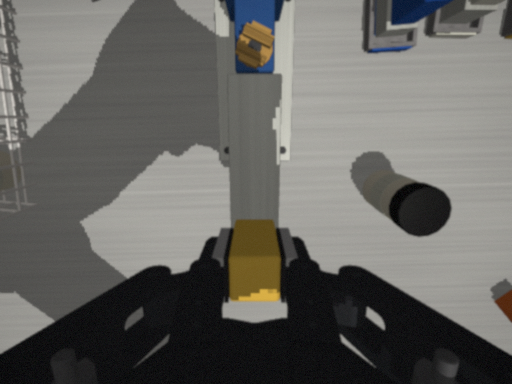

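```bash
python3 -m crank '[{"hand":1,"dx":281,"dy":-3,"dz":175,"yaw":0.036},{"hand":1,"dx":281,"dy":-3,"dz":175,"yaw":0.036},{"hand":1,"dx":281,"dy":-3,"dz":175,"yaw":0.036},{"hand":1,"dx":281,"dy":-3,"dz":175,"yaw":0.036},{"hand":1,"dx":281,"dy":-3,"dz":175,"yaw":0.036},{"hand":1,"dx":281,"dy":-3,"dz":175,"yaw":0.036},{"hand":1,"dx":281,"dy":-3,"dz":175,"yaw":0.036},{"hand":1,"dx":281,"dy":-3,"dz":175,"yaw":0.036},{"hand":1,"dx":281,"dy":-3,"dz":175,"yaw":0.036},{"hand":1,"dx":281,"dy":-3,"dz":175,"yaw":0.036},{"hand":1,"dx":281,"dy":-3,"dz":175,"yaw":0.036},{"hand":1,"dx":281,"dy":-3,"dz":175,"yaw":0.036}]' >/dev/null; python3 - <<'E'
from h import *
plan(.601,-.315,.06,-1.631)
C,im=grab('wrist','w45')
E
```

```text
dx 0.5 dy 83.1 dz 1.1 yaw -0.001 | pos [ 0.6    -0.3146  0.1431] rot [-1.572  0.002 -1.632] q7 -0.71 w 0.0233 t 49.42
```

View pics/w45.png

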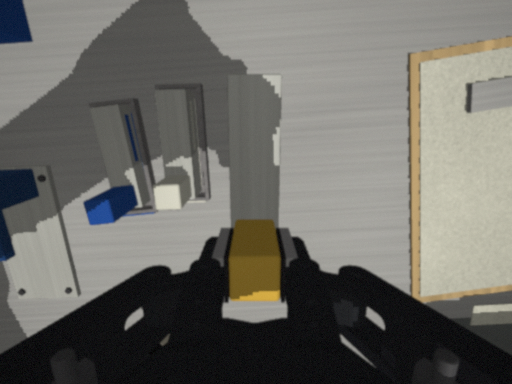

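Same picture as when it was lifted out (w21). Lower it.

```bash
python3 -m crank '[{"hand":1,"dx":0.5,"dy":40,"dz":1,"yaw":0},{"hand":1,"dx":0.5,"dy":80,"dz":1,"yaw":0},{"hand":1,"dx":0.5,"dy":105,"dz":1,"yaw":0},{"hand":1,"dx":0.5,"dy":110,"dz":1,"yaw":0},{"hand":1,"dx":0.5,"dy":110,"dz":1,"yaw":0},{"hand":1,"dx":0.5,"dy":110,"dz":1,"yaw":0}]'; python3 - <<'E'
from h import *
plan(.601,-.315,.018,-1.631)
C,im=grab('wrist','w46')
cv2.imwrite('pics/w46z.png',cv2.resize(im[40:240,170:340,::-1],None,fx=3,fy=3,interpolation=cv2.INTER_CUBIC))
E
```

```text
clock: 49.97
position: [0.6022, -0.3164, 0.036]
tool_rot: [-1.57, -0.001, -1.632]
force: [-0.4, -0.6, -1.3]
grip_width: 0.0236
dx -1.4 dy 18.0 dz -1.3 yaw -0.001 | pos [ 0.6022 -0.3164  0.036 ] rot [-1.570e+00 -1.000e-03 -1.632e+00] q7 -0.64 w 0.0236 t 49.97
```

View pics/w46z.png

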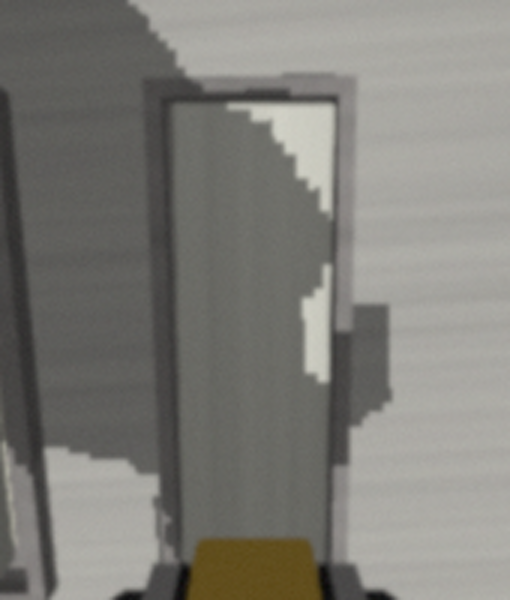

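```bash
python3 -m crank '[{"hand":1,"dx":-1.5,"dy":5,"dz":-1.5,"yaw":0},{"hand":1,"dx":-1.5,"dy":12,"dz":-1.5,"yaw":0},{"hand":1,"dx":-1.5,"dy":14,"dz":-1.5,"yaw":0},{"hand":1,"dx":-1.5,"dy":14,"dz":-1.5,"yaw":0}]' |egrep 'pos|for'; python3 -m crank '[{"hand":1,"dx":0,"dy":1.5,"dz":0,"yaw":0},{"hand":1,"dx":0,"dy":3,"dz":0,"yaw":0},{"hand":1,"dx":0,"dy":3,"dz":0,"yaw":0}]'|egrep 'pos|for'; python3 -m crank '[{"hand":1,"dx":0,"dy":1,"dz":0,"yaw":0},{"hand":1,"dx":0,"dy":1,"dz":0,"yaw":0}]'|egrep 'pos|for'
```

```text
position: [0.6, -0.3145, 0.0199]
force: [0.3, -0.2, -2.0]
position: [0.6003, -0.315, 0.0182]
force: [-3.1, 3.0, 8.9]
position: [0.6003, -0.3151, 0.0181]
force: [-9.5, 6.7, 23.0]
```

Landed on the tray floor at the expected height (0.018). Release and rise.

```bash
python3 -m crank '[{"hand":1,"dx":0,"dy":-1.5,"dz":0,"yaw":0},{"hand":1,"dx":0,"dy":-1.5,"dz":0,"yaw":0},{"hand":0.4,"dx":0,"dy":-1.5,"dz":0,"yaw":0},{"hand":0.4,"dx":0,"dy":-1.5,"dz":0,"yaw":0},{"hand":0.4,"dx":0,"dy":-1.5,"dz":0,"yaw":0},{"hand":0.4,"dx":0,"dy":-1.5,"dz":0,"yaw":0},{"hand":0.4,"dx":0,"dy":-30,"dz":0,"yaw":0},{"hand":0.4,"dx":0,"dy":-70,"dz":0,"yaw":0},{"hand":0.4,"dx":0,"dy":-110,"dz":0,"yaw":0},{"hand":0.4,"dx":0,"dy":-150,"dz":0,"yaw":0},{"hand":0.4,"dx":0,"dy":-150,"dz":0,"yaw":0}]'; python3 - <<'E'
from h import *
plan(.45,-.3,.25,-1.2)
C,im=grab('wrist','w47')
C,im=grab('scene','s47')
C,im=grab('top','t47')
E
```

```text
clock: 51.68
position: [0.6022, -0.3172, 0.1741]
tool_rot: [-1.563, -0.004, -1.633]
force: [1.0, -1.0, 0.5]
grip_width: 0.0513
dx -7.4 dy -77.1 dz -152.3 yaw -0.433 | pos [ 0.6022 -0.3172  0.1741] rot [-1.563 -0.004 -1.633] q7 -0.72 w 0.0513 t 51.68
```

View pics/w47.png

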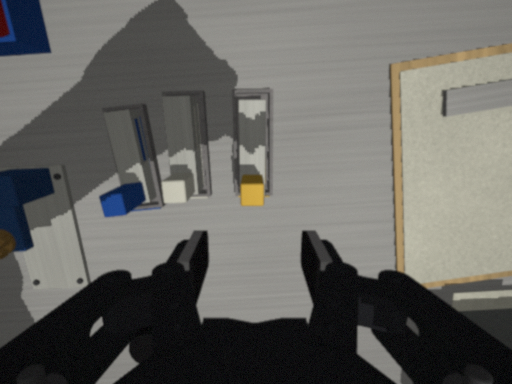

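View pics/s47.png

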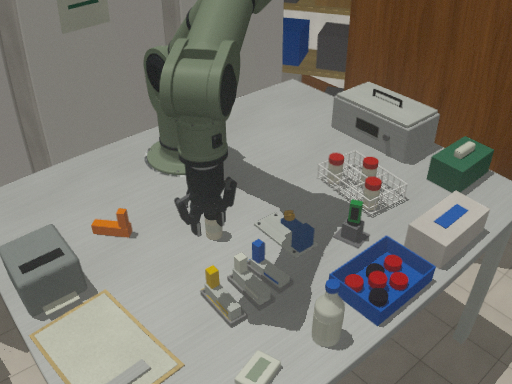

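View pics/t47.png

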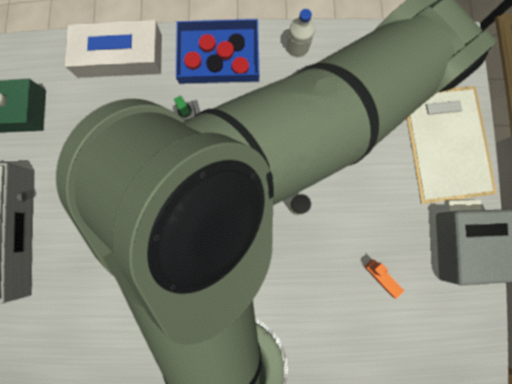

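```bash
python3 -c "
from h import *
plan(.56,-.033,.16,-1.593)"
```

```text
dx -278.6 dy 6.5 dz -57.4 yaw -0.039 | pos [ 0.6003 -0.3146  0.1664] rot [-1.57   0.    -1.632] q7 -0.72 w 0.0510 t 51.83
```

```bash
python3 -m crank '[{"hand":0,"dx":-279,"dy":0,"dz":-57,"yaw":-0.039},{"hand":0,"dx":-279,"dy":0,"dz":-57,"yaw":-0.039},{"hand":0,"dx":-279,"dy":0,"dz":-57,"yaw":-0.039},{"hand":0,"dx":-279,"dy":0,"dz":-57,"yaw":-0.039},{"hand":0,"dx":-279,"dy":0,"dz":-57,"yaw":-0.039},{"hand":0,"dx":-279,"dy":0,"dz":-57,"yaw":-0.039},{"hand":0,"dx":-279,"dy":0,"dz":-57,"yaw":-0.039},{"hand":0,"dx":-279,"dy":0,"dz":-57,"yaw":-0.039},{"hand":0,"dx":-279,"dy":0,"dz":-57,"yaw":-0.039},{"hand":0,"dx":-279,"dy":0,"dz":-57,"yaw":-0.039},{"hand":0,"dx":-279,"dy":0,"dz":-57,"yaw":-0.039},{"hand":0,"dx":-279,"dy":0,"dz":-57,"yaw":-0.039}]' >/dev/null; python3 - <<'E'
from h import *
plan(.56,-.033,.16,-1.593)
C,im=grab('wrist','w48')
np.savez('c48.npz',R=C[2],t=C[3])
cv2.imwrite('pics/w48z.png',cv2.resize(im[170:220,225:285,::-1],None,fx=12,fy=12,interpolation=cv2.INTER_CUBIC))
E
```

```text
dx -1.2 dy 6.2 dz -0.3 yaw -0.002 | pos [ 0.5602 -0.0342  0.1662] rot [-1.571e+00 -1.000e-03 -1.595e+00] q7 -1.04 w 0.0851 t 52.83
```

View pics/w48.png

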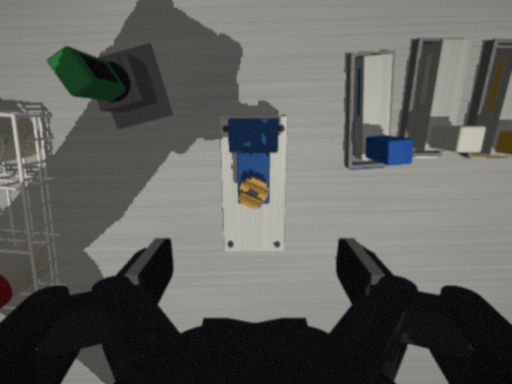

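View pics/w48z.png

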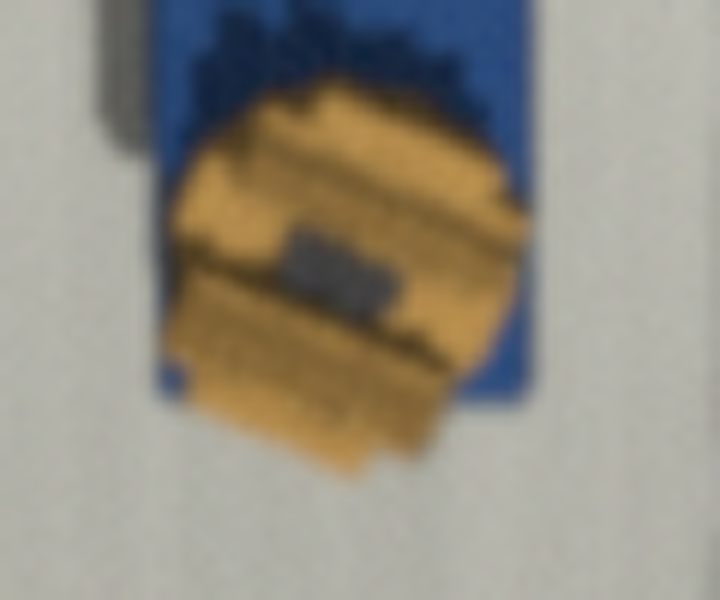

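```bash
python3 - <<'E'
from h import *
C=list(cam('wrist'));d=np.load('c48.npz');C[2]=d['R'];C[3]=d['t'];f=lambda L:np.array(L)/12+[225,170]
for a,b,z in [([180,235],[450,370],.076),([190,390],[355,470],.079),([305,225],[400,275],.068),([285,275],[375,325],.068),([240,150],[520,255],.076)]:
    P=pl(C,f([a,b]),z);e=P[0]-P[1];th=np.arctan2(e[1],e[0]);print('v',round(-.022+np.pi/2-th%np.pi+np.pi,3))
P=pl(C,[[230,243.5],[277,243.5],[229,128],[281,128]],.008);e=(P[2]+P[3]-P[0]-P[1]);print(np.arctan2(e[1],e[0]),P.round(4)[:,:2])
E
```

```text
v 3.623
v 3.615
v 3.642
v 3.667
v 3.511
-0.03635723999946584 [[ 4.684e-01  2.000e-04]
 [ 4.669e-01 -6.260e-02]
 [ 6.183e-01 -5.700e-03]
 [ 6.169e-01 -6.760e-02]]
```

```bash
python3 - <<'E'
from h import *
C,im=grab('scene','s50')
a=cv2.imread('pics/a_scene.png')
f=lambda m,r,c:cv2.resize(m[r[0]:r[1],c[0]:c[1]],(400,280),interpolation=cv2.INTER_CUBIC)
b=im[:,:,::-1]
x=((140,252),(310,470));y=((225,337),(160,320))
cv2.imwrite('pics/z50.png',np.vstack([np.hstack([f(a,*x),f(b,*x)]),np.hstack([f(a,*y),f(b,*y)])]))
for nm,i in (('a',a[:,:,::-1].copy()),('now',im)):
    print(nm,[ (c.round(1),s[4]) for c,s in blobs(i,(45,80,50),(75,255,255),60)[0]],[ (c.round(1),s[4]) for c,s in blobs(i,(105,120,60),(125,255,255),60)[0] if 250<c[0]<270],[ (c.round(1),s[4]) for c,s in blobs(i,(20,120,90),(32,255,255),60)[0] if 190<c[0]<240])
E
```

```text
a [(array([461.9, 161.5]), np.int32(1498)), (array([354.9, 209.5]), np.int32(163))] [(array([257.4, 249.8]), np.int32(196))] [(array([213.1, 277.1]), np.int32(242))]
now [(array([81.9,  3.7]), np.int32(64)), (array([462.7, 160.6]), np.int32(1437)), (array([355.1, 210.1]), np.int32(171))] [(array([257.4, 249.6]), np.int32(189))] [(array([212.1, 276.2]), np.int32(237))]
```

View pics/z50.png

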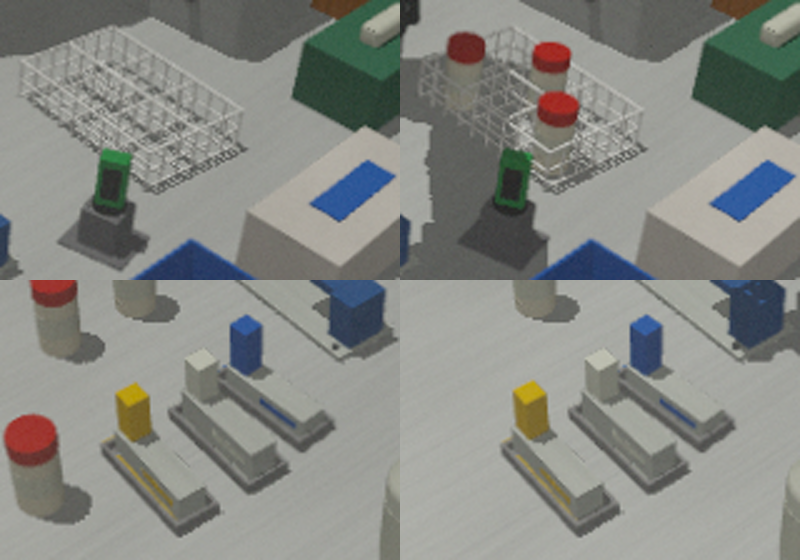

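```bash
python3 -m crank '[{"hand":0,"dx":0,"dy":-40,"dz":0,"yaw":0},{"hand":0,"dx":0,"dy":-40,"dz":0,"yaw":0},{"hand":0,"dx":0,"dy":-40,"dz":0,"yaw":0},{"hand":0,"dx":0,"dy":-40,"dz":0,"yaw":0},{"hand":0,"dx":0,"dy":-40,"dz":0,"yaw":0},{"hand":0,"dx":0,"dy":-40,"dz":0,"yaw":0}]'; python3 -c "
from workcell import bot
print(bot.job_done())"
```

```text
clock: 53.43
position: [0.5601, -0.0329, 0.2059]
tool_rot: [-1.572, -0.0, -1.593]
force: [0.2, 0.4, -0.1]
grip_width: 0.085
the job is handed in; nothing more can be done
None
```

I finished the job and handed it in at about 53 s; no verdict was reported.

**What I did**
- The three red-lidded jars went into three separate crate cells.
- I slid the yellow block under the screw with its post on the open side. I then turned the screw with the driver only, from about 0.8 to about 3.6 rad.
- I drew the block out and laid it flat in its yellow-tagged tray, and hung the driver back in its stand.

**Last checks**
- **Screw:** one look after drawing out the driver and one after removing the block gave slot-edge readings of 3.51 to 3.67 rad. The best value is about 3.6 rad, a gap of about 32.1 mm, inside 3.38 to 4.06. I set it from the slot angle, since I felt no clear rise in torque at contact.
- **Driver and yellow block:** both looked the same as in the first picture, within about 1 pixel.
- **Jars and other blocks:** the three red-lidded jars stood upright in the crate. The blue and white blocks and the black-lidded jar looked unmoved. I saw no jar knocked aside.

**What disagreed**
- **Reported tool tip:** the fingertips ended about 35 mm above the reported TCP. My first jar grasp closed above the lid, and a touch on the lid at 17.8 N showed the offset. I corrected for it from then on.
- **Blade depth:** on its first descent into the screw slot the blade stopped about 7 mm higher than the given sizes suggest, and I pressed on the screw through the driver with about 64 N before backing off. It still turned the screw properly, as the pictures showed. The task says the screw stays put only up to 25 N of push, but the later angle readings were in range.

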